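Set up a row of dive-torch barrels for a vacuum leak test

TASK

Get the torch barrels ready for their leak test: some have fallen over into the tray, so stand every one upright, tail down, squarely on a seal pad of the rail, one to a pad, beside those already standing (a pad with nothing on it seals itself). Then, with the stop-cock handle turned in line with the pipe, work the pump lever through at least three full strokes, right down and right back up, and finally turn the handle square across the pipe to shut the vacuum in, with every barrel still standing on its pad. Leave the tub, the grease jar and the screwdriver where they are.

Things in the scene. Friction and masses are not known exactly. Their poses are not given: they have to be found in the camera images.
- rig: fixed vacuum test rig. Origin on the bench; x away from the robot, y left along the rail. In this frame: steel tray x -0.15 to 0.203, y -0.15 to 0.352, floor top z 0.003, rim 12 mm high; at its back the aluminium rail x 0.027 to 0.20, as long as the tray, top z 0.020, with a lip 10 mm high along its rear edge and at each end a plate 6 mm thick, top z 0.070
- torch1: dive-torch barrel: round aluminium body 46 mm in diameter, 88 mm long, with a dark hexagonal lens head 27 mm long, 46 mm across flats, 53 mm across corners; 115 mm in all, about 0.22 kg, balance point about 50 mm from the tail, smooth. Origin: centre of the flat open tail; z runs from tail to head (up when upright). Starts lying in the tray roughly along the rail, or absent
- torch2: the same kind of torch barrel as torch1 (115 mm long, body 46 mm, same origin and axes); starts lying in the tray in front of the rail, roughly along it, head to the left or to the right, or absent
- torch3: the same kind of torch barrel as torch1 (115 mm long, body 46 mm, same origin and axes); starts lying in the tray in front of the rail, roughly along it, head to the left or to the right, or absent
- torch4: the same kind of torch barrel as torch1 (115 mm long, body 46 mm, same origin and axes); starts lying on the rail itself, along it over pad4 and pad5, head to the left, or absent; two or three of torch1 to torch4 are present
- torch5: the same kind of torch barrel as torch1 (115 mm long, body 46 mm, same origin and axes); if present it stands on pad1 at the start. One or two of torch5 to torch7 are present
- torch6: the same kind of torch barrel as torch1 (115 mm long, body 46 mm, same origin and axes); if present it stands on pad2 at the start. One or two of torch5 to torch7 are present
- torch7: the same kind of torch barrel as torch1 (115 mm long, body 46 mm, same origin and axes); if present it stands on pad3 at the start. One or two of torch5 to torch7 are present
- pad1 (a point): centre of the top face of a flat black rubber seal pad, 72 mm in diameter, set flush in the rail's top; pads are 92 mm apart, pad1 nearest the stop-cock, pad5 nearest the gauge
- pad2 (a point): the same for pad number 2 counted from the stop-cock
- pad3 (a point): the same for pad number 3 counted from the stop-cock
- pad4 (a point): the same for pad number 4 counted from the stop-cock
- pad5 (a point): the same for pad number 5 counted from the stop-cock
- valve (a joint): turn of the stop-cock's T handle about the vertical, rad, growing counter-clockwise from above: 0 = handle square across the pipe (shut), 1.57 = in line with the pipe (open). No stops at these places (it turns from -0.7 to 2.3), resists with about 0.1 N m and stays where it is left; left partly turned at the start
- valve_handle (a point): middle of the T handle, on its vertical turning axis: a steel bar 90 mm long, 12 mm thick and 18 mm high centred here, about 30 mm clear above the brass cock's body; the point's x axis runs along the bar. The brass pipe runs along the rig's y, from the rail's right end through the cock to the hand pump, 140 mm further right
- pump_lever (a joint): angle of the hand pump's lever, rad: 0 = fully up (where its spring holds it), 0.70 = fully down on its stop. Pushing it down at the grip takes about 3 N at the top and 10 N at the bottom; it springs back up by itself when let go
- lever_grip (a point): on the axis of the lever's round rubber grip, at its middle (28 mm in diameter, 80 mm long along the lever), 195 mm from the pivot. The lever points from its pivot (rig frame x 0.152, y -0.360, z 0.170; post 44 mm wide, pump cylinder 58 mm across in front of it) towards the robot and swings about the rig's y: 20 degrees above the level when fully up, 20 below when fully down
- tub: bystander: open clear plastic tub of O-rings 70 x 140 x 55 mm, behind the rail. Origin at the centre of its underside
- grease: bystander: jar of silicone grease 64 mm in diameter, 70 mm tall, on the bench between tray and pump. Origin at the centre of its underside
- driver: bystander: screwdriver 190 mm long lying on the bench behind the pump and pipe. Origin at its middle, underside
Not all that is in view belongs to the job. Leave any orange or yellow look-alike of the torch6 alone.

How it is judged:
By the outcome, as a careful person would: the job done as asked, in the order asked, and still so for the second after the job is handed in, with the robot touching nothing.
Of torch1, torch2, torch3, torch4 only 2 to 3 are there at a start; the rules pass over those that are not, and their reading is None.
Of torch5, torch6, torch7 only 1 to 2 are there at a start; the rules pass over those that are not, and their reading is None.
At some moment in a run one of torch1, torch2, torch3, torch4 may be knocked a few centimetres aside while the robot is not near it.
Once in a run the grip may slacken for a moment while it holds something.
It also fails if it takes over 210 s, if anything falls off the work surface, if the arm or the gripper's body presses on something with over 40 N, if the wrist force passes 120 N, or if a joint passes its speed limit or range.

ROBOT

A 6-joint arm with a two-finger parallel gripper is mounted at the origin on the work surface. World frame = base frame: x ahead of the robot, y to its left, z up, the work surface at z = 0. Lengths are in m, angles in rad, forces in N, time in s.
With the tool pointing down it reaches from about 0.275 to 0.975 m from the base axis. Payload 8.4 kg.
Tool frame: the origin (TCP) lies midway between the tips of the shut fingers; the grasp point (between the pads) lies 19 mm behind it (manip.pinch_z is the distance from the TCP to the grasp point, in m); z points along the fingers, y is the direction in which the jaws open and shut (so a half turn about z gives the same grasp; the last joint's range is limited). The gripper opens to 92 mm and grips with 3 to 60 N. Pads are 20 mm wide; open, the fingers measure 128 mm over their backs; the gripper's body (75 mm by 189 mm) begins 69 mm behind the grasp point.
Start: joints at [1.12, 0.353, 1.633, -0, 1.155, -0.002], TCP at [0.271, 0.563, 0.215] pointing down, gripper open.
Joint ranges: [-2.63, 2.63], [-0.92, 2.1], [0.06, 2.66], [-1.3, 4.44], [0, 2.69], [-3.02, 3.02]. Speed limits (rad/s): [2.22, 2.22, 2.79, 3.14, 3.14, 3.14].

INTERFACE

Orientations are given as a unit quaternion [x, y, z, w].
In Python, from cell import manip gives the robot as it stands.
- The arm moves only by the shell command python3 -m jog 'ROWS' [FORCE]. ROWS is JSON, a list of rows, each an object of numbers: "gripper": the closure in counts, from 0 (fully open) to 255 (shut); "dx", "dy", "dz": the shift along the tool's x, y, z in cm; "wx", "wy", "wz": the turn, a rotation vector about the tool's x, y, z in degrees. In form: [{"gripper": .., "dx": .., "dy": .., "dz": .., "wx": .., "wy": .., "wz": ..}, ...]. A call has 1 to 12 rows; each row is the pose to reach, as a shift and turn from the pose commanded when the call began, along the tool's axes at that moment; what a row does not reach only later rows make up. A row lasts 1/10 s, in which the tool goes at most 50 mm and 8.59 degrees, less where a joint would pass 70% of its speed; a pose out of reach is approached as far as the arm can. A call with a gripper value outside its range is refused whole. The fingers move at their own pace and stop on an object; FORCE is the grip in N (left out, the last holds). Time passes only in rows, so rows that repeat a pose let the fingers close. It gives the time, the measured TCP pose, the force and the opening at its end, in the units of the state.
- manip.get_state(): the state, without advancing time (a new reading comes with each control period).
- manip.capture(name): name is "scene" or "top" or "wrist"; returns a dict with "pixels" (480x640x3 uint8, blue, green, red), "depth" (480x640 float32, m along the optical axis (not along the pixel's ray), 0 where there is no reading), "intrinsics" (3x3 intrinsics, pixels), "position" and "attitude" of the camera in the world. Camera axes: x right, y down, z forward; pixel columns grow to the right and rows downward; lengths in m; the calibration is good to about 2 mm. A picture is of the moment at which its call begins.
- manip.sign_off(): hands the job in, once; it reports no verdict.
Trained networks look in the newest picture that a camera, given by its name, has taken for a name from the list of things; names that differ only in an ending like _2 or _b are one class to them, and where a whole thing is asked for, a point or a joint stands for the part that bears it (a point fixed in the world has none). Each returns a list of dicts, best first, with "score" (0 to 1); they miss things now and then, are a little off and sometimes report something else, mostly with a low value. They report only what shows in the picture. A call takes as long as a camera call. They do not tell look-alikes from the thing itself.
- manip.masks_of(camera, name): "region" (480x640 bool, what is visible of it) and "pixel" ([column, row] in pixels, amid what is visible of it).
- manip.tip_of(camera, name): "pixel" ([column, row] in pixels: a listed point, or the origin of a listed thing).
The state is a dict: "clock": time; "qpos": joint angles; "joint_vel": joint speeds; "tau": joint torques, N m; "tcp_pos": TCP position; "eef_rot": TCP orientation; "wrist_force": force on the tool from outside, world axes, zero at the start; "ft_torque": the same for the moment, N m; "finger_gap": opening from 0.0 (shut) to 1.0 (fully open).
Only numpy, scipy, OpenCV 4.12 (cv2) and the standard library are available. Lean on these libraries where they do the work, as an engineer would, in place of code of your own. Each camera call takes 0.05 s, during which the arm holds its last target.

## Working session

There is one attempt and no reset: what is moved stays moved. The work goes in short steps, Python scripts to look and compute and a shell command to move; the robot and the scene stay as the last step left them, time stands still between calls to the robot, and variables do not carry over. Pictures are saved under pics/ and viewed, and the job is handed in when it is done.

```bash
ls -la; mkdir -p pics
cat > h.py <<'E'
import numpy as np, cv2
from cell import manip
from scipy.spatial.transform import Rotation as R
def cap(n,fn=None):
    c=manip.capture(n)
    if fn: cv2.imwrite('pics/'+fn,c['pixels'])
    return c
def Rc(c):
    a=np.array(c['attitude'],float)
    return R.from_quat(a).as_matrix() if a.size==4 else a.reshape(3,3)
def cloud(c):
    K=np.array(c['intrinsics']);d=c['depth']
    v,u=np.mgrid[0:480,0:640]
    p=np.stack([(u-K[0,2])/K[0,0]*d,(v-K[1,2])/K[1,1]*d,d],-1)
    return p@Rc(c).T+np.array(c['position'])
def proj(c,P):
    K=np.array(c['intrinsics']);q=(np.atleast_2d(P)-np.array(c['position']))@Rc(c)
    return np.stack([q[:,0]/q[:,2]*K[0,0]+K[0,2],q[:,1]/q[:,2]*K[1,1]+K[1,2]],-1)
def ray(c,px):
    K=np.array(c['intrinsics']);return Rc(c)@np.array([(px[0]-K[0,2])/K[0,0],(px[1]-K[1,2])/K[1,1],1.])
def at_z(c,px,z):
    r=ray(c,px);o=np.array(c['position']);return o+r*(z-o[2])/r[2]
def tri(l):
    A=np.zeros((3,3));b=np.zeros(3)
    for c,px in l:
        r=ray(c,px);r/=np.linalg.norm(r);M=np.eye(3)-np.outer(r,r);A+=M;b+=M@np.array(c['position'])
    return np.linalg.solve(A,b)
E
python3 - <<'E'
from h import *
np.set_printoptions(precision=4,suppress=True)
print(manip.get_state(), manip.pinch_z)
for n in ['scene','top','wrist']:
    c=cap(n,n+'0.png'); print(n,c['position'],c['attitude'],c['intrinsics'])
E
```

```text
total 12
drwxr-xr-x  3 agent agent 4096 Dec  7 05:33 .
drwxr-xr-x 23 root  root  4096 Dec  7 05:33 ..
drwxr-xr-x  2 agent agent 4096 Dec  7 05:33 pics
{'clock': 0.0, 'qpos': array([ 1.1195,  0.3536,  1.6341, -0.    ,  1.1552, -0.0024]), 'joint_vel': array([-0.0008, -0.0007,  0.0002,  0.0001, -0.0022,  0.0001]), 'tau': array([  0.003 , -59.3844, -33.4223,   0.07  ,   0.0234,  -0.0001]), 'tcp_pos': array([0.271 , 0.5626, 0.2139]), 'eef_rot': array([ 0.2225,  0.9749, -0.0007, -0.0002]), 'wrist_force': array([ 0.1587, -0.1513, -0.0558]), 'ft_torque': array([-0.0053,  0.0123, -0.0406]), 'finger_gap': 1.0020610457038381} 0.0187
scene [1.5022 0.2289 0.9324] [ 0.5564  0.7171 -0.3385 -0.2481] [[512.7945   0.     312.5214]
 [  0.     512.7945 236.8356]
 [  0.       0.       1.    ]]
top [ 0.336  -0.0078  1.428 ] [-0.6852  0.719  -0.0821  0.0825] [[560.3396   0.     315.3247]
 [  0.     560.3396 239.8194]
 [  0.       0.       1.    ]]
wrist [0.199  0.5969 0.3843] [0.8382 0.5266 0.0748 0.1204] [[391.6679   0.     316.443 ]
 [  0.     391.6679 243.7753]
 [  0.       0.       1.    ]]
```

View pics/scene0.png

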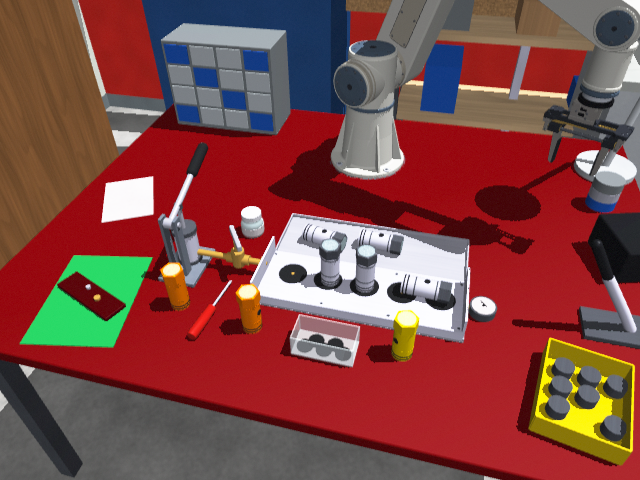

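View pics/top0.png

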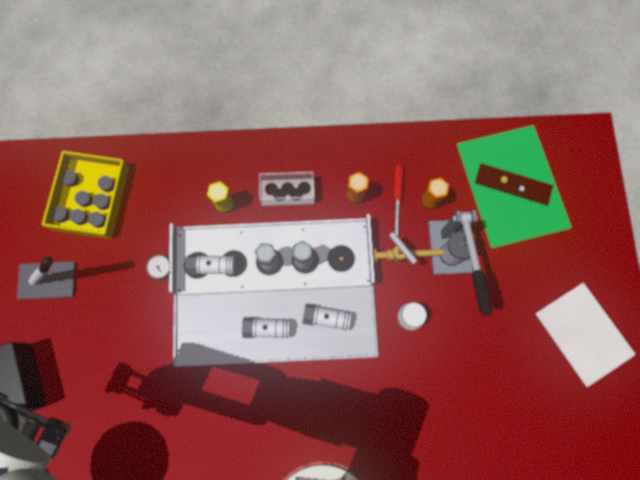

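View pics/wrist0.png

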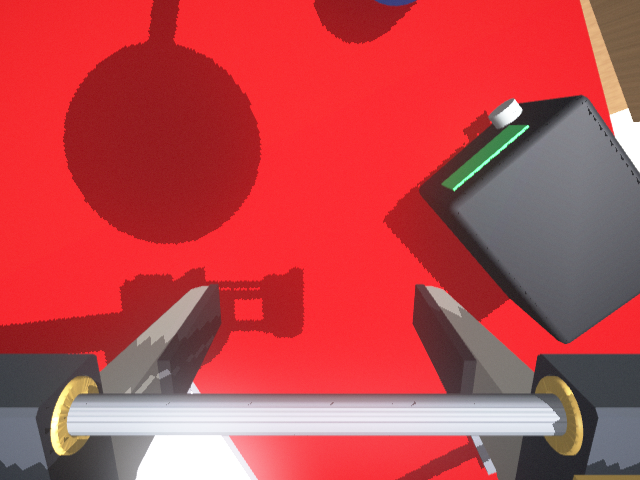

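The scene view shows barrels standing at about (330,265) and (366,270), on pads 2 and 3. Two lie in the tray at (323,235) and (380,240), and one lies on the rail at (425,288). In the top view, pad1 is free at (341,258). The orange and yellow barrels behind the rail are look-alikes, and so is the second lever on the left of the top view. Next I'll measure the rig.

Run:
```python
from h import *
np.set_printoptions(precision=4,suppress=True)
cs={n:cap(n) for n in ['scene','top']}
for name in ['pad1','pad2','pad3','pad4','pad5','valve_handle','lever_grip','grease','tub','driver','torch1','rig']:
    px={}
    for n,c in cs.items():
        t=manip.tip_of(n,name)
        cl=cloud(c)
        print(name,n,[(np.round(d['pixel']),round(d['score'],2),cl[int(d['pixel'][1]),int(d['pixel'][0])]) for d in t[:8]])
        if t: px[n]=t[0]['pixel']
    if len(px)==2: print('   tri',tri([(cs[n],px[n]) for n in px]))
```

```text
pad1 scene [(array([440., 296.]), 0.87, array([0.636 , 0.2861, 0.0496])), (array([330., 278.]), 0.82, array([0.6402, 0.0214, 0.0465])), (array([363., 282.]), 0.57, array([0.641 , 0.105 , 0.0571])), (array([405., 294.]), 0.55, array([0.6204, 0.2058, 0.0199])), (array([402., 280.]), 0.27, array([0.5767, 0.1903, 0.0215]))]
pad1 top [(array([269., 262.]), 0.91, array([0.595 , 0.0969, 0.1349])), (array([341., 259.]), 0.78, array([ 0.6173, -0.0784,  0.0175])), (array([234., 262.]), 0.69, array([0.6173, 0.1946, 0.0455])), (array([197., 264.]), 0.68, array([0.6144, 0.2826, 0.0694])), (array([396., 202.]), 0.67, array([ 0.7707, -0.2345,  0.0003])), (array([305., 260.]), 0.63, array([0.5986, 0.0145, 0.1328]))]
   tri [0.6175 0.1971 0.0209]
pad2 scene [(array([440., 296.]), 0.87, array([0.636 , 0.2861, 0.0496])), (array([330., 278.]), 0.82, array([0.6402, 0.0214, 0.0465])), (array([363., 282.]), 0.57, array([0.641 , 0.105 , 0.0571])), (array([405., 294.]), 0.55, array([0.6204, 0.2058, 0.0199])), (array([402., 280.]), 0.27, array([0.5767, 0.1903, 0.0215]))]
pad2 top [(array([269., 262.]), 0.91, 
[... 4253 characters left out ...]
8, array([0.8043, 0.2155, 0.0249]))]
torch1 top [(array([223., 203.]), 0.94, array([0.7609, 0.2142, 0.0858])), (array([302., 264.]), 0.91, array([0.5935, 0.02  , 0.1107])), (array([347., 321.]), 0.8, array([ 0.4593, -0.0806,  0.0414])), (array([234., 267.]), 0.74, array([0.6046, 0.1949, 0.045 ])), (array([356., 192.]), 0.67, array([ 0.7664, -0.1208,  0.1066])), (array([287., 329.]), 0.65, array([0.4463, 0.0671, 0.0485]))]
   tri [0.7119 0.1466 0.2606]
rig scene [(array([329., 256.]), 0.77, array([0.642 , 0.0194, 0.1204]))]
rig top [(array([312., 299.]), 0.97, array([ 0.5205,  0.0008, -0.0008])), (array([402., 246.]), 0.53, array([ 0.625 , -0.2193,  0.1154]))]
   tri [ 0.5196 -0.004   0.0057]
```

Run:
```python
from h import *
im=cv2.imread('pics/top0.png')
cv2.imwrite('pics/topc.png',cv2.resize(im[200:380,150:510],None,fx=2.2,fy=2.2,interpolation=cv2.INTER_CUBIC))
im=cv2.imread('pics/scene0.png')
cv2.imwrite('pics/scenec.png',cv2.resize(im[130:350,140:500],None,fx=2.2,fy=2.2,interpolation=cv2.INTER_CUBIC))
```

```text
(no output)
```

View pics/topc.png

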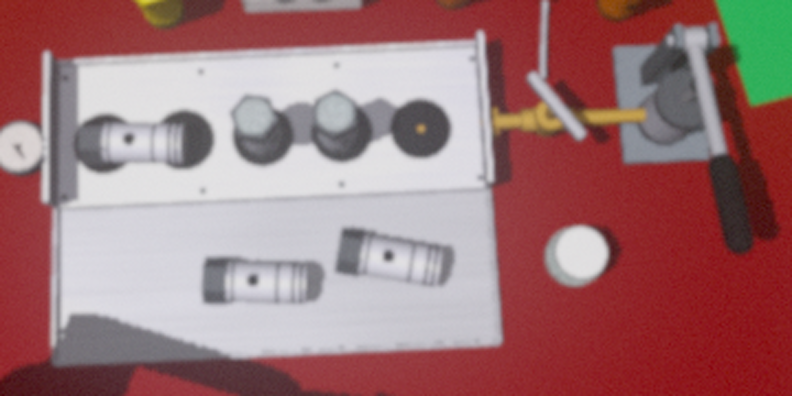

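View pics/scenec.png

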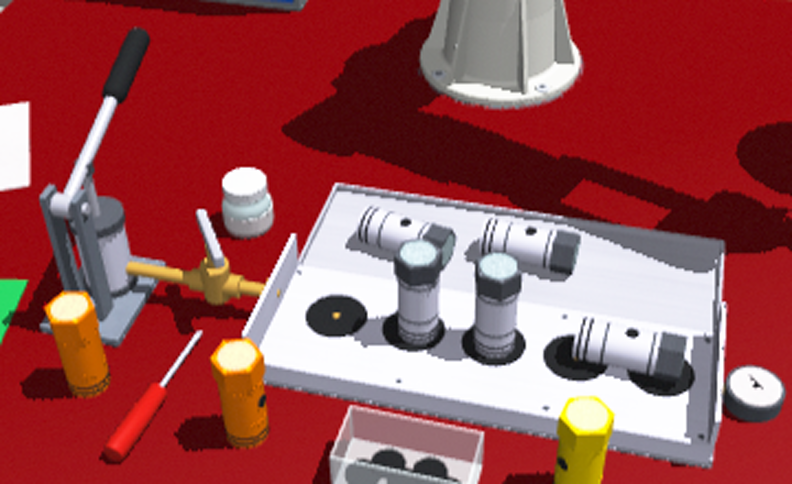

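Run:
```python
from h import *
np.set_printoptions(precision=4,suppress=True)
cs={n:cap(n) for n in ['scene','top']}
for n,c in cs.items():
    g=cv2.cvtColor(c['pixels'],cv2.COLOR_BGR2GRAY)
    u0,v0=(341,259) if n=='top' else (292,272)
    m=np.zeros_like(g);m[v0-22:v0+23,u0-25:u0+26]=(g<70)[v0-22:v0+23,u0-25:u0+26]
    # restrict to comp
    nn,l,st,ct=cv2.connectedComponentsWithStats(m)
    k=l[v0,u0+5] or l[v0+4,u0]; print(n,st[k],ct[k], at_z(c,ct[k],0.02))
    cl=cloud(c); print('depth z around', np.nanmedian(cl[l==k],axis=0))
    for name in ['torch1']:
        for d in manip.masks_of(n,name)[:9]:
            P=cl[d['region']]; print(n,name,round(d['score'],2),np.round(d['pixel']),d['region'].sum(),np.median(P,0),np.percentile(P[:,2],[5,95]))
t=cs['top']
for u,v in [(341,259),(234,262.5),(197,264)]: print(at_z(t,(u,v),0.02))
# rail features top image: white region corners
cl=cloud(t)
for r in (cl[240:300:6,380],): pass
z=cl[...,2]
print('rail z med', np.median(z[225:245,200:340]), 'tray', np.median(z[335:350,260:370]), 'bench', np.median(z[300:350,520:540]))
```

```text
scene [279 265  28  18 386] [292.5984 273.5026] [ 0.6207 -0.0783  0.02  ]
depth z around [ 0.6217 -0.0777  0.0205]
scene torch1 0.78 [319. 233.] 615 [ 0.4792 -0.0427  0.0438] [0.0119 0.0514]
scene torch1 0.76 [364. 265.] 905 [0.635  0.107  0.0993] [0.0276 0.1367]
scene torch1 0.67 [401. 335.] 1014 [0.7994 0.2207 0.0856] [0.0094 0.1173]
scene torch1 0.64 [250. 310.] 978 [ 0.805  -0.1212  0.0846] [0.0111 0.1169]
scene torch1 0.6 [175. 285.] 900 [ 0.7799 -0.313   0.0799] [0.0097 0.1171]
scene torch1 0.58 [387. 239.] 688 [0.4655 0.126  0.0424] [0.02   0.0509]
scene torch1 0.57 [427. 282.] 1025 [0.6288 0.2538 0.0585] [0.0302 0.0675]
top [     0      0    640    480 307200] [319.5 239.5] [ 0.6708 -0.0258  0.02  ]
depth z around [ 0.6699 -0.0241 -0.0006]
top torch1 0.9 [303. 254.] 500 [0.6108 0.0182 0.1338] [0.0229 0.1394]
top torch1 0.82 [264. 327.] 925 [0.4503 0.1192 0.0454] [0.0297 0.0526]
top torch1 0.75 [438. 194.] 550 [ 0.7562 -0.3155  0.1105] [0.0127 0.1188]
top torch1 0.7 [324. 315.] 882 [ 0.4691 -0.0286  0.0456] [0.0307 0.0523]
top torch1 0.68 [267. 256.] 470 [0.6112 0.1029 0.134 ] [0.0401 0.1394]
top torch1 0.64 [218. 194.] 544 [0.7725 0.2152 0.1106] [0.0121 0.1191]
top torch1 0.59 [357. 187.] 471 [ 0.778  -0.1243  0.1121] [0.0185 0.1193]
top torch1 0.56 [211. 264.] 918 [0.6106 0.2527 0.062 ] [0.0436 0.0698]
[ 0.6168 -0.0783  0.02  ]
[0.621  0.1958 0.02  ]
[0.6217 0.2906 0.02  ]
rail z med 0.020470112803253726 tray 0.003071008357823257 bench -0.00025120850168081077
```

```bash
cat >> h.py <<'E'
def Rt(xdir,zdir):
    x=np.array(xdir,float);z=np.array(zdir,float);z/=np.linalg.norm(z);x-=z*(x@z);x/=np.linalg.norm(x)
    return np.stack([x,np.cross(z,x),z],1)
def cur():
    s=manip.get_state();return np.array(s['tcp_pos']),R.from_quat(s['eef_rot']).as_matrix(),s
def row(pos,Rw,base=None):
    p,Rb,_=cur() if base is None else (*base,None)
    d=Rb.T@(np.array(pos)-p)*100; w=R.from_matrix(Rb.T@Rw).as_rotvec(degrees=True)
    n=max(np.linalg.norm(d)/5,np.linalg.norm(w)/8.59)
    print('{"dx":%.2f,"dy":%.2f,"dz":%.2f,"wx":%.1f,"wy":%.1f,"wz":%.1f}  rows>=%.1f'%(*d,*w,n))
E
python3 - <<'E'
from h import *
np.set_printoptions(precision=4,suppress=True)
p,Rb,s=cur()
c=cap('wrist'); print('cam in tool',Rb.T@(np.array(c['position'])-p)); print(Rb.T@Rc(c))
row([0.40,0.12,0.33],Rt([0,-1,0],[0,0,-1]))
row([0.42,0.16,0.30],Rt([0,-1,0],[0,0,-1]))
E
sed -n 1,5p /dev/null; python3 -m jog --help 2>&1 | head
```

```text
cam in tool [ 0.0796 -0.0006 -0.1703]
[[-0.0003 -0.9598 -0.2805]
 [ 1.     -0.0002 -0.0003]
 [ 0.0002 -0.2805  0.9598]]
{"dx":-30.83,"dy":-34.33,"dz":-11.54,"wx":0.0,"wy":0.0,"wz":-115.7}  rows>=13.5
{"dx":-30.90,"dy":-29.86,"dz":-8.54,"wx":0.0,"wy":0.0,"wz":-115.7}  rows>=13.5
invalid input: not JSON, or not a number
```

```bash
python3 -m jog '[{"dx":-8,"dy":-8,"dz":-10,"wz":-30},{"dx":-16,"dy":-17,"dz":-11,"wz":-60},{"dx":-31,"dy":-30,"dz":-12,"wz":-115.7},{"dx":-31,"dy":-30,"dz":-12,"wz":-115.7},{"dx":-31,"dy":-30,"dz":-12,"wz":-115.7},{"dx":-31,"dy":-30,"dz":-12,"wz":-115.7},{"dx":-31,"dy":-30,"dz":-12,"wz":-115.7},{"dx":-31,"dy":-30,"dz":-12,"wz":-115.7},{"dx":-31,"dy":-30,"dz":-12,"wz":-115.7},{"dx":-31,"dy":-30,"dz":-12,"wz":-115.7},{"dx":-31,"dy":-30,"dz":-12,"wz":-115.7},{"dx":-31,"dy":-30,"dz":-12,"wz":-115.7}]' 30
python3 -m jog '[{"wz":-15,"dz":0},{"wz":-15,"dz":0},{"wz":-15},{"wz":-15}]'
python3 - <<'E'
from h import *
np.set_printoptions(precision=4,suppress=True)
p,Rb,s=cur();print(s['clock'],p,s['qpos']);print(Rb)
c=cap('wrist','w1.png')
E
```

```text
1.7 [0.2712 0.5631 0.2146] [ 1.1196  0.353   1.6334  0.      1.1552 -0.0024]
[[-0.901   0.4339 -0.    ]
 [ 0.4339  0.901   0.    ]
 [ 0.      0.     -1.    ]]$[0]: bad value
$[0]: bad value
```

```bash
python3 -m jog '[{"gripper":0,"dx":-8,"dy":-8,"dz":-10,"wx":0,"wy":0,"wz":-30},{"gripper":0,"dx":-16,"dy":-17,"dz":-11,"wx":0,"wy":0,"wz":-60},{"gripper":0,"dx":-31,"dy":-30,"dz":-12,"wx":0,"wy":0,"wz":-115.7},{"gripper":0,"dx":-31,"dy":-30,"dz":-12,"wx":0,"wy":0,"wz":-115.7},{"gripper":0,"dx":-31,"dy":-30,"dz":-12,"wx":0,"wy":0,"wz":-115.7},{"gripper":0,"dx":-31,"dy":-30,"dz":-12,"wx":0,"wy":0,"wz":-115.7},{"gripper":0,"dx":-31,"dy":-30,"dz":-12,"wx":0,"wy":0,"wz":-115.7},{"gripper":0,"dx":-31,"dy":-30,"dz":-12,"wx":0,"wy":0,"wz":-115.7},{"gripper":0,"dx":-31,"dy":-30,"dz":-12,"wx":0,"wy":0,"wz":-115.7},{"gripper":0,"dx":-31,"dy":-30,"dz":-12,"wx":0,"wy":0,"wz":-115.7},{"gripper":0,"dx":-31,"dy":-30,"dz":-12,"wx":0,"wy":0,"wz":-115.7},{"gripper":0,"dx":-31,"dy":-30,"dz":-12,"wx":0,"wy":0,"wz":-115.7}]' 30
python3 - <<'E'
from h import *
np.set_printoptions(precision=4,suppress=True)
p,Rb,s=cur();print(s['clock'],p,s['qpos']);print(Rb)
c=cap('wrist','w1.png')
E
```

```text
clock: 2.95
tcp_pos: [0.4208, 0.1572, 0.335]
eef_rot: [-0.588, 0.809, -0.0, 0.0]
wrist_force: [0.2, 0.9, -0.2]
finger_gap: 1.001
2.95 [0.4208 0.1572 0.335 ] [ 0.3541 -0.0352  1.831  -0.      1.3449 -2.4733]
[[-0.309  -0.9511  0.0009]
 [-0.9511  0.309   0.0003]
 [-0.0006 -0.0007 -1.    ]]
```

View pics/w1.png

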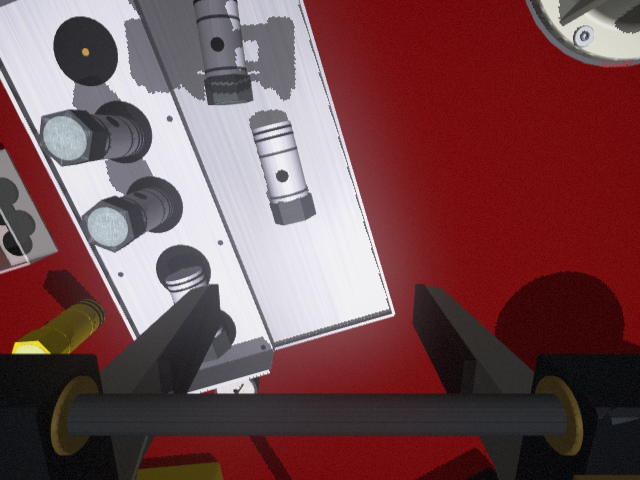

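The wrist view shows pad1 at (85,50) and the standing barrels' heads at (68,137) and (112,222). Tray barrel A is at (282,170) and B at (220,50), both with heads towards +y. The barrel on the rail is partly hidden at (185,285). The start tool x turned out to be tangential, so I'll use the camera-on-head-side orientation. First I'll measure from here.

```bash
cat >> h.py <<'E'
def pad_center(c,guess,z=0.0205,r=0.036,half=0.048):
    # rectify local plane patch and fit circle on dark blob
    n=193;s=2*half/n
    gx,gy=np.meshgrid(guess[0]+half-np.arange(n)*s,guess[1]+half-np.arange(n)*s,indexing='ij')
    P=np.stack([gx,gy,np.full_like(gx,z)],-1).reshape(-1,3)
    uv=proj(c,P).astype(np.float32).reshape(n,n,2)
    im=cv2.remap(c['pixels'],uv[...,0],uv[...,1],cv2.INTER_LINEAR)
    return im,(guess[0]+half,guess[1]+half,s)
def fitpad(c,guess,tag,z=0.0205):
    im,(x0,y0,s)=pad_center(c,guess,z)
    cv2.imwrite('pics/pad_%s.png'%tag,cv2.resize(im,None,fx=2,fy=2))
    g=cv2.medianBlur(cv2.cvtColor(im,cv2.COLOR_BGR2GRAY),5)
    h=cv2.HoughCircles(g,cv2.HOUGH_GRADIENT,1.5,200,param1=80,param2=12,minRadius=int(.0345/s),maxRadius=int(.0375/s))
    if h is None: return None
    u,v,r=h[0,0]; return x0-v*s,y0-u*s,r*s
def torches(c,name='torch1',cam='wrist'):
    cl=cloud(c);out=[]
    for d in manip.masks_of(cam,name):
        P=cl[d['region']];hsv=cv2.cvtColor(c['pixels'],cv2.COLOR_BGR2HSV)[d['region']]
        sat=np.median(hsv[:,1]); out.append((d['score'],np.round(d['pixel']),d['region'],P,sat))
    return out
def lying(P,ztop,rad=0.023):
    # fit axis of lying cylinder from top points: xy PCA of points higher than ztop-12mm
    Q=P[(P[:,2]>ztop-0.015)&(P[:,2]<ztop+0.01)]
    m=np.median(Q[:,:2],0);Q=Q[np.linalg.norm(Q[:,:2]-m,axis=1)<0.075]
    q=Q[:,:2]; rect=cv2.minAreaRect((q*1000).astype(np.float32))
    vx=cv2.fitLine((q*1000).astype(np.float32),cv2.DIST_HUBER,0,.01,.01).ravel()
    a=np.array(vx[:2]);a=a*np.sign(a[1]) ; n=np.array([-a[1],a[0]])
    o=np.array(vx[2:])/1000; t=(q-o)@a
    lo,hi=np.percentile(t,[.5,99.5])
    return o,a,o+a*lo,o+a*hi,hi-lo,np.percentile(Q[:,2],90)
E
python3 - <<'E'
from h import *
np.set_printoptions(precision=4,suppress=True)
c=cap('wrist');t=cap('top');sc=cap('scene')
for n,cc in (('wrist',c),('top',t),('scene',sc)): print('pad1',n,fitpad(cc,(.619,-.078),n+'1'))
for cam,cc in (('wrist',c),('top',t),('scene',sc)):
  for s_,px,m,P,sat in torches(cc,cam=cam):
    zt=np.percentile(P[:,2],85)
    if sat<90 and zt<.08: print(cam,round(s_,2),px,zt,*lying(P,zt))
    elif sat<90: print(cam,'standing',px,np.median(P[P[:,2]>.125],0))
E
```

```text
pad1 wrist (np.float32(0.61812955), np.float32(-0.07887047), np.float32(0.03581347))
pad1 top (np.float32(0.61962175), np.float32(-0.077378236), np.float32(0.034582384))
pad1 scene (np.float32(0.61962175), np.float32(-0.07887047), np.float32(0.03521658))
wrist 0.94 [222.  53.] 0.04929424489302538 [ 0.4678 -0.0257] [0.2038 0.979 ] [ 0.4579 -0.0735] [0.478 0.023] 0.09859710023370621 0.04974388761568288
wrist standing [ 89. 132.] [0.6132 0.0177 0.1354]
wrist 0.74 [283. 175.] 0.049277748159617635 [0.4478 0.1153] [0.0718 0.9974] [0.4439 0.0605] [0.452  0.1739] 0.1137394086392852 0.04968807664209993
wrist 0.74 [194. 286.] 0.06565686143261275 [0.6053 0.2044] [0.9738 0.2272] [0.5875 0.2003] [0.6306 0.2103] 0.044180534810451894 0.06620745324102209
wrist standing [125. 216.] [0.6139 0.1036 0.1353]
top 0.97 [204. 263.] 0.06734389185273408 [0.617  0.2541] [-0.0093  1.    ] [0.6175 0.1945] [0.6165 0.3085] 0.11398698315253836 0.06856619119799956
top 0.88 [266. 327.] 0.05001920594878787 [0.4512 0.1108] [0.1459 0.9893] [0.4439 0.0617] [0.4591 0.1642] 0.10364924217001956 0.05102818200423127
top 0.82 [324. 317.] 0.050222071246073474 [ 0.4696 -0.0326] [0.2081 0.9781] [ 0.4577 -0.0882] [0.4812 0.0223] 0.1129430239256079 0.05132142506520965
top standing [267. 255.] [0.6179 0.1053 0.135 ]
top standing [301. 256.] [0.6161 0.0186 0.1355]
scene standing [330. 256.] [0.6235 0.0191 0.135 ]
scene standing [366. 267.] [0.6235 0.1061 0.1348]
scene 0.88 [383. 238.] 0.04895883291645115 [0.4617 0.1161] [0.0603 0.9982] [0.4583 0.0602] [0.4652 0.1742] 0.11420204971148068 0.05005077700968006
scene 0.85 [320. 231.] 0.04922806410445315 [ 0.4775 -0.0376] [0.1255 0.9921] [ 0.4705 -0.0929] [0.4852 0.0236] 0.11743023964868218 0.05026822066956851
scene 0.56 [426. 282.] 0.06582151419136663 [0.6243 0.2511] [0.0794 0.9968] [0.6198 0.1945] [0.6286 0.3053] 0.1111243875754376 0.06694813257940142
```

```bash
cat >> h.py <<'E'
def grasp(tail,a,s,zax,theta,up=0.005,lift=0.0):
    a=np.array([a[0],a[1],0.]);a/=np.linalg.norm(a);p=np.array([0,0,1.]);th=np.radians(theta)
    G=np.array([tail[0],tail[1],zax])+a*s+p*up
    d=-(np.cos(th)*p+np.sin(th)*a); x=np.cos(th)*a-np.sin(th)*p
    return G+d*manip.pinch_z-d*lift, Rt(x,d)
def place(pad,s,theta,up=0.005,lift=0.0,az=0.):
    # a=+z, p=-f (f = forward dir)
    f=np.array([np.cos(az),np.sin(az),0]);a=np.array([0,0,1.]);p=-f;th=np.radians(theta)
    G=np.array([pad[0],pad[1],pad[2]])+a*s+p*up+a*lift
    d=-(np.cos(th)*p+np.sin(th)*a); x=np.cos(th)*a-np.sin(th)*p
    return G+d*manip.pinch_z, Rt(x,d)
E
python3 - <<'E'
from h import *
T,Rg=grasp((.444,.0605),(.0718,.9974),.055,.026,0,lift=.15)
row(T,Rg)
E
```

```text
{"dx":3.23,"dy":-3.99,"dz":17.22,"wx":-0.0,"wy":-0.0,"wz":165.8}  rows>=19.3
```

```bash
python3 -m jog '[{"gripper":0,"dx":3.2,"dy":-4,"dz":4,"wx":0,"wy":0,"wz":100},{"gripper":0,"dx":3.2,"dy":-4,"dz":4,"wx":0,"wy":0,"wz":100},{"gripper":0,"dx":3.2,"dy":-4,"dz":4,"wx":0,"wy":0,"wz":100},{"gripper":0,"dx":3.2,"dy":-4,"dz":4,"wx":0,"wy":0,"wz":100},{"gripper":0,"dx":3.2,"dy":-4,"dz":4,"wx":0,"wy":0,"wz":100},{"gripper":0,"dx":3.2,"dy":-4,"dz":4,"wx":0,"wy":0,"wz":100},{"gripper":0,"dx":3.2,"dy":-4,"dz":4,"wx":0,"wy":0,"wz":100},{"gripper":0,"dx":3.2,"dy":-4,"dz":4,"wx":0,"wy":0,"wz":100},{"gripper":0,"dx":3.2,"dy":-4,"dz":4,"wx":0,"wy":0,"wz":100},{"gripper":0,"dx":3.2,"dy":-4,"dz":4,"wx":0,"wy":0,"wz":100},{"gripper":0,"dx":3.2,"dy":-4,"dz":4,"wx":0,"wy":0,"wz":100},{"gripper":0,"dx":3.2,"dy":-4,"dz":4,"wx":0,"wy":0,"wz":100}]'
python3 - <<'E'
from h import *
T,Rg=grasp((.444,.0605),(.0718,.9974),.055,.026,0,lift=.23)
row(T,Rg); print(cur()[2]['qpos'])
E
```

```text
clock: 4.5
tcp_pos: [0.4482, 0.1157, 0.2945]
eef_rot: [0.247, 0.969, -0.0, -0.0]
wrist_force: [0.2, -0.7, 0.5]
finger_gap: 0.999
{"dx":0.01,"dy":-0.04,"dz":5.22,"wx":-0.0,"wy":-0.0,"wz":65.5}  rows>=7.6
[ 2.49387502e-01  1.90031672e-02  1.86528446e+00 -2.29012068e-05
  1.25745266e+00 -8.21810839e-01]
```

```bash
python3 -m jog '[{"gripper":0,"dx":0,"dy":0,"dz":0,"wx":0,"wy":0,"wz":65.5},{"gripper":0,"dx":0,"dy":0,"dz":0,"wx":0,"wy":0,"wz":65.5},{"gripper":0,"dx":0,"dy":0,"dz":0,"wx":0,"wy":0,"wz":65.5},{"gripper":0,"dx":0,"dy":0,"dz":0,"wx":0,"wy":0,"wz":65.5},{"gripper":0,"dx":0,"dy":0,"dz":0,"wx":0,"wy":0,"wz":65.5},{"gripper":0,"dx":0,"dy":0,"dz":0,"wx":0,"wy":0,"wz":65.5},{"gripper":0,"dx":0,"dy":0,"dz":0,"wx":0,"wy":0,"wz":65.5},{"gripper":0,"dx":0,"dy":0,"dz":0,"wx":0,"wy":0,"wz":65.5},{"gripper":0,"dx":0,"dy":0,"dz":0,"wx":0,"wy":0,"wz":65.5}]'
python3 - <<'E'
from h import *
np.set_printoptions(precision=4,suppress=True)
c=cap('wrist','w2.png')
print(cur()[2]['qpos'])
for s_,px,m,P,sat in torches(c):
    zt=np.percentile(P[:,2],85)
    if sat<90 and zt<.08: print(round(s_,2),px,zt,*lying(P,zt))
for th in (0,45):
    T,Rg=grasp((.444,.0605),(.0718,.9974),.055,.026,th,lift=.1);row(T,Rg)
E
```

```text
clock: 5.4
tcp_pos: [0.4483, 0.1157, 0.2945]
eef_rot: [0.73, 0.683, -0.0, -0.0]
wrist_force: [-0.7, 1.0, 0.3]
finger_gap: 0.998
[ 0.2493  0.019   1.8652 -0.      1.2574  0.3126]
0.92 [340. 319.] 0.049206895360673096 [ 0.468  -0.0284] [0.219  0.9757] [ 0.4546 -0.0882] [0.4797 0.0238] 0.11475987425054368 0.049673966320743224
0.65 [476.  58.] 0.06614242034566348 [0.6072 0.2471] [0.058  0.9983] [0.6042 0.1949] [0.6101 0.2964] 0.1017186100133225 0.0665704611400858
0.6 [318. 201.] 0.04927991304906504 [0.4501 0.1206] [0.0776 0.997 ] [0.4455 0.0611] [0.4543 0.1753] 0.11454374850838339 0.04968368846287237
{"dx":-0.02,"dy":-0.03,"dz":18.23,"wx":-0.0,"wy":0.0,"wz":0.5}  rows>=3.6
{"dx":5.72,"dy":0.02,"dz":20.61,"wx":0.2,"wy":-45.0,"wz":0.5}  rows>=5.2
```

View pics/w2.png

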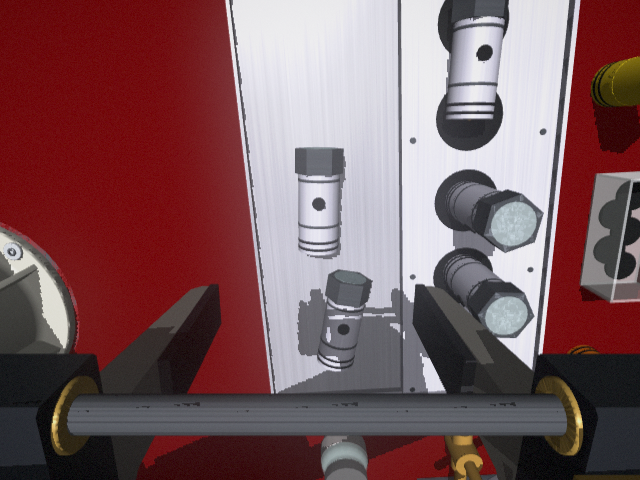

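Run:
```python
from h import *
for l in (.08,0.0):
    T,Rg=grasp((.445,.0608),(.075,.997),.055,.026,45,lift=l);row(T,Rg);print(T)
```

```text
{"dx":4.35,"dy":0.14,"dz":22.02,"wx":0.3,"wy":-45.0,"wz":0.7}  rows>=5.2
[0.45237727 0.15886856 0.07434565]
{"dx":-1.31,"dy":0.07,"dz":27.68,"wx":0.3,"wy":-45.0,"wz":0.7}  rows>=5.5
[0.44813386 0.1024594  0.0177771 ]
```

```bash
python3 -m jog '[{"gripper":0,"dx":4.3,"dy":0.14,"dz":10,"wx":0.3,"wy":-45,"wz":0.7},{"gripper":0,"dx":4.3,"dy":0.14,"dz":10,"wx":0.3,"wy":-45,"wz":0.7},{"gripper":0,"dx":4.3,"dy":0.14,"dz":10,"wx":0.3,"wy":-45,"wz":0.7},{"gripper":0,"dx":4.3,"dy":0.14,"dz":16,"wx":0.3,"wy":-45,"wz":0.7},{"gripper":0,"dx":4.3,"dy":0.14,"dz":22,"wx":0.3,"wy":-45,"wz":0.7},{"gripper":0,"dx":4.3,"dy":0.14,"dz":22,"wx":0.3,"wy":-45,"wz":0.7},{"gripper":0,"dx":4.3,"dy":0.14,"dz":22,"wx":0.3,"wy":-45,"wz":0.7},{"gripper":0,"dx":4.3,"dy":0.14,"dz":22,"wx":0.3,"wy":-45,"wz":0.7}]'
python3 - <<'E'
from h import *
np.set_printoptions(precision=4,suppress=True)
T,Rg=grasp((.445,.0608),(.075,.997),.055,.026,45,lift=.0);row(T,Rg)
print(cur()[2]['qpos']); cap('scene','s1.png')
E
```

```text
clock: 6.3
tcp_pos: [0.4527, 0.1585, 0.075]
eef_rot: [0.678, 0.628, -0.281, 0.259]
wrist_force: [0.9, 0.1, -0.0]
finger_gap: 1.002
{"dx":0.06,"dy":-0.02,"dz":8.02,"wx":-0.1,"wy":-0.0,"wz":-0.0}  rows>=1.6
[ 0.7144  0.6614  1.7704 -0.5323  1.3604  1.0821]
```

View pics/s1.png

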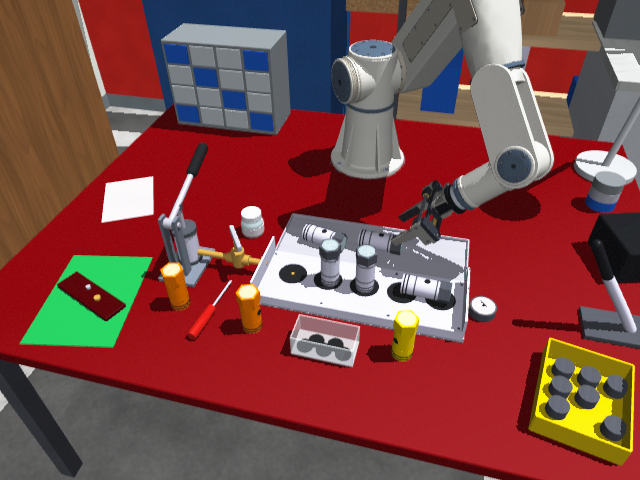

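```bash
python3 -m jog '[{"gripper":0,"dx":0,"dy":0,"dz":3,"wx":0,"wy":0,"wz":0},{"gripper":0,"dx":0,"dy":0,"dz":6,"wx":0,"wy":0,"wz":0},{"gripper":0,"dx":0.05,"dy":0,"dz":8,"wx":0,"wy":0,"wz":0},{"gripper":0,"dx":0.05,"dy":0,"dz":8,"wx":0,"wy":0,"wz":0},{"gripper":0,"dx":0.05,"dy":0,"dz":8,"wx":0,"wy":0,"wz":0}]'
python3 -m jog '[{"gripper":255,"dx":0,"dy":0,"dz":0,"wx":0,"wy":0,"wz":0},{"gripper":255,"dx":0,"dy":0,"dz":0,"wx":0,"wy":0,"wz":0},{"gripper":255,"dx":0,"dy":0,"dz":0,"wx":0,"wy":0,"wz":0},{"gripper":255,"dx":0,"dy":0,"dz":0,"wx":0,"wy":0,"wz":0},{"gripper":255,"dx":0,"dy":0,"dz":0,"wx":0,"wy":0,"wz":0},{"gripper":255,"dx":0,"dy":0,"dz":0,"wx":0,"wy":0,"wz":0},{"gripper":255,"dx":0,"dy":0,"dz":0,"wx":0,"wy":0,"wz":0},{"gripper":255,"dx":0,"dy":0,"dz":0,"wx":0,"wy":0,"wz":0}]' 40
python3 - <<'E'
from h import *
np.set_printoptions(precision=4,suppress=True)
p,Rb,s=cur();print(p,s['qpos'])
for pad in [(.6185,-.078,.0205),(.6185,.198,.0205),(.6185,.29,.0205)]:
    T,Rg=place(pad,.055,45,lift=.1);row(T,Rg);print(T)
E
```

```text
clock: 6.85
tcp_pos: [0.4496, 0.1028, 0.0201]
eef_rot: [0.679, 0.627, -0.279, 0.26]
wrist_force: [0.4, 0.1, 0.1]
finger_gap: 0.999
clock: 7.65
tcp_pos: [0.4482, 0.1022, 0.0176]
eef_rot: [0.678, 0.627, -0.281, 0.26]
wrist_force: [-0.2, 1.4, 0.5]
finger_gap: 0.494
[0.4482 0.1022 0.0176] [ 0.6473  0.7192  1.8614 -0.6002  1.2141  1.1317]
{"dx":-21.96,"dy":19.20,"dz":1.50,"wx":-0.0,"wy":71.3,"wz":93.3}  rows>=13.7
[ 0.6267 -0.078   0.1623]
{"dx":-2.50,"dy":17.06,"dz":-17.96,"wx":-0.0,"wy":71.3,"wz":93.3}  rows>=13.7
[0.6267 0.198  0.1623]
{"dx":3.98,"dy":16.34,"dz":-24.45,"wx":-0.0,"wy":71.3,"wz":93.3}  rows>=13.7
[0.6267 0.29   0.1623]
```

```bash
python3 -m jog '[{"gripper":255,"dx":-3,"dy":0,"dz":-3,"wx":0,"wy":0,"wz":0},{"gripper":255,"dx":-6,"dy":0,"dz":-6,"wx":0,"wy":0,"wz":0},{"gripper":255,"dx":-9,"dy":0,"dz":-9,"wx":0,"wy":0,"wz":0},{"gripper":255,"dx":-12,"dy":0,"dz":-12,"wx":0,"wy":0,"wz":0},{"gripper":255,"dx":-12,"dy":0,"dz":-12,"wx":0,"wy":0,"wz":0},{"gripper":255,"dx":-12,"dy":0,"dz":-12,"wx":0,"wy":0,"wz":0}]'
python3 - <<'E'
from h import *
np.set_printoptions(precision=4,suppress=True)
p,Rb,s=cur();print(p,s['qpos'],s['finger_gap'])
cap('scene','s2.png')
T,Rg=place((.45,-.04,.0205),.055,45,lift=.1);row(T,Rg);print(T)
E
```

```text
clock: 8.25
tcp_pos: [0.4482, 0.1025, 0.1874]
eef_rot: [0.679, 0.627, -0.28, 0.26]
wrist_force: [0.2, 0.4, -2.8]
finger_gap: 0.493
[0.4482 0.1025 0.1874] [ 0.6472  0.4504  1.8212 -0.5601  1.4712  0.9591] 0.49291083914203027
{"dx":-8.25,"dy":2.16,"dz":11.67,"wx":-0.1,"wy":71.4,"wz":93.3}  rows>=13.7
[ 0.4582 -0.04    0.1623]
```

View pics/s2.png

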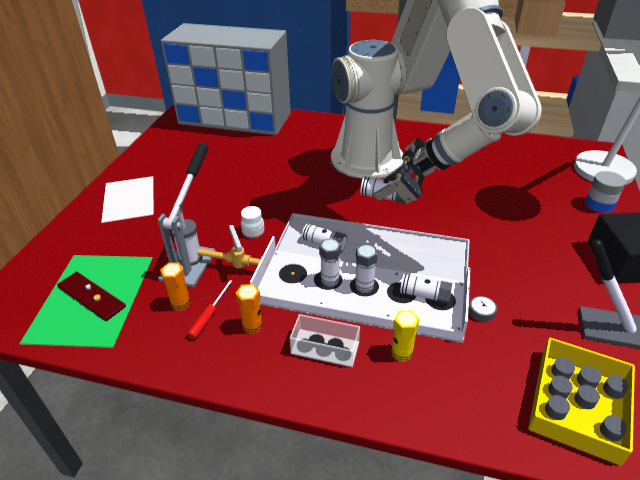

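```bash
python3 - <<'E'
from h import *
T,Rg=place((.50,-.06,.0205),.055,45,lift=.12);row(T,Rg);print(T)
E
python3 -m jog '[{"gripper":255,"dx":-3,"dy":1,"dz":0,"wx":0,"wy":7,"wz":9.3},{"gripper":255,"dx":-5,"dy":2,"dz":0,"wx":0,"wy":13,"wz":17},{"gripper":255,"dx":-7,"dy":3,"dz":1,"wx":0,"wy":18.8,"wz":24.5},{"gripper":255,"dx":-9,"dy":4,"dz":2,"wx":0,"wy":24,"wz":31.5},{"gripper":255,"dx":-10,"dy":5,"dz":4,"wx":0,"wy":29.3,"wz":38.3},{"gripper":255,"dx":-11,"dy":5,"dz":6,"wx":0,"wy":34.5,"wz":45}]'
```

```text
{"dx":-10.80,"dy":7.30,"dz":11.39,"wx":-0.1,"wy":71.4,"wz":93.3}  rows>=13.7
[ 0.5082229 -0.06       0.1822771]
clock: 8.9
tcp_pos: [0.4892, -0.0224, 0.2215]
eef_rot: [0.903, 0.398, 0.018, 0.164]
wrist_force: [-0.1, -0.5, -3.2]
finger_gap: 0.493
```

Run:
```python
from h import *
T,Rg=place((.50,-.078,.0205),.055,45,lift=.12);row(T,Rg);print(T,cur()[2]['qpos'])
```

```text
{"dx":-2.34,"dy":3.63,"dz":5.59,"wx":-0.0,"wy":39.9,"wz":52.1}  rows>=7.6
[ 0.5082229 -0.078      0.1822771] [ 0.1782867   0.07126672  2.02704423 -0.38313464  0.96352918  1.12716285]
```

```bash
python3 -m jog '[{"gripper":255,"dx":-2.3,"dy":3.6,"dz":5.6,"wx":0,"wy":39.9,"wz":52.1},{"gripper":255,"dx":-2.3,"dy":3.6,"dz":5.6,"wx":0,"wy":39.9,"wz":52.1},{"gripper":255,"dx":-2.3,"dy":3.6,"dz":5.6,"wx":0,"wy":39.9,"wz":52.1},{"gripper":255,"dx":-2.3,"dy":3.6,"dz":5.6,"wx":0,"wy":39.9,"wz":52.1},{"gripper":255,"dx":-2.3,"dy":3.6,"dz":5.6,"wx":0,"wy":39.9,"wz":52.1},{"gripper":255,"dx":-2.3,"dy":3.6,"dz":5.6,"wx":0,"wy":39.9,"wz":52.1},{"gripper":255,"dx":-2.3,"dy":3.6,"dz":5.6,"wx":0,"wy":39.9,"wz":52.1},{"gripper":255,"dx":-2.3,"dy":3.6,"dz":5.6,"wx":0,"wy":39.9,"wz":52.1},{"gripper":255,"dx":-2.3,"dy":3.6,"dz":5.6,"wx":0,"wy":39.9,"wz":52.1},{"gripper":255,"dx":-2.3,"dy":3.6,"dz":5.6,"wx":0,"wy":39.9,"wz":52.1}]'
python3 - <<'E'
from h import *
np.set_printoptions(precision=4,suppress=True)
p,Rb,s=cur();print(p,s['qpos'],s['finger_gap'])
cap('scene','s3.png');cap('wrist','w3.png')
T,Rg=place((.6185,-.078,.0205),.055,45,lift=.06);row(T,Rg);print(T)
E
```

```text
clock: 9.9
tcp_pos: [0.5071, -0.0644, 0.18]
eef_rot: [0.937, 0.057, 0.344, 0.002]
wrist_force: [0.5, 0.1, -2.4]
finger_gap: 0.496
[ 0.5071 -0.0644  0.18  ] [-0.2795  0.0009  2.4118  1.3227  0.2213 -0.0717] 0.49649395431293813
{"dx":5.26,"dy":2.40,"dz":12.07,"wx":-2.4,"wy":4.8,"wz":6.0}  rows>=2.7
[ 0.6267 -0.078   0.1223]
```

View pics/s3.png

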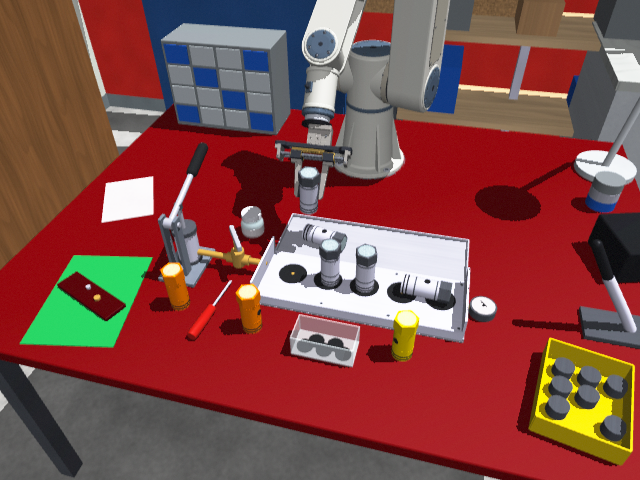

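View pics/w3.png

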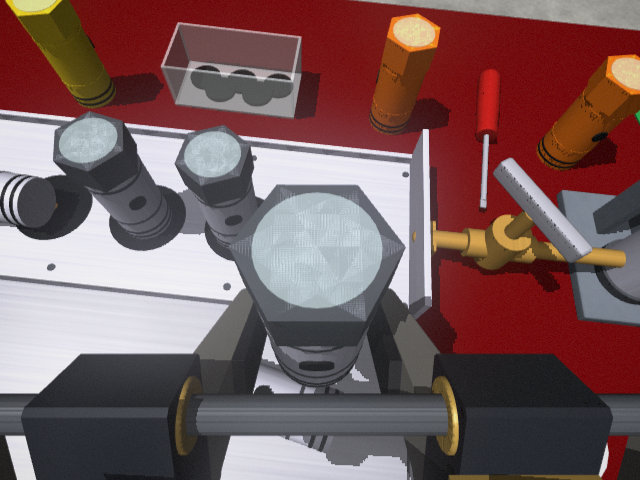

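Barrel A is held nearly upright. In the wrist view, its head is at (318,250), and pad1 and the cock lie ahead and to the right. Now I'll move over pad1.

```bash
python3 -m jog '[{"gripper":255,"dx":5.3,"dy":2.4,"dz":4,"wx":-2.4,"wy":4.8,"wz":6},{"gripper":255,"dx":5.3,"dy":2.4,"dz":6,"wx":-2.4,"wy":4.8,"wz":6},{"gripper":255,"dx":5.3,"dy":2.4,"dz":9,"wx":-2.4,"wy":4.8,"wz":6},{"gripper":255,"dx":5.3,"dy":2.4,"dz":12,"wx":-2.4,"wy":4.8,"wz":6},{"gripper":255,"dx":5.3,"dy":2.4,"dz":12,"wx":-2.4,"wy":4.8,"wz":6},{"gripper":255,"dx":5.3,"dy":2.4,"dz":12,"wx":-2.4,"wy":4.8,"wz":6},{"gripper":255,"dx":5.3,"dy":2.4,"dz":12,"wx":-2.4,"wy":4.8,"wz":6}]'
python3 - <<'E'
from h import *
np.set_printoptions(precision=4,suppress=True)
p,Rb,s=cur();print(p,s['qpos'],s['finger_gap'])
cap('scene','s4.png');cap('wrist','w4.png')
T,Rg=place((.6185,-.078,.0205),.055,45,lift=.06);row(T,Rg);print(T)
E
```

```text
clock: 10.7
tcp_pos: [0.6299, -0.0775, 0.1218]
eef_rot: [0.924, 0.002, 0.382, 0.0]
wrist_force: [-1.1, 0.8, -2.8]
finger_gap: 0.498
[ 0.6299 -0.0775  0.1218] [-0.2082  0.3285  2.2801  2.5824  0.2811 -1.1825] 0.49752100110279085
{"dx":-0.21,"dy":0.09,"dz":0.04,"wx":-0.1,"wy":-0.0,"wz":0.3}  rows>=0.0
[ 0.6267 -0.078   0.1223]
```

View pics/s4.png

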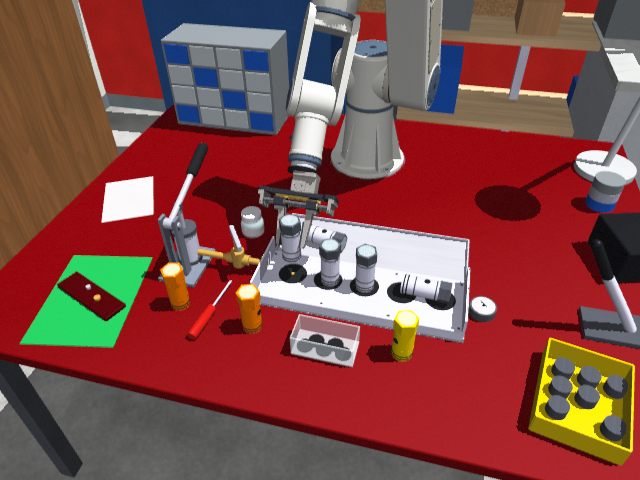

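View pics/w4.png

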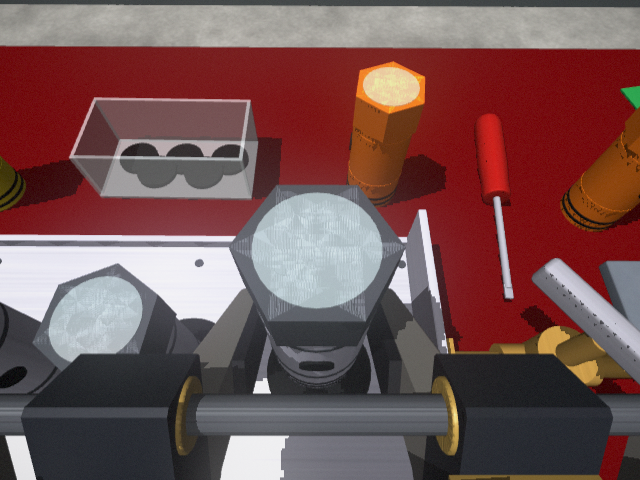

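```bash
cat >> h.py <<'E'
def headtop(c,zmin,xy,r=0.05):
    cl=cloud(c);m=(cl[...,2]>zmin)&(np.hypot(cl[...,0]-xy[0],cl[...,1]-xy[1])<r)&(c['depth']>0)
    g=c['pixels'].astype(int); lens=(g[...,1]>g[...,2]+5)&(g[...,1]>110)&m
    P=cl[lens]; 
    if len(P)<20: return len(P),None
    zt=np.median(P[:,2]);P=P[abs(P[:,2]-zt)<.012]
    A=np.c_[P[:,:2]-P[:,:2].mean(0),np.ones(len(P))];k=np.linalg.lstsq(A,P[:,2],rcond=None)[0]
    h=P[:,:2].mean(0); (ex,ey),rr=cv2.minEnclosingCircle((P[:,:2]*1000).astype(np.float32))
    return len(P),np.r_[h,zt],'circ',ex/1000,ey/1000,rr,'slope deg',np.degrees(k[:2])
E
python3 - <<'E'
from h import *
np.set_printoptions(precision=4,suppress=True)
for n in ('wrist','top','scene'):
    c=cap(n); print(n,headtop(c,.165,(.62,-.078)))
    for xy in ((.618,.014),(.618,.106)): print('   std',headtop(c,.125,xy))
E
```

```text
wrist (12201, array([ 0.6174, -0.0772,  0.198 ]), 'circ', 0.6164173583984375, -0.07591485595703125, 22.89971160888672, 'slope deg', array([ 0.0209, -0.1465]))
   std (5942, array([0.6168, 0.018 , 0.1357]), 'circ', 0.6168419189453125, 0.018387775421142578, 24.47875213623047, 'slope deg', array([-0.013 , -0.2591]))
   std (0, None)
top (200, array([ 0.6189, -0.0754,  0.1986]), 'circ', 0.6192849731445312, -0.07680905151367187, 19.21860122680664, 'slope deg', array([-0.644 , -1.5407]))
   std (122, array([0.6211, 0.0165, 0.1354]), 'circ', 0.6184218139648437, 0.01770297622680664, 18.381183624267578, 'slope deg', array([-2.9457, -0.0376]))
   std (61, array([0.6144, 0.1077, 0.1359]), 'circ', 0.6170540771484375, 0.10634806060791016, 18.026636123657227, 'slope deg', array([-1.9246, -3.8074]))
scene (168, array([ 0.6212, -0.0779,  0.1998]), 'circ', 0.6213201293945313, -0.0780428237915039, 21.8917179107666, 'slope deg', array([-0.0881,  0.921 ]))
   std (177, array([0.6187, 0.0176, 0.1355]), 'circ', 0.6178796997070313, 0.016372039794921876, 23.66701316833496, 'slope deg', array([0.837 , 0.3791]))
   std (186, array([0.6197, 0.1046, 0.1356]), 'circ', 0.618742431640625, 0.10514007568359375, 24.955890655517578, 'slope deg', array([ 0.1595, -0.4717]))
```

```bash
python3 -m jog '[{"gripper":255,"dx":-1.5,"dy":0,"dz":1.5,"wx":0,"wy":0,"wz":0},{"gripper":255,"dx":-3,"dy":0,"dz":3,"wx":0,"wy":0,"wz":0},{"gripper":255,"dx":-4.0,"dy":0,"dz":4.0,"wx":0,"wy":0,"wz":0},{"gripper":255,"dx":-4.2,"dy":0,"dz":4.2,"wx":0,"wy":0,"wz":0},{"gripper":255,"dx":-4.3,"dy":0,"dz":4.3,"wx":0,"wy":0,"wz":0},{"gripper":255,"dx":-4.3,"dy":0,"dz":4.3,"wx":0,"wy":0,"wz":0}]'
python3 - <<'E'
from h import *
np.set_printoptions(precision=4,suppress=True)
p,Rb,s=cur();print(p,s['qpos'],s['finger_gap'])
c=cap('wrist','w5.png');print(headtop(c,.115,(.62,-.078)))
E
```

```text
clock: 11.55
tcp_pos: [0.6298, -0.0783, 0.0669]
eef_rot: [0.923, 0.002, 0.386, 0.001]
wrist_force: [-1.0, -0.2, -2.1]
finger_gap: 0.492
[ 0.6298 -0.0783  0.0669] [-0.2098  0.4684  2.3005  2.7822  0.4331 -1.3955] 0.49225413726870304
(12241, array([ 0.6187, -0.0784,  0.1408]), 'circ', 0.6187957763671875, -0.07850518798828125, 24.992456436157227, 'slope deg', array([ 0.4244, -0.2795]))
```

```bash
python3 -m jog '[{"gripper":255,"dx":0,"dy":0,"dz":0,"wx":0,"wy":0,"wz":0},{"gripper":255,"dx":0,"dy":0,"dz":0,"wx":0,"wy":0,"wz":0},{"gripper":255,"dx":-0.1,"dy":0,"dz":0.1,"wx":0,"wy":0,"wz":0},{"gripper":255,"dx":-0.1,"dy":0,"dz":0.1,"wx":0,"wy":0,"wz":0}]'
python3 - <<'E'
from h import *
np.set_printoptions(precision=4,suppress=True)
p,Rb,s=cur();print(p,R.from_matrix(Rb).as_quat())
c=cap('wrist','w5.png');print(headtop(c,.115,(.62,-.078)))
E
```

```text
clock: 12.0
tcp_pos: [0.6295, -0.0784, 0.0643]
eef_rot: [0.923, 0.002, 0.385, 0.001]
wrist_force: [0.3, -0.2, -2.4]
finger_gap: 0.493
[ 0.6295 -0.0784  0.0643] [0.9228 0.002  0.3852 0.0013]
(12230, array([ 0.6185, -0.0785,  0.1383]), 'circ', 0.6191637573242188, -0.07732164001464843, 24.31371307373047, 'slope deg', array([ 0.3569, -0.2446]))
```

```bash
python3 -m jog '[{"gripper":255,"dx":-0.1,"dy":0,"dz":0.1,"wx":0,"wy":0,"wz":0},{"gripper":255,"dx":-0.2,"dy":0,"dz":0.2,"wx":0,"wy":0,"wz":0},{"gripper":255,"dx":-0.2,"dy":0,"dz":0.2,"wx":0,"wy":0,"wz":0},{"gripper":255,"dx":-0.2,"dy":0,"dz":0.2,"wx":0,"wy":0,"wz":0}]'
python3 - <<'E'
from h import *
np.set_printoptions(precision=4,suppress=True)
c=cap('wrist','w5.png');print(headtop(c,.115,(.62,-.078)))
E
```

```text
clock: 12.45
tcp_pos: [0.6299, -0.0784, 0.0619]
eef_rot: [0.923, 0.002, 0.386, 0.001]
wrist_force: [-0.0, 0.8, 2.2]
finger_gap: 0.494
(12165, array([ 0.619 , -0.0785,  0.1358]), 'circ', 0.6178026123046875, -0.0779919662475586, 22.996530532836914, 'slope deg', array([ 0.2249, -0.1986]))
```

```bash
python3 -m jog '[{"gripper":90,"dx":0,"dy":0,"dz":0,"wx":0,"wy":0,"wz":0},{"gripper":90,"dx":0,"dy":0,"dz":0,"wx":0,"wy":0,"wz":0},{"gripper":90,"dx":0,"dy":0,"dz":0,"wx":0,"wy":0,"wz":0},{"gripper":90,"dx":0,"dy":0,"dz":0,"wx":0,"wy":0,"wz":0},{"gripper":90,"dx":0,"dy":0,"dz":-1,"wx":0,"wy":0,"wz":0},{"gripper":90,"dx":0,"dy":0,"dz":-3,"wx":0,"wy":0,"wz":0},{"gripper":90,"dx":0,"dy":0,"dz":-6,"wx":0,"wy":0,"wz":0},{"gripper":90,"dx":0,"dy":0,"dz":-10,"wx":0,"wy":0,"wz":0},{"gripper":90,"dx":0,"dy":0,"dz":-10,"wx":0,"wy":0,"wz":0}]'
python3 - <<'E'
from h import *
np.set_printoptions(precision=4,suppress=True)
c=cap('wrist','w6.png');cap('scene','s6.png');print(cur()[2]['qpos'],headtop(c,.115,(.62,-.078)))
for s_,px,m,P,sat in torches(c):
    zt=np.percentile(P[:,2],85)
    if sat<90 and zt<.08: print(round(s_,2),px,zt,*lying(P,zt))
E
```

```text
clock: 13.4
tcp_pos: [0.556, -0.0783, 0.1346]
eef_rot: [0.922, 0.002, 0.386, 0.002]
wrist_force: [0.5, 0.4, 0.2]
finger_gap: 0.647
[-0.2572  0.2267  2.4173  2.5567  0.3313 -1.1986] (3218, array([ 0.6202, -0.079 ,  0.1358]), 'circ', 0.6188323974609375, -0.077206298828125, 22.70583724975586, 'slope deg', array([-0.0269,  0.0274]))
0.9 [237. 471.] 0.04557984226344341 [ 0.4859 -0.0392] [0.1108 0.9938] [ 0.4812 -0.0817] [ 0.4894 -0.0082] 0.07399433805607021 0.04632193183768723
```

View pics/w6.png

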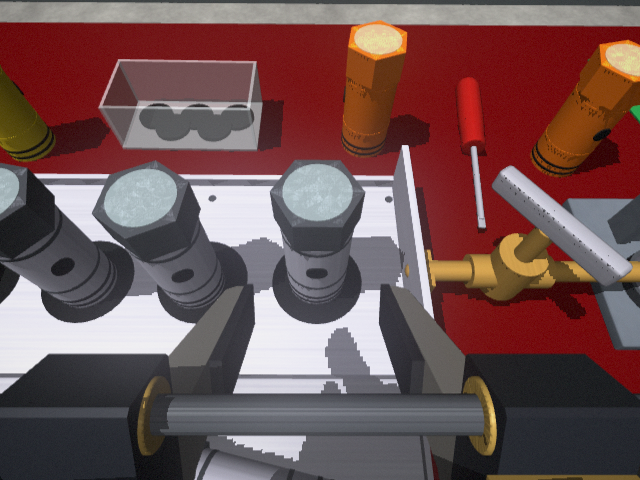

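View pics/s6.png

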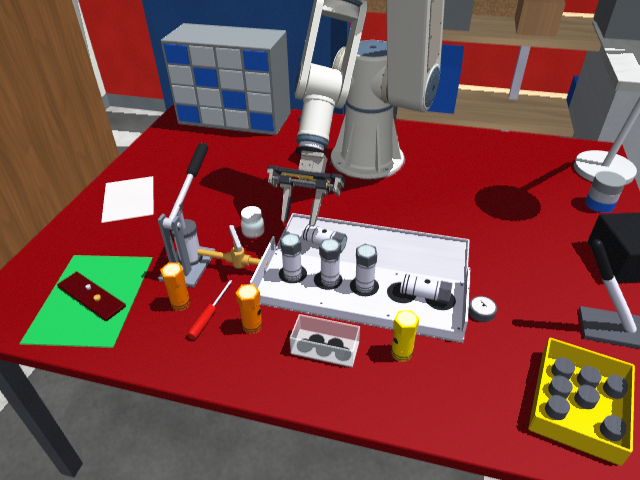

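A now stands on pad1, at (317,240) in the wrist view, with its lens level. Next is the rail barrel.

Run:
```python
from h import *
row([.50,.10,.30],Rt([0,1,0],[0,0,-1]))
row([.50,.0,.28],Rt([1,0,0],[0,0,-1]))
row([.50,.0,.28],Rt([.7,.7,0],[0,0,-1]))
```

```text
{"dx":7.88,"dy":-17.79,"dz":-15.98,"wx":35.6,"wy":-35.3,"wz":-84.6}  rows>=11.5
{"dx":6.41,"dy":-7.80,"dz":-14.56,"wx":0.2,"wy":-45.4,"wz":0.2}  rows>=5.3
{"dx":6.41,"dy":-7.80,"dz":-14.56,"wx":18.0,"wy":-42.9,"wz":-42.3}  rows>=7.3
```

```bash
python3 -m jog '[{"gripper":0,"dx":3,"dy":-3,"dz":-5,"wx":0,"wy":0,"wz":0},{"gripper":0,"dx":6.4,"dy":-7.8,"dz":-10,"wx":4,"wy":-10,"wz":-10},{"gripper":0,"dx":6.4,"dy":-7.8,"dz":-14.6,"wx":18,"wy":-42.9,"wz":-42.3},{"gripper":0,"dx":7.9,"dy":-17.8,"dz":-16,"wx":35.6,"wy":-35.3,"wz":-84.6},{"gripper":0,"dx":7.9,"dy":-17.8,"dz":-16,"wx":35.6,"wy":-35.3,"wz":-84.6},{"gripper":0,"dx":7.9,"dy":-17.8,"dz":-16,"wx":35.6,"wy":-35.3,"wz":-84.6},{"gripper":0,"dx":7.9,"dy":-17.8,"dz":-16,"wx":35.6,"wy":-35.3,"wz":-84.6},{"gripper":0,"dx":7.9,"dy":-17.8,"dz":-16,"wx":35.6,"wy":-35.3,"wz":-84.6},{"gripper":0,"dx":7.9,"dy":-17.8,"dz":-16,"wx":35.6,"wy":-35.3,"wz":-84.6},{"gripper":0,"dx":7.9,"dy":-17.8,"dz":-16,"wx":35.6,"wy":-35.3,"wz":-84.6},{"gripper":0,"dx":7.9,"dy":-17.8,"dz":-16,"wx":35.6,"wy":-35.3,"wz":-84.6},{"gripper":0,"dx":7.9,"dy":-17.8,"dz":-16,"wx":35.6,"wy":-35.3,"wz":-84.6}]'
python3 - <<'E'
from h import *
np.set_printoptions(precision=4,suppress=True)
print(cur()[2]['qpos'])
row([.58,.23,.29],Rt([0,1,0],[0,0,-1]))
E
```

```text
clock: 14.75
tcp_pos: [0.4999, 0.101, 0.3003]
eef_rot: [0.886, 0.402, 0.227, -0.042]
wrist_force: [0.5, 0.7, 0.4]
finger_gap: 0.999
[ 0.0186 -0.1246  2.0726  0.3478  0.8282  0.5491]
{"dx":13.08,"dy":-2.94,"dz":7.20,"wx":15.4,"wy":-22.5,"wz":-40.5}  rows>=5.7
```

```bash
python3 -m jog '[{"gripper":0,"dx":13.1,"dy":-3,"dz":7.2,"wx":15.4,"wy":-22.5,"wz":-40.5},{"gripper":0,"dx":13.1,"dy":-3,"dz":7.2,"wx":15.4,"wy":-22.5,"wz":-40.5},{"gripper":0,"dx":13.1,"dy":-3,"dz":7.2,"wx":15.4,"wy":-22.5,"wz":-40.5},{"gripper":0,"dx":13.1,"dy":-3,"dz":7.2,"wx":15.4,"wy":-22.5,"wz":-40.5},{"gripper":0,"dx":13.1,"dy":-3,"dz":7.2,"wx":15.4,"wy":-22.5,"wz":-40.5},{"gripper":0,"dx":13.1,"dy":-3,"dz":7.2,"wx":15.4,"wy":-22.5,"wz":-40.5},{"gripper":0,"dx":13.1,"dy":-3,"dz":7.2,"wx":15.4,"wy":-22.5,"wz":-40.5},{"gripper":0,"dx":13.1,"dy":-3,"dz":7.2,"wx":15.4,"wy":-22.5,"wz":-40.5}]'
python3 - <<'E'
from h import *
np.set_printoptions(precision=4,suppress=True)
print(cur()[2]['qpos'])
c=cap('wrist','w7.png')
for s_,px,m,P,sat in torches(c):
    zt=np.percentile(P[:,2],85)
    if sat<90 and zt<.08: print(round(s_,2),px,zt,*lying(P,zt))
E
```

```text
clock: 15.55
tcp_pos: [0.5803, 0.2299, 0.2882]
eef_rot: [0.71, 0.704, 0.001, -0.001]
wrist_force: [-1.2, -1.1, 0.4]
finger_gap: 0.999
[0.3732 0.2921 1.5535 0.0027 1.2941 0.3805]
0.93 [230. 384.] 0.04903514953782707 [0.4768 0.002 ] [0.1922 0.9813] [ 0.4628 -0.0692] [0.4811 0.0243] 0.09521974564922744 0.04973509107457791
0.76 [349. 182.] 0.06632848647683964 [0.6116 0.2547] [0.0671 0.9977] [0.6076 0.1953] [0.6153 0.3093] 0.11420842205328585 0.06668608154989916
```

View pics/w7.png

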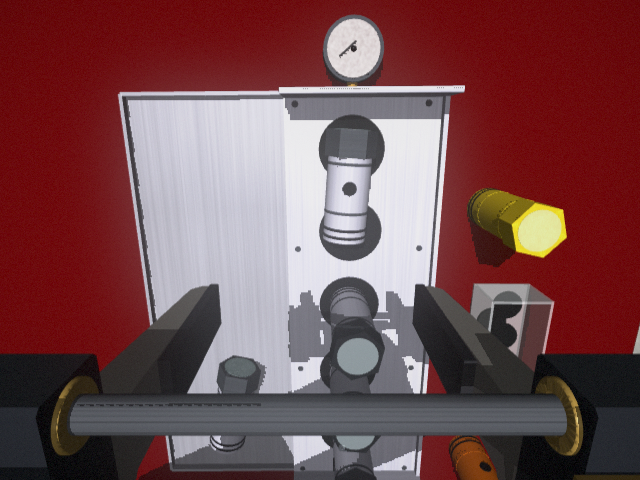

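Run:
```python
from h import *
np.set_printoptions(precision=4,suppress=True)
c=cap('wrist');t=cap('top')
for i,g in ((4,(.6185,.198)),(5,(.6185,.29)),(3,(.6185,.106))):
    print(i,fitpad(c,g,'w%d'%i),fitpad(t,g,'t%d'%i))
a=[cv2.imread('pics/pad_w%d.png'%i) for i in (5,4)]
cv2.imwrite('pics/pads.png',np.hstack(a))
for l in (.08,0.0):
    T,Rg=grasp((.608,.1953),(.067,.998),.055,.0435,45,lift=l);row(T,Rg);print(T)
```

```text
4 (np.float32(0.6183756), np.float32(0.19712955), np.float32(0.036037304)) (np.float32(0.61986786), np.float32(0.19936788), np.float32(0.03521658))
5 (np.float32(0.6176295), np.float32(0.28912953), np.float32(0.03521658)) (np.float32(0.653443), np.float32(0.2667461), np.float32(0.036037304))
3 (np.float32(0.6176295), np.float32(0.104383424), np.float32(0.036037304)) (np.float32(0.62061393), np.float32(0.10512953), np.float32(0.03521658))
{"dx":6.44,"dy":3.32,"dz":19.85,"wx":1.5,"wy":-45.2,"wz":3.1}  rows>=5.3
[0.6146 0.2934 0.0918]
{"dx":0.77,"dy":2.97,"dz":25.48,"wx":1.5,"wy":-45.2,"wz":3.1}  rows>=5.3
[0.6108 0.237  0.0353]
```

View pics/pads.png

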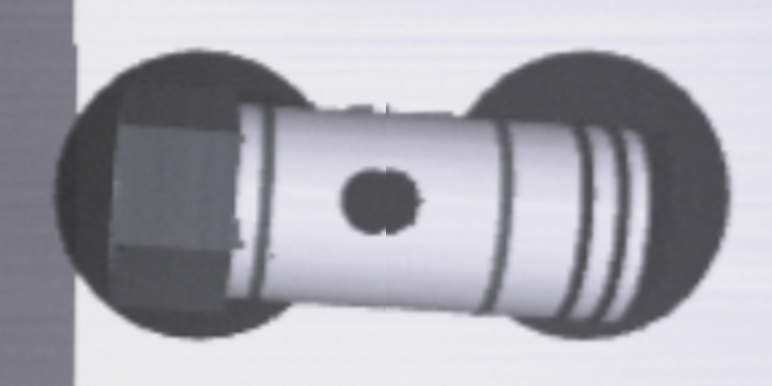

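```bash
python3 -m jog '[{"gripper":0,"dx":6.4,"dy":3.3,"dz":6,"wx":1.5,"wy":-45.2,"wz":3.1},{"gripper":0,"dx":6.4,"dy":3.3,"dz":6,"wx":1.5,"wy":-45.2,"wz":3.1},{"gripper":0,"dx":6.4,"dy":3.3,"dz":8,"wx":1.5,"wy":-45.2,"wz":3.1},{"gripper":0,"dx":6.4,"dy":3.3,"dz":12,"wx":1.5,"wy":-45.2,"wz":3.1},{"gripper":0,"dx":6.4,"dy":3.3,"dz":16,"wx":1.5,"wy":-45.2,"wz":3.1},{"gripper":0,"dx":6.4,"dy":3.3,"dz":19.8,"wx":1.5,"wy":-45.2,"wz":3.1},{"gripper":0,"dx":6.4,"dy":3.3,"dz":19.8,"wx":1.5,"wy":-45.2,"wz":3.1},{"gripper":0,"dx":6.4,"dy":3.3,"dz":19.8,"wx":1.5,"wy":-45.2,"wz":3.1}]'
python3 - <<'E'
from h import *
np.set_printoptions(precision=4,suppress=True)
print(cur()[2]['qpos'])
T,Rg=grasp((.608,.1953),(.067,.998),.055,.0435,45,lift=0);row(T,Rg);print(T)
c=cap('wrist','w8.png');cap('scene','s8.png')
E
```

```text
clock: 16.55
tcp_pos: [0.6146, 0.293, 0.0927]
eef_rot: [0.674, 0.632, -0.28, 0.261]
wrist_force: [-0.4, -0.7, 1.4]
finger_gap: 1.002
[ 0.7118  0.8906  1.221  -0.5292  1.6329  0.9114]
{"dx":0.10,"dy":-0.01,"dz":8.03,"wx":0.0,"wy":0.0,"wz":0.1}  rows>=1.6
[0.6108 0.237  0.0353]
```

View pics/w8.png

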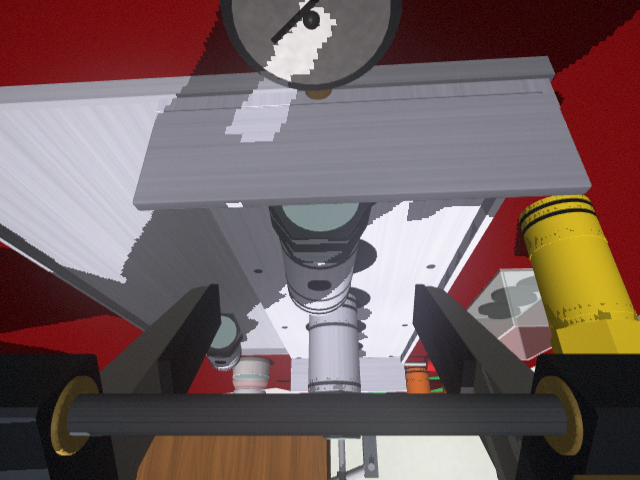

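View pics/s8.png

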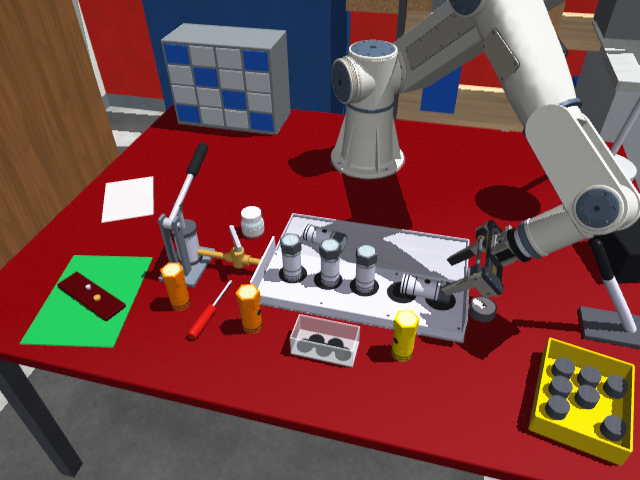

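Run:
```python
from h import *
np.set_printoptions(precision=4,suppress=True)
c=cap('scene');cl=cloud(c);t=cap('top','t8.png')
for u,v in ((600,205),(600,226),(575,235),(530,255),(515,235),(600,245),(610,280),(600,300)): print((u,v),cl[v,u])
```

```text
(600, 205) [0.6848 0.5168 0.3864]
(600, 226) [0.7022 0.5244 0.3545]
(575, 235) [0.666  0.5034 0.3   ]
(530, 255) [0.6521 0.4422 0.2235]
(515, 235) [0.6325 0.4071 0.2535]
(600, 245) [0.6088 0.5736 0.2406]
(610, 280) [0.6088 0.6208 0.1525]
(600, 300) [ 0.5112  0.6637 -0.0011]
```

View pics/t8.png

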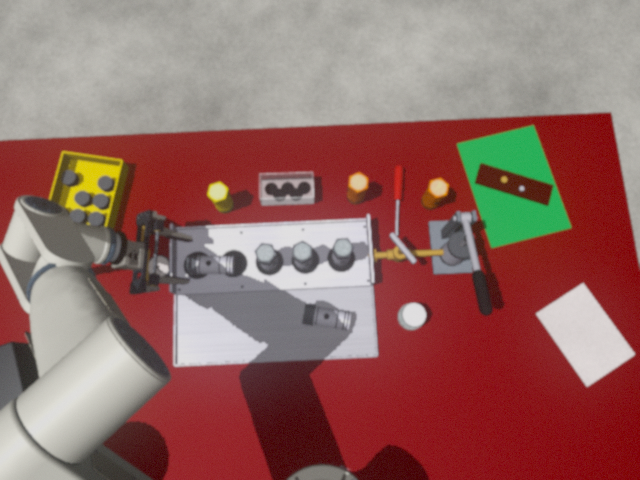

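```bash
python3 -m jog '[{"gripper":0,"dx":0.1,"dy":0,"dz":3,"wx":0,"wy":0,"wz":0},{"gripper":0,"dx":0.1,"dy":0,"dz":6,"wx":0,"wy":0,"wz":0},{"gripper":0,"dx":0.1,"dy":0,"dz":7.5,"wx":0,"wy":0,"wz":0},{"gripper":0,"dx":0.1,"dy":0,"dz":8,"wx":0,"wy":0,"wz":0},{"gripper":0,"dx":0.1,"dy":0,"dz":8,"wx":0,"wy":0,"wz":0},{"gripper":0,"dx":0.1,"dy":0,"dz":8,"wx":0,"wy":0,"wz":0}]'
python3 -m jog '[{"gripper":255,"dx":0,"dy":0,"dz":0,"wx":0,"wy":0,"wz":0},{"gripper":255,"dx":0,"dy":0,"dz":0,"wx":0,"wy":0,"wz":0},{"gripper":255,"dx":0,"dy":0,"dz":0,"wx":0,"wy":0,"wz":0},{"gripper":255,"dx":0,"dy":0,"dz":0,"wx":0,"wy":0,"wz":0},{"gripper":255,"dx":0,"dy":0,"dz":0,"wx":0,"wy":0,"wz":0},{"gripper":255,"dx":0,"dy":0,"dz":0,"wx":0,"wy":0,"wz":0},{"gripper":255,"dx":0,"dy":0,"dz":0,"wx":0,"wy":0,"wz":0},{"gripper":255,"dx":0,"dy":0,"dz":0,"wx":0,"wy":0,"wz":0}]' 40
```

```text
clock: 17.35
tcp_pos: [0.6117, 0.2386, 0.0363]
eef_rot: [0.674, 0.632, -0.279, 0.262]
wrist_force: [-1.1, -0.1, 0.8]
finger_gap: 1.005
clock: 18.15
tcp_pos: [0.611, 0.2376, 0.035]
eef_rot: [0.674, 0.632, -0.28, 0.262]
wrist_force: [0.4, -0.2, 0.2]
finger_gap: 0.496
```

```bash
python3 -m jog '[{"gripper":255,"dx":-3,"dy":0,"dz":-3,"wx":0,"wy":0,"wz":0},{"gripper":255,"dx":-6,"dy":0,"dz":-6,"wx":0,"wy":0,"wz":0},{"gripper":255,"dx":-9,"dy":0,"dz":-9,"wx":0,"wy":0,"wz":0},{"gripper":255,"dx":-12,"dy":0,"dz":-12,"wx":0,"wy":0,"wz":0},{"gripper":255,"dx":-12,"dy":0,"dz":-12,"wx":0,"wy":0,"wz":0}]'
python3 - <<'E'
from h import *
np.set_printoptions(precision=4,suppress=True)
p,Rb,s=cur();print(p,s['qpos'],s['finger_gap'],R.from_matrix(Rb).as_euler('zyx',degrees=True))
T,Rg=place((.50,.22,.0205),.055,45,lift=.14);row(T,Rg);print(T)
T,Rg=place((.50,.289,.0205),.055,45,lift=.14);row(T,Rg);print(T)
E
```

```text
clock: 18.65
tcp_pos: [0.613, 0.2391, 0.2107]
eef_rot: [0.676, 0.631, -0.276, 0.263]
wrist_force: [0.9, -0.5, -2.0]
finger_gap: 0.502
[0.613  0.2391 0.2107] [ 0.6627  0.7131  1.2842 -0.5626  1.7006  0.8196] 0.501771916728292 [-87.0636  -2.3527 135.2855]
{"dx":-1.30,"dy":-10.34,"dz":2.37,"wx":0.2,"wy":70.5,"wz":94.0}  rows>=13.7
[0.5082 0.22   0.2023]
{"dx":3.59,"dy":-10.79,"dz":-2.48,"wx":0.2,"wy":70.5,"wz":94.0}  rows>=13.7
[0.5082 0.289  0.2023]
```

```bash
python3 -m jog '[{"gripper":255,"dx":0,"dy":-3,"dz":-2,"wx":0,"wy":6,"wz":8},{"gripper":255,"dx":0,"dy":-6,"dz":-2,"wx":0,"wy":12,"wz":16},{"gripper":255,"dx":-1,"dy":-8,"dz":-1,"wx":0,"wy":17,"wz":22.7},{"gripper":255,"dx":-1.3,"dy":-10.3,"dz":0,"wx":0,"wy":22,"wz":29.5},{"gripper":255,"dx":-1.3,"dy":-10.3,"dz":2,"wx":0,"wy":27,"wz":36},{"gripper":255,"dx":-1.3,"dy":-10.3,"dz":2.4,"wx":0.2,"wy":70.5,"wz":94},{"gripper":255,"dx":-1.3,"dy":-10.3,"dz":2.4,"wx":0.2,"wy":70.5,"wz":94},{"gripper":255,"dx":-1.3,"dy":-10.3,"dz":2.4,"wx":0.2,"wy":70.5,"wz":94},{"gripper":255,"dx":-1.3,"dy":-10.3,"dz":2.4,"wx":0.2,"wy":70.5,"wz":94},{"gripper":255,"dx":-1.3,"dy":-10.3,"dz":2.4,"wx":0.2,"wy":70.5,"wz":94},{"gripper":255,"dx":-1.3,"dy":-10.3,"dz":2.4,"wx":0.2,"wy":70.5,"wz":94},{"gripper":255,"dx":-1.3,"dy":-10.3,"dz":2.4,"wx":0.2,"wy":70.5,"wz":94}]'
python3 - <<'E'
from h import *
np.set_printoptions(precision=4,suppress=True)
p,Rb,s=cur();print(p,s['qpos'],s['finger_gap'])
cap('scene','s9.png')
T,Rg=place((.50,.25,.0205),.055,45,lift=.14);row(T,Rg);print(T)
T,Rg=place((.6185,.289,.0205),.055,45,lift=.06);row(T,Rg);print(T)
E
```

```text
clock: 19.85
tcp_pos: [0.5058, 0.2161, 0.1958]
eef_rot: [0.95, 0.116, 0.286, 0.054]
wrist_force: [0.8, -0.3, -3.2]
finger_gap: 0.491
[0.5058 0.2161 0.1958] [ 0.6381  0.0792  2.1996 -0.7915  0.5297  2.5944] 0.4912864970584755
{"dx":1.54,"dy":-3.19,"dz":-0.56,"wx":0.7,"wy":11.4,"wz":14.1}  rows>=2.1
[0.5082 0.25   0.2023]
{"dx":7.83,"dy":-6.14,"dz":12.53,"wx":0.7,"wy":11.4,"wz":14.1}  rows>=3.2
[0.6267 0.289  0.1223]
```

View pics/s9.png

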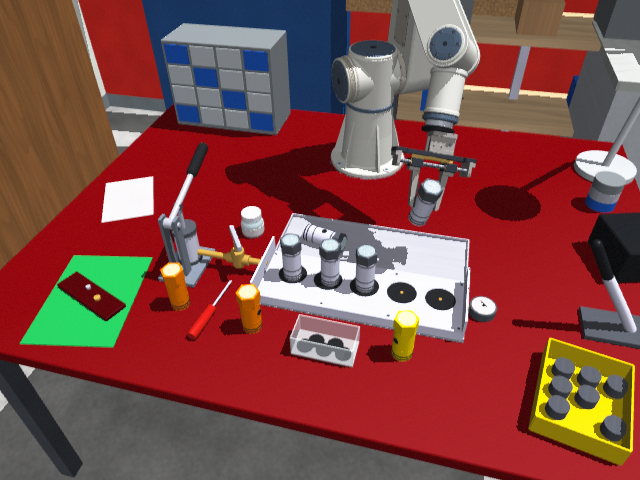

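Run:
```python
from h import *
np.set_printoptions(precision=4,suppress=True)
for az in (0,15,20):
    T,Rg=place((.55,.27,.0205),.055,45,lift=.12,az=np.radians(az));row(T,Rg)
```

```text
{"dx":5.01,"dy":-4.55,"dz":3.80,"wx":0.7,"wy":11.4,"wz":14.1}  rows>=2.1
{"dx":5.04,"dy":-4.76,"dz":3.78,"wx":10.1,"wy":12.7,"wz":2.4}  rows>=1.9
{"dx":5.04,"dy":-4.83,"dz":3.77,"wx":13.3,"wy":13.0,"wz":-1.5}  rows>=2.2
```

```bash
python3 -m jog '[{"gripper":255,"dx":5,"dy":-4.8,"dz":3.8,"wx":10.1,"wy":12.7,"wz":2.4},{"gripper":255,"dx":5,"dy":-4.8,"dz":3.8,"wx":10.1,"wy":12.7,"wz":2.4},{"gripper":255,"dx":5,"dy":-4.8,"dz":3.8,"wx":10.1,"wy":12.7,"wz":2.4},{"gripper":255,"dx":5,"dy":-4.8,"dz":3.8,"wx":10.1,"wy":12.7,"wz":2.4},{"gripper":255,"dx":5,"dy":-4.8,"dz":3.8,"wx":10.1,"wy":12.7,"wz":2.4}]'
python3 - <<'E'
from h import *
np.set_printoptions(precision=4,suppress=True)
p,Rb,s=cur();print(p,s['qpos'],s['finger_gap'])
cap('wrist','w10.png')
for az in (0,15,20):
    T,Rg=place((.6180,.289,.0205),.055,45,lift=.06,az=np.radians(az));row(T,Rg);print(T)
E
```

```text
clock: 20.4
tcp_pos: [0.5693, 0.2618, 0.2013]
eef_rot: [0.92, 0.142, 0.363, -0.048]
wrist_force: [0.7, 0.6, -3.1]
finger_gap: 0.488
[0.5693 0.2618 0.2013] [ 0.5201  0.1405  2.2198 -1.2935  0.1664  3.0128] 0.487681217610285
{"dx":-0.83,"dy":-0.98,"dz":10.04,"wx":-11.4,"wy":1.9,"wz":13.0}  rows>=2.0
[0.6262 0.289  0.1223]
{"dx":-0.80,"dy":-1.19,"dz":10.06,"wx":-0.9,"wy":2.0,"wz":2.2}  rows>=2.0
[0.6259 0.2911 0.1223]
{"dx":-0.80,"dy":-1.26,"dz":10.06,"wx":2.5,"wy":2.1,"wz":-1.4}  rows>=2.0
[0.6257 0.2918 0.1223]
```

View pics/w10.png

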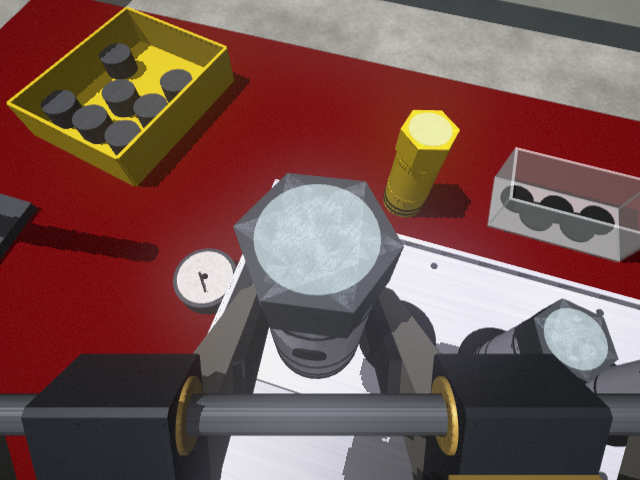

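```bash
cat >> h.py <<'E'
def Rdir(az,pitch):
    az,pi=np.radians(az),np.radians(pitch)
    f=np.array([np.cos(az),np.sin(az),0]);z=np.array([0,0,1.])
    d=f*np.cos(pi)-z*np.sin(pi);x=f*np.sin(pi)+z*np.cos(pi)
    return Rt(x,d)
E
python3 - <<'E'
from h import *
p,Rb,s=cur()
q=np.array([.56,.26,.24])
row(q,Rdir(27,68)); row(q,Rdir(50,65)); row(q,Rdir(50,45)); row(q,Rdir(20,45))
E
```

```text
{"dx":1.93,"dy":-0.00,"dz":-3.46,"wx":6.0,"wy":-20.8,"wz":-7.8}  rows>=2.7
{"dx":1.93,"dy":-0.00,"dz":-3.46,"wx":19.1,"wy":-17.2,"wz":-26.8}  rows>=4.3
{"dx":1.93,"dy":-0.00,"dz":-3.46,"wx":23.3,"wy":2.2,"wz":-23.0}  rows>=3.8
{"dx":1.93,"dy":-0.00,"dz":-3.46,"wx":2.5,"wy":2.1,"wz":-1.4}  rows>=0.8
```

```bash
python3 -m jog '[{"gripper":255,"dx":1.9,"dy":0,"dz":-3.5,"wx":6,"wy":-20.8,"wz":-7.8},{"gripper":255,"dx":1.9,"dy":0,"dz":-3.5,"wx":6,"wy":-20.8,"wz":-7.8},{"gripper":255,"dx":1.9,"dy":0,"dz":-3.5,"wx":6,"wy":-20.8,"wz":-7.8},{"gripper":255,"dx":1.9,"dy":0,"dz":-3.5,"wx":6,"wy":-20.8,"wz":-7.8},{"gripper":255,"dx":1.9,"dy":0,"dz":-3.5,"wx":6,"wy":-20.8,"wz":-7.8}]'
python3 - <<'E'
from h import *
np.set_printoptions(precision=4,suppress=True)
p,Rb,s=cur();print(p,s['qpos'],s['finger_gap'])
q=np.array([.56,.26,.24])
row(q,Rdir(27,68)); row(q,Rdir(50,65)); row(q,Rdir(50,45)); row(q,Rdir(20,45))
E
```

```text
clock: 20.95
tcp_pos: [0.565, 0.2499, 0.236]
eef_rot: [0.946, 0.177, 0.271, -0.015]
wrist_force: [0.1, -0.6, -2.7]
finger_gap: 0.493
[0.565  0.2499 0.236 ] [ 0.4884  0.0894  2.055  -0.2817  0.4772  1.9057] 0.49261508928084846
{"dx":0.13,"dy":-1.09,"dz":-0.47,"wx":6.5,"wy":-9.0,"wz":-4.4}  rows>=1.4
{"dx":0.13,"dy":-1.09,"dz":-0.47,"wx":17.4,"wy":-5.1,"wz":-24.6}  rows>=3.6
{"dx":0.13,"dy":-1.09,"dz":-0.47,"wx":21.5,"wy":14.4,"wz":-21.2}  rows>=3.9
{"dx":0.13,"dy":-1.09,"dz":-0.47,"wx":3.0,"wy":13.7,"wz":2.5}  rows>=1.7
```

```bash
python3 -m jog '[{"gripper":255,"dx":0.1,"dy":-1,"dz":-0.5,"wx":17.4,"wy":-5.1,"wz":-24.6},{"gripper":255,"dx":0.1,"dy":-1,"dz":-0.5,"wx":17.4,"wy":-5.1,"wz":-24.6},{"gripper":255,"dx":0.1,"dy":-1,"dz":-0.5,"wx":17.4,"wy":-5.1,"wz":-24.6},{"gripper":255,"dx":0.1,"dy":-1,"dz":-0.5,"wx":17.4,"wy":-5.1,"wz":-24.6},{"gripper":255,"dx":0.1,"dy":-1,"dz":-0.5,"wx":17.4,"wy":-5.1,"wz":-24.6},{"gripper":255,"dx":0.1,"dy":-1,"dz":-0.5,"wx":21.5,"wy":14.4,"wz":-21.2},{"gripper":255,"dx":0.1,"dy":-1,"dz":-0.5,"wx":21.5,"wy":14.4,"wz":-21.2},{"gripper":255,"dx":0.1,"dy":-1,"dz":-0.5,"wx":21.5,"wy":14.4,"wz":-21.2}]'
python3 - <<'E'
from h import *
np.set_printoptions(precision=4,suppress=True)
p,Rb,s=cur();print(p,s['qpos'],s['finger_gap'])
for az in (20,35):
  T,Rg=place((.58,.27,.0205),.055,45,lift=.12,az=np.radians(az));row(T,Rg);print(T)
E
```

```text
clock: 21.75
tcp_pos: [0.5573, 0.2651, 0.2395]
eef_rot: [0.849, 0.398, 0.311, -0.154]
wrist_force: [-1.4, 1.8, -3.0]
finger_gap: 0.492
[0.5573 0.2651 0.2395] [0.1934 0.1098 2.1128 0.948  0.5461 0.1464] 0.4916904601759051
{"dx":-1.79,"dy":1.94,"dz":5.97,"wx":-21.3,"wy":4.5,"wz":21.9}  rows>=3.6
[0.5877 0.2728 0.1823]
{"dx":-1.72,"dy":1.75,"dz":6.02,"wx":-11.2,"wy":4.5,"wz":10.9}  rows>=1.9
[0.5867 0.2747 0.1823]
```

```bash
python3 -m jog '[{"gripper":255,"dx":-1.7,"dy":1.7,"dz":6,"wx":-11.2,"wy":4.5,"wz":10.9},{"gripper":255,"dx":-1.7,"dy":1.7,"dz":6,"wx":-11.2,"wy":4.5,"wz":10.9},{"gripper":255,"dx":-1.7,"dy":1.7,"dz":6,"wx":-11.2,"wy":4.5,"wz":10.9},{"gripper":255,"dx":-1.7,"dy":1.7,"dz":6,"wx":-11.2,"wy":4.5,"wz":10.9}]'
python3 - <<'E'
from h import *
np.set_printoptions(precision=4,suppress=True)
p,Rb,s=cur();print(p,s['qpos'],s['finger_gap'])
for az in (20,30):
  T,Rg=place((.618,.289,.0205),.055,45,lift=.06,az=np.radians(az));row(T,Rg);print(T)
E
```

```text
clock: 22.15
tcp_pos: [0.5868, 0.2752, 0.1819]
eef_rot: [0.882, 0.277, 0.364, -0.114]
wrist_force: [1.2, 0.3, -1.7]
finger_gap: 0.49
[0.5868 0.2752 0.1819] [ 0.3288  0.2155  2.2133  1.8215  0.2008 -0.4562] 0.489711318106011
{"dx":-1.27,"dy":0.85,"dz":7.15,"wx":-10.4,"wy":0.1,"wz":10.5}  rows>=1.7
[0.6257 0.2918 0.1223]
{"dx":-1.25,"dy":0.71,"dz":7.17,"wx":-3.3,"wy":0.1,"wz":3.4}  rows>=1.5
[0.6251 0.2931 0.1223]
```

```bash
python3 -m jog '[{"gripper":255,"dx":-1.3,"dy":0.85,"dz":3.5,"wx":-3,"wy":0,"wz":3},{"gripper":255,"dx":-1.3,"dy":0.85,"dz":7.2,"wx":-10.4,"wy":0.1,"wz":10.5},{"gripper":255,"dx":-1.3,"dy":0.85,"dz":7.2,"wx":-10.4,"wy":0.1,"wz":10.5},{"gripper":255,"dx":-1.3,"dy":0.85,"dz":7.2,"wx":-10.4,"wy":0.1,"wz":10.5},{"gripper":255,"dx":-1.3,"dy":0.85,"dz":7.2,"wx":-10.4,"wy":0.1,"wz":10.5},{"gripper":255,"dx":-1.3,"dy":0.85,"dz":7.2,"wx":-10.4,"wy":0.1,"wz":10.5},{"gripper":255,"dx":-1.3,"dy":0.85,"dz":7.2,"wx":-10.4,"wy":0.1,"wz":10.5}]'
python3 - <<'E'
from h import *
np.set_printoptions(precision=4,suppress=True)
p,Rb,s=cur();print(p,s['qpos'],s['finger_gap'])
c=cap('wrist','w11.png');cap('scene','s11.png');print(headtop(c,.165,(.62,.289)))
t=cap('top');print(headtop(t,.165,(.62,.289)))
T,Rg=place((.618,.289,.0205),.055,45,lift=.06,az=np.radians(20));row(T,Rg);print(T)
E
```

```text
clock: 22.85
tcp_pos: [0.6274, 0.2947, 0.1345]
eef_rot: [0.902, 0.177, 0.385, -0.079]
wrist_force: [0.1, -1.0, -3.5]
finger_gap: 0.492
[0.6274 0.2947 0.1345] [ 0.4606  0.3667  2.1761  3.3609  0.2121 -1.7323] 0.4923707063370766
(11306, array([0.6205, 0.291 , 0.207 ]), 'circ', 0.6191275634765625, 0.292388916015625, 23.282665252685547, 'slope deg', array([1.1441, 0.9846]))
(0, None)
{"dx":-1.02,"dy":0.26,"dz":0.67,"wx":-2.1,"wy":-1.2,"wz":1.4}  rows>=0.3
[0.6257 0.2918 0.1223]
```

View pics/w11.png

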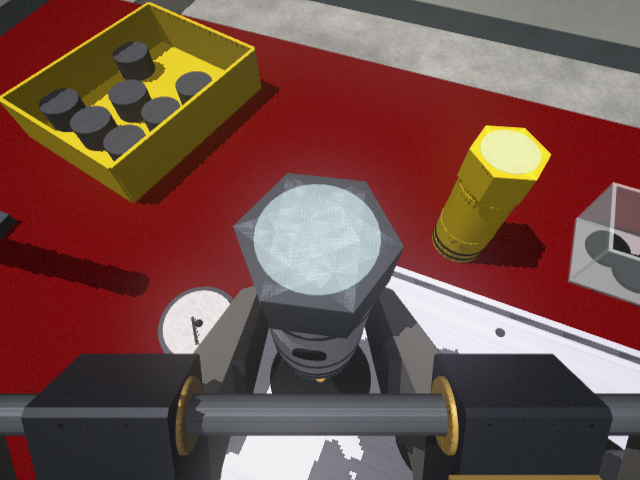

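View pics/s11.png

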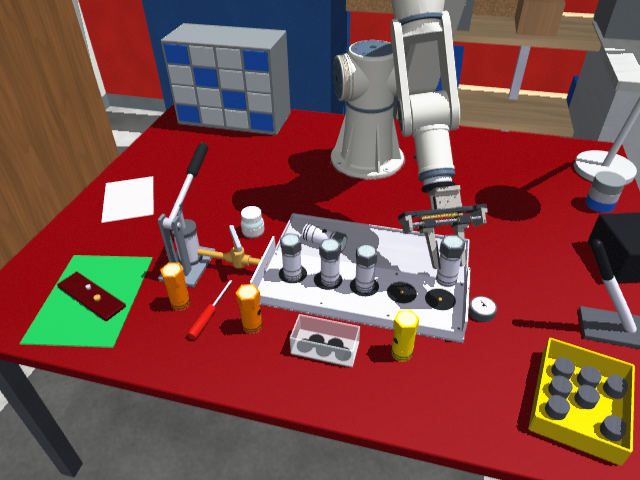

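Run:
```python
from h import *
T,Rg=place((.618,.289,.0205),.055,45,lift=.012,az=np.radians(20));row(T,Rg);print(T)
```

```text
{"dx":-4.48,"dy":0.30,"dz":3.99,"wx":-2.1,"wy":-1.2,"wz":1.4}  rows>=1.2
[0.625727  0.2918124 0.0742771]
```

```bash
python3 -m jog '[{"gripper":255,"dx":-1,"dy":0.3,"dz":0.7,"wx":-2.1,"wy":-1.2,"wz":1.4},{"gripper":255,"dx":-2.5,"dy":0.3,"dz":2.0,"wx":-2.1,"wy":-1.2,"wz":1.4},{"gripper":255,"dx":-3.5,"dy":0.3,"dz":3.0,"wx":-2.1,"wy":-1.2,"wz":1.4},{"gripper":255,"dx":-4.4,"dy":0.3,"dz":3.9,"wx":-2.1,"wy":-1.2,"wz":1.4},{"gripper":255,"dx":-4.4,"dy":0.3,"dz":3.9,"wx":-2.1,"wy":-1.2,"wz":1.4},{"gripper":255,"dx":-4.4,"dy":0.3,"dz":3.9,"wx":-2.1,"wy":-1.2,"wz":1.4}]'
python3 - <<'E'
from h import *
np.set_printoptions(precision=4,suppress=True)
p,Rb,s=cur();print(p,s['qpos'],s['finger_gap'])
c=cap('wrist');print(headtop(c,.125,(.62,.289)));t=cap('top');print(headtop(t,.125,(.62,.289)))
T,Rg=place((.618,.289,.0205),.055,45,lift=.001,az=np.radians(20));row(T,Rg);print(T)
E
```

```text
clock: 23.6
tcp_pos: [0.6263, 0.2908, 0.0762]
eef_rot: [0.91, 0.16, 0.377, -0.066]
wrist_force: [0.7, -0.4, -1.8]
finger_gap: 0.492
[0.6263 0.2908 0.0762] [ 0.4814  0.4841  2.184   3.4433  0.3216 -1.764 ] 0.49190636070734234
(11351, array([0.6204, 0.2884, 0.1489]), 'circ', 0.6191329345703125, 0.28887017822265626, 22.970687866210938, 'slope deg', array([0.1976, 0.1331]))
(0, None)
{"dx":-1.00,"dy":-0.13,"dz":0.92,"wx":0.1,"wy":-0.1,"wz":-0.1}  rows>=0.3
[0.6257 0.2918 0.0633]
```

```bash
python3 -m jog '[{"gripper":255,"dx":-0.6,"dy":0,"dz":0.4,"wx":0,"wy":0,"wz":0},{"gripper":255,"dx":-0.9,"dy":0,"dz":0.7,"wx":0,"wy":0,"wz":0},{"gripper":255,"dx":-1.0,"dy":0,"dz":0.8,"wx":0,"wy":0,"wz":0},{"gripper":255,"dx":-1.0,"dy":0,"dz":0.8,"wx":0,"wy":0,"wz":0},{"gripper":255,"dx":-1.0,"dy":0,"dz":0.8,"wx":0,"wy":0,"wz":0}]'
python3 - <<'E'
from h import *
np.set_printoptions(precision=4,suppress=True)
c=cap('wrist');print(cur()[0],headtop(c,.125,(.62,.289)))
E
```

```text
clock: 24.2
tcp_pos: [0.6251, 0.29, 0.0632]
eef_rot: [0.91, 0.159, 0.377, -0.066]
wrist_force: [0.3, 0.0, -1.7]
finger_gap: 0.497
[0.6251 0.29   0.0632] (11278, array([0.6194, 0.2877, 0.1358]), 'circ', 0.6195804443359375, 0.2878134460449219, 23.946407318115234, 'slope deg', array([0.1408, 0.082 ]))
```

Nearly touching. I'll lower a touch more, release and back off.

```bash
python3 -m jog '[{"gripper":255,"dx":-0.07,"dy":-0.05,"dz":0.07,"wx":0,"wy":0,"wz":0},{"gripper":255,"dx":-0.1,"dy":-0.05,"dz":0.1,"wx":0,"wy":0,"wz":0},{"gripper":255,"dx":-0.1,"dy":-0.05,"dz":0.1,"wx":0,"wy":0,"wz":0},{"gripper":255,"dx":-0.1,"dy":-0.05,"dz":0.1,"wx":0,"wy":0,"wz":0}]'
python3 -m jog '[{"gripper":105,"dx":0,"dy":0,"dz":0,"wx":0,"wy":0,"wz":0},{"gripper":105,"dx":0,"dy":0,"dz":0,"wx":0,"wy":0,"wz":0},{"gripper":105,"dx":0,"dy":0,"dz":0,"wx":0,"wy":0,"wz":0},{"gripper":105,"dx":0,"dy":0,"dz":0,"wx":0,"wy":0,"wz":0},{"gripper":105,"dx":0,"dy":0,"dz":-1,"wx":0,"wy":0,"wz":0},{"gripper":105,"dx":0,"dy":0,"dz":-3,"wx":0,"wy":0,"wz":0},{"gripper":105,"dx":0,"dy":0,"dz":-6,"wx":0,"wy":0,"wz":0},{"gripper":105,"dx":0,"dy":0,"dz":-10,"wx":0,"wy":0,"wz":0},{"gripper":105,"dx":0,"dy":0,"dz":-10,"wx":0,"wy":0,"wz":0}]'
python3 - <<'E'
from h import *
np.set_printoptions(precision=4,suppress=True)
c=cap('wrist','w12.png');t=cap('top','t12.png');print(cur()[2]['qpos'],headtop(c,.115,(.62,.289)))
print(fitpad(c,(.618,.197),'x4'))
E
```

```text
clock: 24.65
tcp_pos: [0.6257, 0.2907, 0.063]
eef_rot: [0.909, 0.159, 0.378, -0.066]
wrist_force: [-2.8, -1.4, 7.6]
finger_gap: 0.495
clock: 25.55
tcp_pos: [0.5559, 0.2657, 0.135]
eef_rot: [0.91, 0.159, 0.378, -0.067]
wrist_force: [0.6, -0.1, 0.1]
finger_gap: 0.591
[ 0.5097  0.2825  2.3109  3.6058  0.2589 -1.9058] (3121, array([0.6207, 0.2887, 0.1358]), 'circ', 0.6197203979492187, 0.288781982421875, 21.764408111572266, 'slope deg', array([-0.0492, -0.1379]))
(np.float32(0.61712956), np.float32(0.19687566), np.float32(0.03685803))
```

View pics/w12.png

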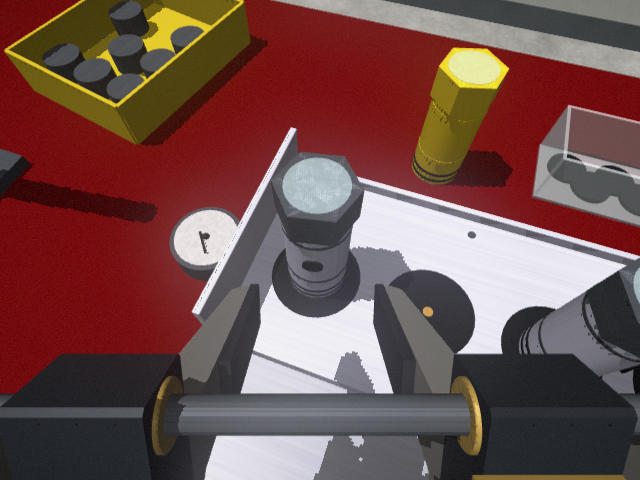

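View pics/t12.png

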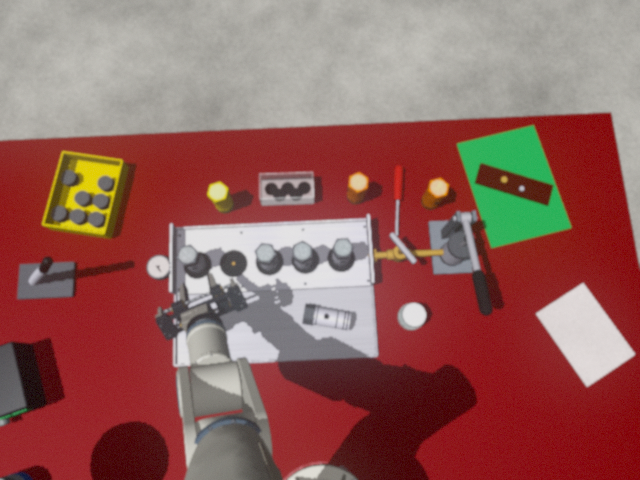

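Run:
```python
from h import *
row([.50,.20,.28],Rdir(50,65))
row([.48,.02,.30],Rdir(77,90))
```

```text
{"dx":4.91,"dy":4.27,"dz":-15.81,"wx":17.4,"wy":-19.7,"wz":-24.8}  rows>=4.2
{"dx":0.69,"dy":20.52,"dz":-22.90,"wx":22.4,"wy":-41.3,"wz":-54.1}  rows>=8.3
```

```bash
python3 -m jog '[{"gripper":0,"dx":2,"dy":1,"dz":-5,"wx":0,"wy":0,"wz":0},{"gripper":0,"dx":4.9,"dy":4.3,"dz":-10,"wx":9,"wy":-10,"wz":-12},{"gripper":0,"dx":4.9,"dy":4.3,"dz":-15.8,"wx":17.4,"wy":-19.7,"wz":-24.8},{"gripper":0,"dx":4.9,"dy":4.3,"dz":-15.8,"wx":17.4,"wy":-19.7,"wz":-24.8},{"gripper":0,"dx":4.9,"dy":4.3,"dz":-15.8,"wx":17.4,"wy":-19.7,"wz":-24.8},{"gripper":0,"dx":0.7,"dy":20.5,"dz":-23,"wx":22.4,"wy":-41.3,"wz":-54.1},{"gripper":0,"dx":0.7,"dy":20.5,"dz":-23,"wx":22.4,"wy":-41.3,"wz":-54.1},{"gripper":0,"dx":0.7,"dy":20.5,"dz":-23,"wx":22.4,"wy":-41.3,"wz":-54.1},{"gripper":0,"dx":0.7,"dy":20.5,"dz":-23,"wx":22.4,"wy":-41.3,"wz":-54.1},{"gripper":0,"dx":0.7,"dy":20.5,"dz":-23,"wx":22.4,"wy":-41.3,"wz":-54.1},{"gripper":0,"dx":0.7,"dy":20.5,"dz":-23,"wx":22.4,"wy":-41.3,"wz":-54.1},{"gripper":0,"dx":0.7,"dy":20.5,"dz":-23,"wx":22.4,"wy":-41.3,"wz":-54.1}]'
python3 - <<'E'
from h import *
np.set_printoptions(precision=4,suppress=True)
print(cur()[2]['qpos'])
row([.46,-.02,.28],Rdir(77,90))
E
```

```text
clock: 26.85
tcp_pos: [0.4269, 0.0967, 0.0231]
eef_rot: [0.8, 0.567, 0.178, 0.076]
wrist_force: [36.6, -1.7, 28.9]
finger_gap: 1.001
[ 0.2221  0.3053  2.4538  3.5711  0.0085 -3.0124]
{"dx":-4.83,"dy":15.27,"dz":-23.47,"wx":19.7,"wy":-10.6,"wz":-6.2}  rows>=5.7
```

Run:
```python
from h import *
np.set_printoptions(precision=4,suppress=True)
cap('scene','s13.png');cap('wrist','w13.png');s=cur()[2];print(s['wrist_force'],s['qpos'],s['tcp_pos'])
```

```text
[24.3192 -5.2647  0.377 ] [ 0.2201  0.3087  2.452   3.5697  0.0129 -3.0149] [0.429  0.0956 0.0226]
```

View pics/s13.png

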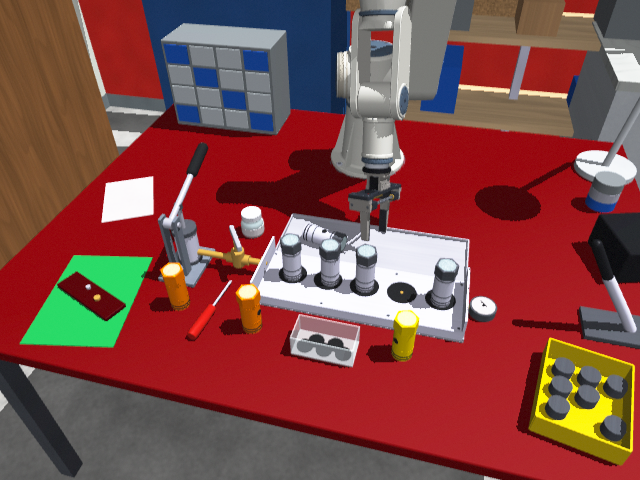

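View pics/w13.png

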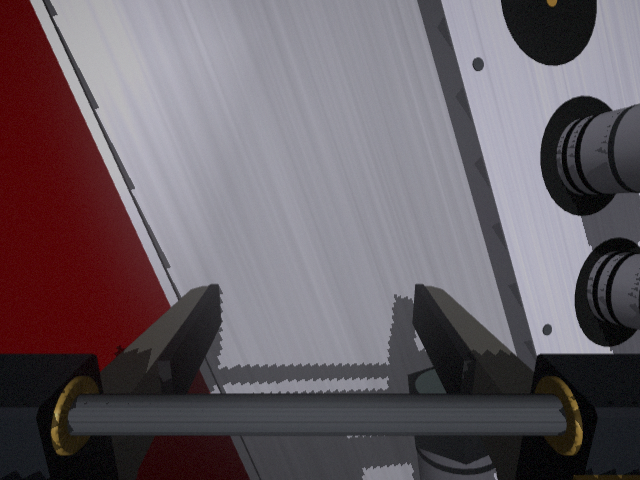

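Run:
```python
from h import *
np.set_printoptions(precision=3,suppress=True)
p,Rb,s=cur();print(Rb)
q=p+[0.0,0.0,.20];row(q,Rb)
q=p+[0.03,0.0,.22];Rn=R.from_rotvec([np.radians(30),0,0]).as_matrix()@Rb;row(q,Rn)
```

```text
[[ 0.291  0.88   0.375]
 [ 0.936 -0.343  0.078]
 [ 0.197  0.328 -0.924]]
{"dx":3.95,"dy":6.56,"dz":-18.48,"wx":0.0,"wy":0.0,"wz":0.0}  rows>=4.0
{"dx":5.21,"dy":9.85,"dz":-19.20,"wx":8.7,"wy":26.4,"wz":11.2}  rows>=4.4
```

```bash
python3 -m jog '[{"gripper":0,"dx":0.8,"dy":1.3,"dz":-3.7,"wx":0,"wy":0,"wz":0},{"gripper":0,"dx":1.6,"dy":2.6,"dz":-7.4,"wx":0,"wy":0,"wz":0}]'
python3 - <<'E'
from h import *
np.set_printoptions(precision=3,suppress=True)
p,Rb,s=cur();print(p,s['qpos'],s['wrist_force']);print(Rb)
q=p+[0.0,0.0,.12];row(q,Rb)
E
```

```text
clock: 27.15
tcp_pos: [0.4099, 0.0937, 0.0465]
eef_rot: [0.797, 0.566, 0.194, 0.082]
wrist_force: [-0.3, -0.4, 0.3]
finger_gap: 1.002
[0.41  0.094 0.046] [ 0.222  0.218  2.501  3.572  0.002 -3.015] [-0.292 -0.422  0.281]
[[ 0.283  0.871  0.402]
 [ 0.934 -0.345  0.09 ]
 [ 0.217  0.35  -0.911]]
{"dx":2.61,"dy":4.20,"dz":-10.93,"wx":0.0,"wy":0.0,"wz":0.0}  rows>=2.4
```

Run:
```python
from h import *
np.set_printoptions(precision=3,suppress=True)
p,Rb,s=cur()
q=np.array([.46,.09,.22]);Rn=R.from_rotvec([np.radians(30),0,0]).as_matrix()@Rb;row(q,Rn);print(Rn)
```

```text
{"dx":4.84,"dy":10.56,"dz":-13.83,"wx":8.5,"wy":26.1,"wz":12.1}  rows>=3.6
[[ 0.283  0.871  0.402]
 [ 0.7   -0.474  0.533]
 [ 0.655  0.131 -0.744]]
```

```bash
python3 -m jog '[{"gripper":0,"dx":2.5,"dy":4.5,"dz":-8,"wx":0,"wy":0,"wz":0},{"gripper":0,"dx":4.8,"dy":10.6,"dz":-13.8,"wx":4,"wy":13,"wz":6},{"gripper":0,"dx":4.8,"dy":10.6,"dz":-13.8,"wx":8.5,"wy":26.1,"wz":12.1},{"gripper":0,"dx":4.8,"dy":10.6,"dz":-13.8,"wx":8.5,"wy":26.1,"wz":12.1}]'
python3 - <<'E'
from h import *
np.set_printoptions(precision=3,suppress=True)
p,Rb,s=cur();print(p,s['qpos'],s['wrist_force']);print(Rb)
E
```

```text
clock: 27.55
tcp_pos: [0.4133, 0.1623, 0.1188]
eef_rot: [0.811, 0.508, 0.285, 0.055]
wrist_force: [0.3, -0.1, -0.0]
finger_gap: 1.001
[0.413 0.162 0.119] [ 0.371  0.035  2.52   3.168  0.002 -2.347] [ 0.299 -0.084 -0.014]
[[ 0.321  0.793  0.517]
 [ 0.856 -0.477  0.201]
 [ 0.406  0.378 -0.832]]
```

Run:
```python
from h import *
np.set_printoptions(precision=3,suppress=True)
p,Rb,s=cur()
q=np.array([.46,.12,.24]);d=np.array([.40,.53,-.74]);Rn=Rt([.28,.7,.655],d);row(q,Rn)
```

```text
{"dx":2.81,"dy":10.30,"dz":-8.52,"wx":13.6,"wy":15.9,"wz":6.1}  rows>=2.7
```

```bash
python3 -m jog '[{"gripper":0,"dx":2.8,"dy":10.3,"dz":-8.5,"wx":13.6,"wy":15.9,"wz":6.1},{"gripper":0,"dx":2.8,"dy":10.3,"dz":-8.5,"wx":13.6,"wy":15.9,"wz":6.1},{"gripper":0,"dx":2.8,"dy":10.3,"dz":-8.5,"wx":13.6,"wy":15.9,"wz":6.1},{"gripper":0,"dx":2.8,"dy":10.3,"dz":-8.5,"wx":13.6,"wy":15.9,"wz":6.1}]'
python3 - <<'E'
from h import *
np.set_printoptions(precision=3,suppress=True)
p,Rb,s=cur();print(p,s['qpos'],s['wrist_force']);print(Rb)
q=np.array([.46,.12,.24]);row(q,Rt([.28,.7,.655],[.40,.53,-.74]))
E
```

```text
clock: 27.95
tcp_pos: [0.4626, 0.1766, 0.1787]
eef_rot: [0.794, 0.48, 0.37, 0.044]
wrist_force: [1.1, -0.5, 1.0]
finger_gap: 0.997
[0.463 0.177 0.179] [ 0.296 -0.024  2.496  2.354  0.128 -1.543] [ 1.111 -0.527  1.033]
[[ 0.265  0.73   0.63 ]
 [ 0.795 -0.535  0.287]
 [ 0.547  0.425 -0.722]]
{"dx":-1.22,"dy":5.44,"dz":-6.21,"wx":18.3,"wy":6.4,"wz":5.3}  rows>=2.3
```

```bash
python3 -m jog '[{"gripper":0,"dx":-1.2,"dy":5.4,"dz":-6.2,"wx":18.3,"wy":6.4,"wz":5.3},{"gripper":0,"dx":-1.2,"dy":5.4,"dz":-6.2,"wx":18.3,"wy":6.4,"wz":5.3},{"gripper":0,"dx":-1.2,"dy":5.4,"dz":-6.2,"wx":18.3,"wy":6.4,"wz":5.3},{"gripper":0,"dx":-1.2,"dy":5.4,"dz":-6.2,"wx":18.3,"wy":6.4,"wz":5.3}]'
python3 - <<'E'
from h import *
np.set_printoptions(precision=3,suppress=True)
p,Rb,s=cur();print(p,s['qpos'],s['wrist_force']);print(Rb)
q=np.array([.46,.08,.30]);row(q,Rdir(77,90));row(q,Rdir(60,70))
E
```

```text
clock: 28.35
tcp_pos: [0.4892, 0.1594, 0.2418]
eef_rot: [0.77, 0.482, 0.417, -0.026]
wrist_force: [0.5, 0.7, 0.8]
finger_gap: 1.0
[0.489 0.159 0.242] [-0.005 -0.086  2.422  1.474  0.465 -0.83 ] [0.547 0.681 0.782]
[[ 0.186  0.765  0.617]
 [ 0.721 -0.533  0.443]
 [ 0.668  0.362 -0.65 ]]
{"dx":-2.38,"dy":4.11,"dz":-9.11,"wx":28.3,"wy":-40.6,"wz":-12.0}  rows>=5.9
{"dx":-2.38,"dy":4.11,"dz":-9.11,"wx":20.6,"wy":-24.5,"wz":7.5}  rows>=3.8
```

```bash
python3 -m jog '[{"gripper":0,"dx":-2.4,"dy":4.1,"dz":-9.1,"wx":20.6,"wy":-24.5,"wz":7.5},{"gripper":0,"dx":-2.4,"dy":4.1,"dz":-9.1,"wx":20.6,"wy":-24.5,"wz":7.5},{"gripper":0,"dx":-2.4,"dy":4.1,"dz":-9.1,"wx":20.6,"wy":-24.5,"wz":7.5},{"gripper":0,"dx":-2.4,"dy":4.1,"dz":-9.1,"wx":20.6,"wy":-24.5,"wz":7.5},{"gripper":0,"dx":-2.4,"dy":4.1,"dz":-9.1,"wx":28.3,"wy":-40.6,"wz":-12},{"gripper":0,"dx":-2.4,"dy":4.1,"dz":-9.1,"wx":28.3,"wy":-40.6,"wz":-12},{"gripper":0,"dx":-2.4,"dy":4.1,"dz":-9.1,"wx":28.3,"wy":-40.6,"wz":-12},{"gripper":0,"dx":-2.4,"dy":4.1,"dz":-9.1,"wx":28.3,"wy":-40.6,"wz":-12}]'
python3 - <<'E'
from h import *
np.set_printoptions(precision=3,suppress=True)
p,Rb,s=cur();print(p,s['qpos'],s['wrist_force']);print(Rb)
q=np.array([.46,.03,.30]);row(q,Rdir(77,90))
E
```

```text
clock: 29.15
tcp_pos: [0.4608, 0.0787, 0.3005]
eef_rot: [0.786, 0.618, 0.007, 0.001]
wrist_force: [-0.0, -0.4, 0.1]
finger_gap: 0.998
[0.461 0.079 0.301] [0.163 0.014 1.857 0.005 1.257 0.399] [-0.048 -0.358  0.106]
[[ 0.236  0.972  0.012]
 [ 0.972 -0.236  0.007]
 [ 0.009  0.011 -1.   ]]
{"dx":-4.75,"dy":1.07,"dz":0.02,"wx":0.6,"wy":-0.5,"wz":-0.6}  rows>=1.0
```

```bash
python3 -m jog '[{"gripper":0,"dx":-4.8,"dy":1.1,"dz":0,"wx":0.6,"wy":-0.5,"wz":-0.6},{"gripper":0,"dx":-9.6,"dy":2.2,"dz":0,"wx":0.6,"wy":-0.5,"wz":-0.6},{"gripper":0,"dx":-9.6,"dy":2.2,"dz":0,"wx":0.6,"wy":-0.5,"wz":-0.6},{"gripper":0,"dx":-9.6,"dy":2.2,"dz":0,"wx":0.6,"wy":-0.5,"wz":-0.6}]'
python3 - <<'E'
from h import *
np.set_printoptions(precision=4,suppress=True)
c=cap('wrist','w14.png');print(cur()[2]['qpos'])
for s_,px,m,P,sat in torches(c):
    zt=np.percentile(P[:,2],85)
    if sat<90 and zt<.08: print(round(s_,2),px,zt,*lying(P,zt))
t=cap('top')
for s_,px,m,P,sat in torches(t,cam='top'):
    zt=np.percentile(P[:,2],85)
    if sat<90 and zt<.08: print('top',round(s_,2),px,zt,*lying(P,zt))
E
```

```text
clock: 29.55
tcp_pos: [0.4584, -0.0196, 0.2979]
eef_rot: [0.784, 0.621, 0.002, -0.003]
wrist_force: [0.6, 0.4, 0.9]
finger_gap: 1.003
[-0.0503  0.0086  1.868   0.0078  1.2647  0.1765]
0.93 [325. 210.] 0.04933269979230873 [ 0.4695 -0.0306] [0.2089 0.9779] [ 0.457  -0.0888] [0.4809 0.0231] 0.1144343468626713 0.0497370260455979
top 0.54 [341. 320.] 0.04968568963128987 [ 0.4567 -0.0729] [-0.6677  0.7445] [ 0.4698 -0.0874] [ 0.443  -0.0576] 0.040041526204539574 0.05084953342007459
```

View pics/w14.png

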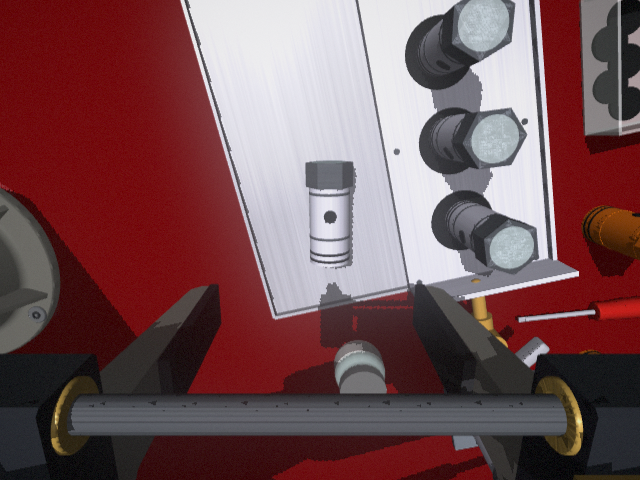

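Barrel B is at (328,215) in the wrist view, its head up-image towards +y. All the standing barrels are intact.

Run:
```python
from h import *
for l in (.08,0.0):
    T,Rg=grasp((.457,-.0888),(.209,.978),.060,.0262,45,lift=l);row(T,Rg);print(T)
```

```text
{"dx":3.23,"dy":1.29,"dz":22.43,"wx":-0.3,"wy":-45.4,"wz":-0.9}  rows>=5.3
[0.47859746 0.0122637  0.07454565]
{"dx":-2.47,"dy":1.38,"dz":28.04,"wx":-0.3,"wy":-45.4,"wz":-0.9}  rows>=5.6
[ 0.46677561 -0.04305577  0.0179771 ]
```

```bash
python3 -m jog '[{"gripper":0,"dx":3.2,"dy":1.3,"dz":10,"wx":-0.3,"wy":-45.4,"wz":-0.9},{"gripper":0,"dx":3.2,"dy":1.3,"dz":10,"wx":-0.3,"wy":-45.4,"wz":-0.9},{"gripper":0,"dx":3.2,"dy":1.3,"dz":10,"wx":-0.3,"wy":-45.4,"wz":-0.9},{"gripper":0,"dx":3.2,"dy":1.3,"dz":16,"wx":-0.3,"wy":-45.4,"wz":-0.9},{"gripper":0,"dx":3.2,"dy":1.3,"dz":22.4,"wx":-0.3,"wy":-45.4,"wz":-0.9},{"gripper":0,"dx":3.2,"dy":1.3,"dz":22.4,"wx":-0.3,"wy":-45.4,"wz":-0.9},{"gripper":0,"dx":3.2,"dy":1.3,"dz":22.4,"wx":-0.3,"wy":-45.4,"wz":-0.9},{"gripper":0,"dx":3.2,"dy":1.3,"dz":22.4,"wx":-0.3,"wy":-45.4,"wz":-0.9}]'
python3 - <<'E'
from h import *
np.set_printoptions(precision=4,suppress=True)
print(cur()[2]['qpos'])
T,Rg=grasp((.457,-.0888),(.209,.978),.060,.0262,45,lift=0);row(T,Rg);cap('scene','s15.png')
E
```

```text
clock: 30.55
tcp_pos: [0.479, 0.0119, 0.0754]
eef_rot: [0.718, 0.582, -0.297, 0.24]
wrist_force: [1.6, 0.2, 0.9]
finger_gap: 0.999
[ 0.4522  0.6254  1.8497 -0.6203  1.2788  1.036 ]
{"dx":0.07,"dy":-0.04,"dz":8.05,"wx":-0.0,"wy":-0.1,"wz":0.1}  rows>=1.6
```

View pics/s15.png

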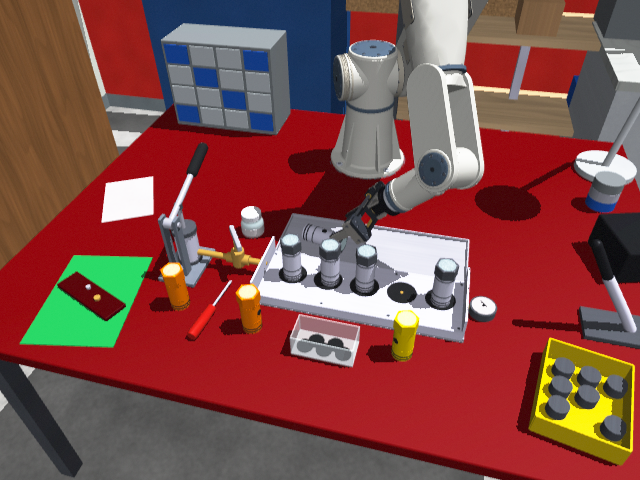

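```bash
python3 -m jog '[{"gripper":0,"dx":0.05,"dy":0,"dz":3,"wx":0,"wy":0,"wz":0},{"gripper":0,"dx":0.05,"dy":0,"dz":6,"wx":0,"wy":0,"wz":0},{"gripper":0,"dx":0.05,"dy":0,"dz":7.5,"wx":0,"wy":0,"wz":0},{"gripper":0,"dx":0.05,"dy":0,"dz":8,"wx":0,"wy":0,"wz":0},{"gripper":0,"dx":0.05,"dy":0,"dz":8,"wx":0,"wy":0,"wz":0},{"gripper":0,"dx":0.05,"dy":0,"dz":8,"wx":0,"wy":0,"wz":0}]'
python3 -m jog '[{"gripper":255,"dx":0,"dy":0,"dz":0,"wx":0,"wy":0,"wz":0},{"gripper":255,"dx":0,"dy":0,"dz":0,"wx":0,"wy":0,"wz":0},{"gripper":255,"dx":0,"dy":0,"dz":0,"wx":0,"wy":0,"wz":0},{"gripper":255,"dx":0,"dy":0,"dz":0,"wx":0,"wy":0,"wz":0},{"gripper":255,"dx":0,"dy":0,"dz":0,"wx":0,"wy":0,"wz":0},{"gripper":255,"dx":0,"dy":0,"dz":0,"wx":0,"wy":0,"wz":0},{"gripper":255,"dx":0,"dy":0,"dz":0,"wx":0,"wy":0,"wz":0},{"gripper":255,"dx":0,"dy":0,"dz":0,"wx":0,"wy":0,"wz":0}]' 40
python3 -m jog '[{"gripper":255,"dx":-3,"dy":0,"dz":-3,"wx":0,"wy":0,"wz":0},{"gripper":255,"dx":-6,"dy":0,"dz":-6,"wx":0,"wy":0,"wz":0},{"gripper":255,"dx":-9,"dy":0,"dz":-9,"wx":0,"wy":0,"wz":0},{"gripper":255,"dx":-12,"dy":0,"dz":-12,"wx":0,"wy":0,"wz":0},{"gripper":255,"dx":-12,"dy":0,"dz":-12,"wx":0,"wy":0,"wz":0},{"gripper":255,"dx":-12,"dy":0,"dz":-12,"wx":0,"wy":0,"wz":0}]'
python3 - <<'E'
from h import *
np.set_printoptions(precision=4,suppress=True)
print(cur()[2]['qpos'])
T,Rg=place((.50,-.09,.0205),.060,45,lift=.13);row(T,Rg);print(T)
E
```

```text
clock: 31.2
tcp_pos: [0.4682, -0.043, 0.0192]
eef_rot: [0.719, 0.581, -0.296, 0.241]
wrist_force: [0.1, 0.9, 0.2]
finger_gap: 1.002
clock: 32.0
tcp_pos: [0.467, -0.0436, 0.0181]
eef_rot: [0.719, 0.581, -0.297, 0.24]
wrist_force: [0.1, 1.1, 0.2]
finger_gap: 0.492
clock: 32.6
tcp_pos: [0.4672, -0.0435, 0.1879]
eef_rot: [0.719, 0.581, -0.296, 0.24]
wrist_force: [-0.1, -0.4, -3.4]
finger_gap: 0.491
[ 0.3719  0.4124  1.8839 -0.6422  1.3892  0.8841]
{"dx":-3.27,"dy":4.99,"dz":1.94,"wx":-0.0,"wy":74.4,"wz":85.2}  rows>=13.2
[ 0.5082 -0.09    0.1973]
```

```bash
python3 -m jog '[{"gripper":255,"dx":-3.3,"dy":5,"dz":1,"wx":0,"wy":5.6,"wz":6.4},{"gripper":255,"dx":-3.3,"dy":5,"dz":1.9,"wx":0,"wy":11.2,"wz":12.8},{"gripper":255,"dx":-3.3,"dy":5,"dz":1.9,"wx":0,"wy":16.8,"wz":19.2},{"gripper":255,"dx":-3.3,"dy":5,"dz":1.9,"wx":0,"wy":22.4,"wz":25.6},{"gripper":255,"dx":-3.3,"dy":5,"dz":1.9,"wx":0,"wy":28,"wz":32},{"gripper":255,"dx":-3.3,"dy":5,"dz":1.9,"wx":0,"wy":33.6,"wz":38.4},{"gripper":255,"dx":-3.3,"dy":5,"dz":1.9,"wx":0,"wy":39.2,"wz":44.8},{"gripper":255,"dx":-3.3,"dy":5,"dz":1.9,"wx":0,"wy":44.8,"wz":51.2},{"gripper":255,"dx":-3.3,"dy":5,"dz":1.9,"wx":0,"wy":50.4,"wz":57.6},{"gripper":255,"dx":-3.3,"dy":5,"dz":1.9,"wx":0,"wy":56,"wz":64},{"gripper":255,"dx":-3.3,"dy":5,"dz":1.9,"wx":0,"wy":56,"wz":64}]'
python3 - <<'E'
from h import *
np.set_printoptions(precision=4,suppress=True)
p,Rb,s=cur();print(s['qpos'],s['finger_gap']);print(Rb)
T,Rg=place((.50,-.09,.0205),.060,45,lift=.13);row(T,Rg);print(T)
T,Rg=place((.50,-.05,.0205),.060,45,lift=.13,az=np.radians(25));row(T,Rg);print(T)
E
```

```text
clock: 33.7
tcp_pos: [0.5038, -0.0904, 0.1939]
eef_rot: [0.959, 0.167, 0.22, 0.068]
wrist_force: [-1.5, -0.3, -3.9]
finger_gap: 0.491
[-0.2051 -0.0106  2.235   0.0796  0.4541  0.957 ] 0.491041129281456
[[ 0.847   0.2905  0.4453]
 [ 0.3506 -0.9348 -0.057 ]
 [ 0.3997  0.2044 -0.8936]]
{"dx":0.52,"dy":0.15,"dz":-0.11,"wx":-0.1,"wy":18.9,"wz":20.9}  rows>=3.3
[ 0.5082 -0.09    0.1973]
{"dx":1.98,"dy":-3.93,"dz":-0.39,"wx":14.2,"wy":21.6,"wz":0.3}  rows>=3.0
[ 0.5075 -0.0465  0.1973]
```

```bash
python3 -m jog '[{"gripper":255,"dx":2,"dy":-4,"dz":-0.4,"wx":10,"wy":6,"wz":0},{"gripper":255,"dx":2,"dy":-4,"dz":-0.4,"wx":14.2,"wy":14,"wz":0.3},{"gripper":255,"dx":2,"dy":-4,"dz":-0.4,"wx":14.2,"wy":21.6,"wz":0.3},{"gripper":255,"dx":2,"dy":-4,"dz":-0.4,"wx":14.2,"wy":21.6,"wz":0.3},{"gripper":255,"dx":2,"dy":-4,"dz":-0.4,"wx":14.2,"wy":21.6,"wz":0.3},{"gripper":255,"dx":2,"dy":-4,"dz":-0.4,"wx":14.2,"wy":21.6,"wz":0.3}]'
python3 - <<'E'
from h import *
np.set_printoptions(precision=4,suppress=True)
p,Rb,s=cur();print(s['qpos'],s['finger_gap']);cap('scene','s16.png')
T,Rg=place((.52,.15,.0205),.060,45,lift=.13,az=np.radians(35));row(T,Rg);print(T)
E
```

```text
clock: 34.3
tcp_pos: [0.5089, -0.0415, 0.1973]
eef_rot: [0.907, 0.206, 0.359, -0.082]
wrist_force: [0.1, 1.2, -2.9]
finger_gap: 0.493
[-0.4815  0.0525  2.3413  1.2294  0.6222 -0.3598] 0.49313363686926004
{"dx":7.45,"dy":-16.90,"dz":6.94,"wx":6.5,"wy":1.5,"wz":-6.5}  rows>=3.9
[0.5267 0.1547 0.1973]
```

View pics/s16.png

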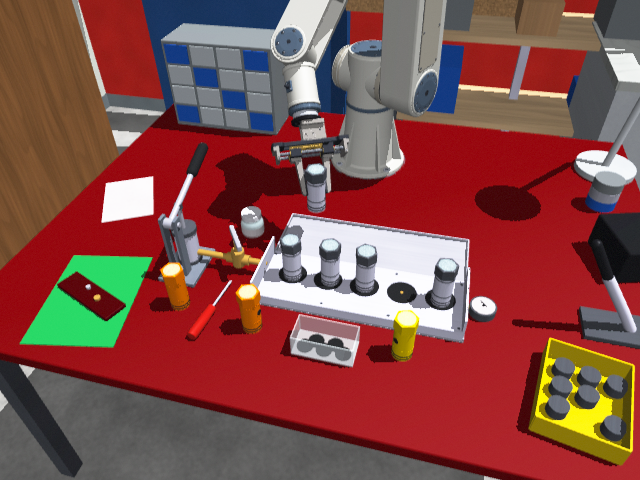

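```bash
python3 -m jog '[{"gripper":255,"dx":2,"dy":-4.2,"dz":1.7,"wx":1.6,"wy":0.4,"wz":-1.6},{"gripper":255,"dx":3.7,"dy":-8.4,"dz":3.5,"wx":3.2,"wy":0.7,"wz":-3.2},{"gripper":255,"dx":5.6,"dy":-12.6,"dz":5.2,"wx":4.8,"wy":1.1,"wz":-4.8},{"gripper":255,"dx":7.4,"dy":-16.9,"dz":6.9,"wx":6.5,"wy":1.5,"wz":-6.5},{"gripper":255,"dx":7.4,"dy":-16.9,"dz":6.9,"wx":6.5,"wy":1.5,"wz":-6.5},{"gripper":255,"dx":7.4,"dy":-16.9,"dz":6.9,"wx":6.5,"wy":1.5,"wz":-6.5}]'
python3 - <<'E'
from h import *
np.set_printoptions(precision=4,suppress=True)
p,Rb,s=cur();print(s['qpos'],s['finger_gap'])
T,Rg=place((.618,.197,.0205),.060,45,lift=.13,az=np.radians(25));row(T,Rg);print(T)
T,Rg=place((.60,.19,.0205),.060,45,lift=.13,az=np.radians(15));row(T,Rg);print(T)
E
```

```text
clock: 34.95
tcp_pos: [0.5273, 0.1559, 0.1975]
eef_rot: [0.883, 0.276, 0.361, -0.115]
wrist_force: [-0.4, -0.5, -2.5]
finger_gap: 0.494
[ 0.0299  0.062   2.35    1.4726  0.3979 -0.3264] 0.4936054428755946
{"dx":7.54,"dy":1.95,"dz":7.44,"wx":-7.1,"wy":0.5,"wz":6.8}  rows>=2.2
[0.6255 0.2005 0.1973]
{"dx":6.18,"dy":1.63,"dz":6.10,"wx":-14.1,"wy":0.5,"wz":13.9}  rows>=2.3
[0.6079 0.1921 0.1973]
```

```bash
python3 -m jog '[{"gripper":255,"dx":3.8,"dy":1,"dz":3.7,"wx":-3.5,"wy":0.2,"wz":3.4},{"gripper":255,"dx":7.5,"dy":2,"dz":7.4,"wx":-7.1,"wy":0.5,"wz":6.8},{"gripper":255,"dx":7.5,"dy":2,"dz":7.4,"wx":-7.1,"wy":0.5,"wz":6.8},{"gripper":255,"dx":7.5,"dy":2,"dz":7.4,"wx":-7.1,"wy":0.5,"wz":6.8}]'
python3 - <<'E'
from h import *
np.set_printoptions(precision=4,suppress=True)
p,Rb,s=cur();print(s['qpos'],s['finger_gap'])
for az in (15,5):
  T,Rg=place((.618,.197,.0205),.060,45,lift=.06,az=np.radians(az));row(T,Rg);print(T)
E
```

```text
clock: 35.35
tcp_pos: [0.6273, 0.1967, 0.198]
eef_rot: [0.902, 0.198, 0.375, -0.082]
wrist_force: [-0.7, -0.8, -2.9]
finger_gap: 0.492
[ 0.2209  0.1942  2.1922  1.7178  0.1495 -0.2989] 0.49237917728910097
{"dx":-5.03,"dy":-0.29,"dz":4.97,"wx":-6.8,"wy":-0.2,"wz":6.9}  rows>=1.4
[0.6259 0.1991 0.1273]
{"dx":-5.05,"dy":-0.15,"dz":4.95,"wx":-13.9,"wy":-0.2,"wz":14.0}  rows>=2.3
[0.6262 0.1977 0.1273]
```

```bash
python3 -m jog '[{"gripper":255,"dx":-2.5,"dy":-0.1,"dz":2.5,"wx":-2,"wy":0,"wz":2},{"gripper":255,"dx":-5,"dy":-0.2,"dz":5,"wx":-7,"wy":-0.2,"wz":7},{"gripper":255,"dx":-5,"dy":-0.2,"dz":5,"wx":-10,"wy":-0.2,"wz":10},{"gripper":255,"dx":-5,"dy":-0.2,"dz":5,"wx":-13.9,"wy":-0.2,"wz":14},{"gripper":255,"dx":-5,"dy":-0.2,"dz":5,"wx":-13.9,"wy":-0.2,"wz":14},{"gripper":255,"dx":-5,"dy":-0.2,"dz":5,"wx":-13.9,"wy":-0.2,"wz":14},{"gripper":255,"dx":-5,"dy":-0.2,"dz":5,"wx":-13.9,"wy":-0.2,"wz":14}]'
python3 - <<'E'
from h import *
np.set_printoptions(precision=4,suppress=True)
p,Rb,s=cur();print(s['qpos'],s['finger_gap'])
c=cap('wrist','w17.png');cap('scene','s17.png');print(headtop(c,.16,(.62,.197)))
for az in (5,):
  T,Rg=place((.618,.197,.0205),.060,45,lift=.012,az=np.radians(az));row(T,Rg);print(T)
E
```

```text
clock: 36.05
tcp_pos: [0.6314, 0.2105, 0.1475]
eef_rot: [0.909, 0.108, 0.395, -0.071]
wrist_force: [-0.9, 0.3, -2.7]
finger_gap: 0.494
[ 0.3356  0.3137  2.2387  3.2671  0.2387 -1.6067] 0.49403681026516166
(11270, array([0.6199, 0.2042, 0.2156]), 'circ', 0.6192894897460938, 0.20438748168945312, 24.367816925048828, 'slope deg', array([1.5651, 2.9929]))
{"dx":-5.49,"dy":1.50,"dz":3.97,"wx":-8.7,"wy":-2.0,"wz":4.8}  rows>=1.4
[0.6262 0.1977 0.0793]
```

View pics/w17.png

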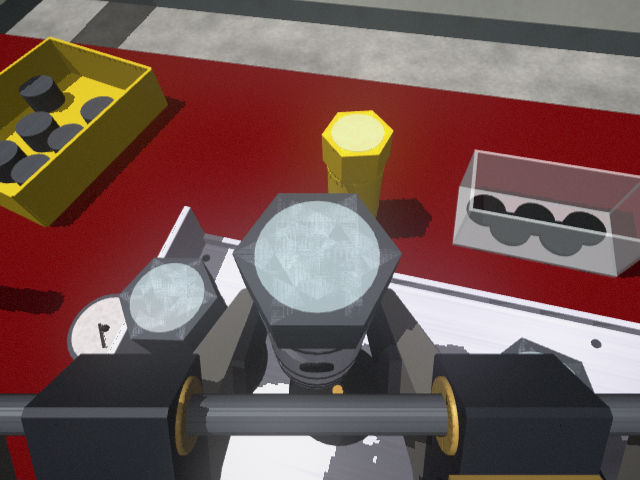

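View pics/s17.png

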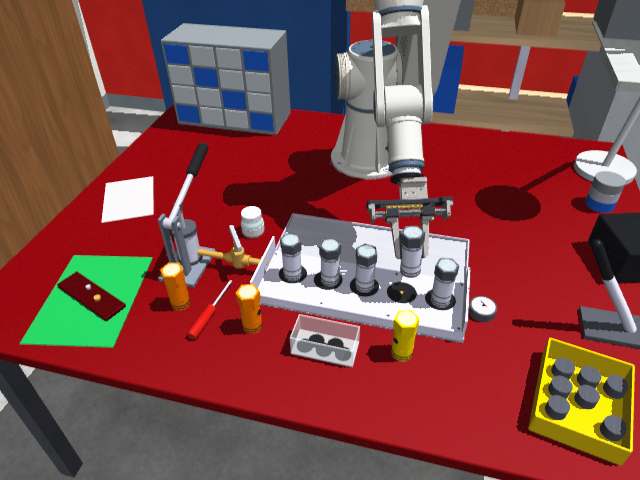

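Run:
```python
from h import *
T,Rg=place((.618,.197,.0205),.060,45,lift=.06,az=np.radians(5));row(T,Rg)
```

```text
{"dx":-1.97,"dy":1.28,"dz":0.71,"wx":-8.7,"wy":-2.0,"wz":4.8}  rows>=1.2
```

```bash
python3 -m jog '[{"gripper":255,"dx":-2,"dy":1.3,"dz":0.7,"wx":-8.7,"wy":-2,"wz":4.8},{"gripper":255,"dx":-2,"dy":1.3,"dz":0.7,"wx":-8.7,"wy":-2,"wz":4.8},{"gripper":255,"dx":-2,"dy":1.3,"dz":0.7,"wx":-8.7,"wy":-2,"wz":4.8}]'
python3 - <<'E'
from h import *
np.set_printoptions(precision=4,suppress=True)
p,Rb,s=cur();print(s['qpos'],s['finger_gap'])
c=cap('wrist');print(headtop(c,.16,(.62,.197)))
T,Rg=place((.618,.197,.0205),.060,45,lift=.006,az=np.radians(5));row(T,Rg);print(T)
E
```

```text
clock: 36.45
tcp_pos: [0.6324, 0.2019, 0.1357]
eef_rot: [0.918, 0.055, 0.392, -0.029]
wrist_force: [-0.2, 0.4, -2.8]
finger_gap: 0.491
[ 0.4159  0.3393  2.224   3.9187  0.291  -2.1144] 0.4913139470774559
(11292, array([0.621 , 0.1993, 0.204 ]), 'circ', 0.6210709838867188, 0.2000009765625, 24.559831619262695, 'slope deg', array([1.2095, 0.8089]))
{"dx":-4.77,"dy":0.35,"dz":3.83,"wx":-1.7,"wy":-1.1,"wz":0.7}  rows>=1.2
[0.6262 0.1977 0.0733]
```

```bash
python3 -m jog '[{"gripper":255,"dx":-1.5,"dy":0.3,"dz":0.7,"wx":-1.7,"wy":-1.1,"wz":0.7},{"gripper":255,"dx":-2.5,"dy":0.3,"dz":1.7,"wx":-1.7,"wy":-1.1,"wz":0.7},{"gripper":255,"dx":-3.5,"dy":0.3,"dz":2.7,"wx":-1.7,"wy":-1.1,"wz":0.7},{"gripper":255,"dx":-4.5,"dy":0.3,"dz":3.6,"wx":-1.7,"wy":-1.1,"wz":0.7},{"gripper":255,"dx":-4.7,"dy":0.35,"dz":3.8,"wx":-1.7,"wy":-1.1,"wz":0.7},{"gripper":255,"dx":-4.7,"dy":0.35,"dz":3.8,"wx":-1.7,"wy":-1.1,"wz":0.7}]'
python3 - <<'E'
from h import *
np.set_printoptions(precision=4,suppress=True)
p,Rb,s=cur();print(s['qpos'],s['finger_gap'])
c=cap('wrist','w18.png');print(headtop(c,.12,(.62,.197)))
T,Rg=place((.618,.197,.0205),.060,45,lift=.0,az=np.radians(5));row(T,Rg);print(T)
E
```

```text
clock: 37.1
tcp_pos: [0.6273, 0.1995, 0.0747]
eef_rot: [0.922, 0.044, 0.383, -0.018]
wrist_force: [0.8, 1.1, -2.6]
finger_gap: 0.492
[ 0.4342  0.4685  2.2362  3.794   0.3974 -1.9415] 0.49216676498718986
(11430, array([0.6171, 0.1981, 0.1433]), 'circ', 0.6161327514648437, 0.19907278442382811, 23.922481536865234, 'slope deg', array([0.1446, 0.0295]))
{"dx":-0.68,"dy":0.17,"dz":0.45,"wx":-0.4,"wy":-0.2,"wz":0.3}  rows>=0.2
[0.6262 0.1977 0.0673]
```

View pics/w18.png

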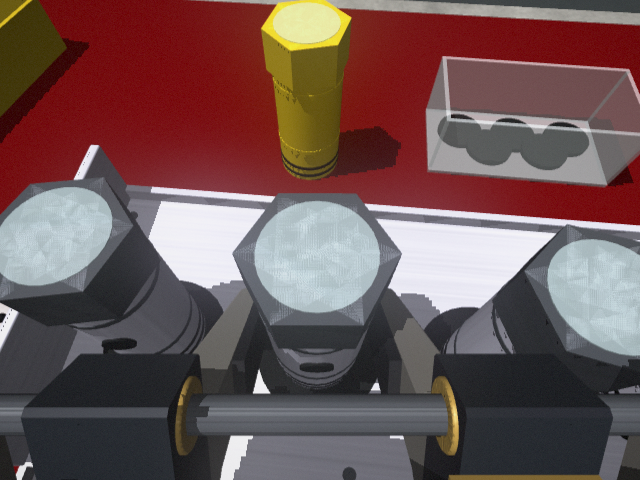

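```bash
python3 -m jog '[{"gripper":255,"dx":-0.3,"dy":0.1,"dz":0.3,"wx":0,"wy":0,"wz":0},{"gripper":255,"dx":-0.5,"dy":0.15,"dz":0.5,"wx":0,"wy":0,"wz":0},{"gripper":255,"dx":-0.55,"dy":0.15,"dz":0.55,"wx":0,"wy":0,"wz":0},{"gripper":255,"dx":-0.6,"dy":0.15,"dz":0.6,"wx":0,"wy":0,"wz":0},{"gripper":255,"dx":-0.6,"dy":0.15,"dz":0.6,"wx":0,"wy":0,"wz":0}]'
python3 - <<'E'
from h import *
np.set_printoptions(precision=4,suppress=True)
c=cap('wrist');print(headtop(c,.12,(.62,.197)))
E
```

```text
clock: 37.65
tcp_pos: [0.6282, 0.1986, 0.0672]
eef_rot: [0.922, 0.044, 0.384, -0.018]
wrist_force: [-1.5, -1.1, 3.6]
finger_gap: 0.495
(11314, array([0.6181, 0.1973, 0.1358]), 'circ', 0.6170181274414063, 0.19837893676757812, 23.22978401184082, 'slope deg', array([-0.0522,  0.0097]))
```

Contact made and the head is level. I'll release and retreat along the tool axis.

```bash
python3 -m jog '[{"gripper":108,"dx":0,"dy":0,"dz":0,"wx":0,"wy":0,"wz":0},{"gripper":108,"dx":0,"dy":0,"dz":0,"wx":0,"wy":0,"wz":0},{"gripper":108,"dx":0,"dy":0,"dz":0,"wx":0,"wy":0,"wz":0},{"gripper":108,"dx":0,"dy":0,"dz":0,"wx":0,"wy":0,"wz":0},{"gripper":108,"dx":0,"dy":0,"dz":-1,"wx":0,"wy":0,"wz":0},{"gripper":108,"dx":0,"dy":0,"dz":-3,"wx":0,"wy":0,"wz":0},{"gripper":108,"dx":0,"dy":0,"dz":-6,"wx":0,"wy":0,"wz":0},{"gripper":108,"dx":0,"dy":0,"dz":-10,"wx":0,"wy":0,"wz":0},{"gripper":108,"dx":0,"dy":0,"dz":-10,"wx":0,"wy":0,"wz":0}]'
python3 - <<'E'
from h import *
np.set_printoptions(precision=4,suppress=True)
c=cap('wrist','w19.png');cap('scene','s19.png');t=cap('top','t19.png');print(cur()[2]['qpos'])
for y in (-.078,.0175,.1055,.197,.289): print(y,headtop(c,.125,(.62,y)),headtop(t,.125,(.62,y)))
row([.47,.12,.24],Rt([.28,.7,.655],[.40,.53,-.74]))
E
```

```text
clock: 38.6
tcp_pos: [0.5546, 0.1915, 0.1394]
eef_rot: [0.922, 0.043, 0.384, -0.019]
wrist_force: [0.4, -0.0, 0.3]
finger_gap: 0.575
[ 0.5008  0.2521  2.3475  4.1027  0.3481 -2.2087]
-0.078 (0, None) (169, array([ 0.6215, -0.0771,  0.1356]), 'circ', 0.621910400390625, -0.07741769409179687, 19.42568588256836, 'slope deg', array([-1.2302,  0.6857]))
0.0175 (1281, array([0.6189, 0.0281, 0.1358]), 'circ', 0.620699462890625, 0.02131736946105957, 22.02552032470703, 'slope deg', array([0.2005, 0.6841])) (125, array([0.6206, 0.0165, 0.1345]), 'circ', 0.6183847045898437, 0.018406171798706055, 19.060585021972656, 'slope deg', array([ 1.7275, -2.9987]))
0.1055 (3405, array([0.6162, 0.1049, 0.1358]), 'circ', 0.6154368286132812, 0.10634366607666015, 23.024568557739258, 'slope deg', array([-0.0027, -0.0141])) (89, array([0.6157, 0.1063, 0.1351]), 'circ', 0.6177086791992188, 0.10558838653564454, 19.19659423828125, 'slope deg', array([-0.5883, -3.0465]))
0.197 (3161, array([0.6187, 0.1974, 0.1358]), 'circ', 0.6179111938476562, 0.19944093322753906, 22.705894470214844, 'slope deg', array([-0.1419, -0.0668])) (10, None)
0.289 (2904, array([0.6207, 0.2888, 0.1358]), 'circ', 0.6211954345703125, 0.2895568542480469, 20.439245223999023, 'slope deg', array([-0.1036, -0.1294])) (0, None)
{"dx":0.69,"dy":6.34,"dz":-13.88,"wx":33.3,"wy":0.2,"wz":-45.6}  rows>=6.6
```

View pics/s19.png

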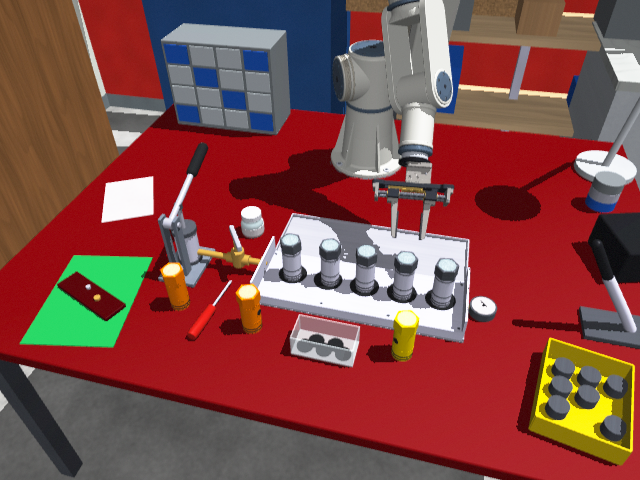

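View pics/w19.png

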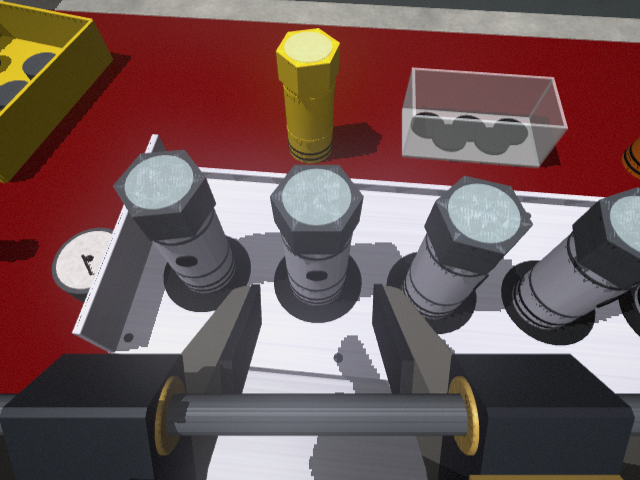

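All five barrels are standing: their heads are in a row at (291,244) to (446,268) in the scene view, and all are level. Now I'll unwind the wrist carefully by leaning left first, then go to the valve.

Run:
```python
from h import *
row([.54,.19,.20],Rdir(40,45))
```

```text
{"dx":3.23,"dy":0.04,"dz":-5.64,"wx":24.5,"wy":-0.2,"wz":-24.4}  rows>=4.0
```

```bash
python3 -m jog '[{"gripper":108,"dx":1.6,"dy":0,"dz":-2.8,"wx":6,"wy":0,"wz":-6},{"gripper":108,"dx":3.2,"dy":0,"dz":-5.6,"wx":12,"wy":0,"wz":-12},{"gripper":0,"dx":3.2,"dy":0,"dz":-5.6,"wx":18,"wy":0,"wz":-18},{"gripper":0,"dx":3.2,"dy":0,"dz":-5.6,"wx":24.5,"wy":0,"wz":-24.4},{"gripper":0,"dx":3.2,"dy":0,"dz":-5.6,"wx":24.5,"wy":0,"wz":-24.4},{"gripper":0,"dx":3.2,"dy":0,"dz":-5.6,"wx":24.5,"wy":0,"wz":-24.4}]'
python3 - <<'E'
from h import *
np.set_printoptions(precision=4,suppress=True)
p,Rb,s=cur();print(p,s['qpos'],s['wrist_force']);print(Rb)
row([.50,.15,.26],Rdir(45,45));row([.50,.15,.26],Rdir(50,65));row([.50,.10,.3],Rdir(77,90))
E
```

```text
clock: 39.35
tcp_pos: [0.5585, 0.2036, 0.1997]
eef_rot: [0.894, 0.162, 0.407, -0.091]
wrist_force: [0.9, -0.2, 0.1]
finger_gap: 0.901
[0.5585 0.2036 0.1997] [ 0.3028  0.1108  2.3641  2.7741  0.2053 -1.2316] [ 0.9264 -0.2365  0.0759]
[[ 0.6162  0.3635  0.6987]
 [ 0.2147 -0.931   0.295 ]
 [ 0.7578 -0.0318 -0.6518]]
{"dx":-0.19,"dy":2.68,"dz":-9.60,"wx":16.1,"wy":-4.6,"wz":-17.4}  rows>=2.8
{"dx":-0.19,"dy":2.68,"dz":-9.60,"wx":16.0,"wy":-24.2,"wz":-24.1}  rows>=4.4
{"dx":1.77,"dy":7.21,"dz":-13.68,"wx":22.4,"wy":-46.1,"wz":-52.9}  rows>=8.6
```

```bash
python3 -m jog '[{"gripper":0,"dx":0,"dy":1.3,"dz":-4.5,"wx":8,"wy":-2,"wz":-8.7},{"gripper":0,"dx":-0.2,"dy":2.7,"dz":-9.6,"wx":16.1,"wy":-4.6,"wz":-17.4},{"gripper":0,"dx":-0.2,"dy":2.7,"dz":-9.6,"wx":16.1,"wy":-4.6,"wz":-17.4},{"gripper":0,"dx":-0.2,"dy":2.7,"dz":-9.6,"wx":16.1,"wy":-4.6,"wz":-17.4},{"gripper":0,"dx":-0.2,"dy":2.7,"dz":-9.6,"wx":16.1,"wy":-4.6,"wz":-17.4}]'
python3 - <<'E'
from h import *
np.set_printoptions(precision=4,suppress=True)
p,Rb,s=cur();print(p,s['qpos'],s['wrist_force'])
row([.50,.15,.26],Rdir(50,65));row([.50,.10,.3],Rdir(77,90))
E
```

```text
clock: 39.85
tcp_pos: [0.5408, 0.1824, 0.2588]
eef_rot: [0.86, 0.253, 0.423, -0.132]
wrist_force: [-0.0, 0.2, 0.4]
finger_gap: 1.001
[0.5408 0.1824 0.2588] [ 0.073  -0.0197  2.3565  1.6745  0.4054 -0.4287] [-0.0139  0.196   0.4401]
{"dx":-3.06,"dy":0.47,"dz":-4.20,"wx":10.0,"wy":-27.5,"wz":-13.7}  rows>=3.8
{"dx":-1.50,"dy":4.60,"dz":-8.84,"wx":19.4,"wy":-50.2,"wz":-41.0}  rows>=7.9
```

```bash
python3 -m jog '[{"gripper":0,"dx":-3,"dy":0.5,"dz":-4.2,"wx":10,"wy":-27.5,"wz":-13.7},{"gripper":0,"dx":-3,"dy":0.5,"dz":-4.2,"wx":10,"wy":-27.5,"wz":-13.7},{"gripper":0,"dx":-3,"dy":0.5,"dz":-4.2,"wx":10,"wy":-27.5,"wz":-13.7},{"gripper":0,"dx":-3,"dy":0.5,"dz":-4.2,"wx":10,"wy":-27.5,"wz":-13.7},{"gripper":0,"dx":-1.5,"dy":4.6,"dz":-8.8,"wx":19.4,"wy":-50.2,"wz":-41},{"gripper":0,"dx":-1.5,"dy":4.6,"dz":-8.8,"wx":19.4,"wy":-50.2,"wz":-41},{"gripper":0,"dx":-1.5,"dy":4.6,"dz":-8.8,"wx":19.4,"wy":-50.2,"wz":-41},{"gripper":0,"dx":-1.5,"dy":4.6,"dz":-8.8,"wx":19.4,"wy":-50.2,"wz":-41},{"gripper":0,"dx":-1.5,"dy":4.6,"dz":-8.8,"wx":19.4,"wy":-50.2,"wz":-41}]'
python3 - <<'E'
from h import *
np.set_printoptions(precision=4,suppress=True)
p,Rb,s=cur();print(p,s['qpos'],s['wrist_force'])
row([.56,-.22,.31],Rdir(40,90))
E
```

```text
clock: 40.75
tcp_pos: [0.5014, 0.0987, 0.3004]
eef_rot: [0.807, 0.588, 0.045, -0.016]
wrist_force: [-0.6, 0.9, -1.4]
finger_gap: 1.0
[0.5014 0.0987 0.3004] [0.1419 0.0572 1.8159 0.0754 1.2044 0.4279] [-0.609   0.897  -1.3506]
{"dx":-28.36,"dy":15.38,"dz":-3.15,"wx":0.1,"wy":-5.6,"wz":32.2}  rows>=6.5
```

```bash
python3 -m jog '[{"gripper":0,"dx":-3,"dy":1,"dz":-1,"wx":0,"wy":-5.6,"wz":3},{"gripper":0,"dx":-28.4,"dy":15.4,"dz":-3.1,"wx":0.1,"wy":-5.6,"wz":32.2},{"gripper":0,"dx":-28.4,"dy":15.4,"dz":-3.1,"wx":0.1,"wy":-5.6,"wz":32.2},{"gripper":0,"dx":-28.4,"dy":15.4,"dz":-3.1,"wx":0.1,"wy":-5.6,"wz":32.2},{"gripper":0,"dx":-28.4,"dy":15.4,"dz":-3.1,"wx":0.1,"wy":-5.6,"wz":32.2},{"gripper":0,"dx":-28.4,"dy":15.4,"dz":-3.1,"wx":0.1,"wy":-5.6,"wz":32.2},{"gripper":0,"dx":-28.4,"dy":15.4,"dz":-3.1,"wx":0.1,"wy":-5.6,"wz":32.2},{"gripper":0,"dx":-28.4,"dy":15.4,"dz":-3.1,"wx":0.1,"wy":-5.6,"wz":32.2},{"gripper":0,"dx":-28.4,"dy":15.4,"dz":-3.1,"wx":0.1,"wy":-5.6,"wz":32.2},{"gripper":0,"dx":-28.4,"dy":15.4,"dz":-3.1,"wx":0.1,"wy":-5.6,"wz":32.2}]'
cat >> h.py <<'E'
def handle(c,cam='wrist',name='valve_handle',zc=0.116):
    # points of bar top by height & location
    cl=cloud(c);m=(c['depth']>0)&(cl[...,2]>.105)&(cl[...,2]<.14)&(np.hypot(cl[...,0]-.622,cl[...,1]+.215)<.07)
    P=cl[m]
    if len(P)<20: return len(P)
    q=P[:,:2].astype(np.float32)
    zt=np.percentile(P[:,2],90);T=P[P[:,2]>zt-.006]
    (cx,cy),(w,h),ang=cv2.minAreaRect((T[:,:2]*1000).astype(np.float32))
    l=cv2.fitLine((T[:,:2]*1000).astype(np.float32),cv2.DIST_HUBER,0,.01,.01).ravel()
    return len(T),'c',cx/1000,cy/1000,'wh',w,h,'ang',np.degrees(np.arctan2(l[1],l[0])),'ztop',zt,'mean',T.mean(0)
E
python3 - <<'E'
from h import *
np.set_printoptions(precision=4,suppress=True)
p,Rb,s=cur();print(p,s['qpos'],s['wrist_force'])
c=cap('wrist','w20.png');t=cap('top');sc=cap('scene')
for n,cc in (('wrist',c),('top',t),('scene',sc)):
    print(n,handle(cc)); tp=manip.tip_of(n,'valve_handle')
    for d in tp[:2]: print('  tip',np.round(d['pixel']),round(d['score'],2),at_z(cc,d['pixel'],.118))
E
```

```text
clock: 41.75
tcp_pos: [0.5583, -0.2181, 0.3068]
eef_rot: [0.94, 0.341, 0.001, -0.003]
wrist_force: [0.5, -0.0, 0.2]
finger_gap: 0.997
[ 0.5583 -0.2181  0.3068] [-0.379   0.2418  1.5798  0.0069  1.3227  0.4932] [ 0.5092 -0.014   0.1626]
wrist (1317, 'c', 0.618021240234375, -0.22417262268066407, 'wh', 89.85533905029297, 12.144225120544434, 'ang', np.float32(35.02963), 'ztop', np.float64(0.11889089581384583), 'mean', array([ 0.6192, -0.2229,  0.1176]))
  tip [360. 171.] 0.96 [ 0.6162 -0.2196  0.118 ]
top (56, 'c', 0.6408228149414062, -0.20844256591796875, 'wh', 36.70554733276367, 12.17009449005127, 'ang', np.float32(34.073177), 'ztop', np.float64(0.12147729092517381), 'mean', array([ 0.6413, -0.208 ,  0.119 ]))
  tip [399. 247.] 0.41 [ 0.6197 -0.2146  0.118 ]
scene (116, 'c', 0.620494140625, -0.22331478881835937, 'wh', 91.06239318847656, 12.128458976745605, 'ang', np.float32(35.093224), 'ztop', np.float64(0.12012132278379614), 'mean', array([ 0.6207, -0.2235,  0.1178]))
  tip [238. 241.] 0.67 [ 0.6376 -0.2075  0.118 ]
  tip [197. 157.] 0.5 [ 0.302  -0.4701  0.118 ]
```

View pics/w20.png

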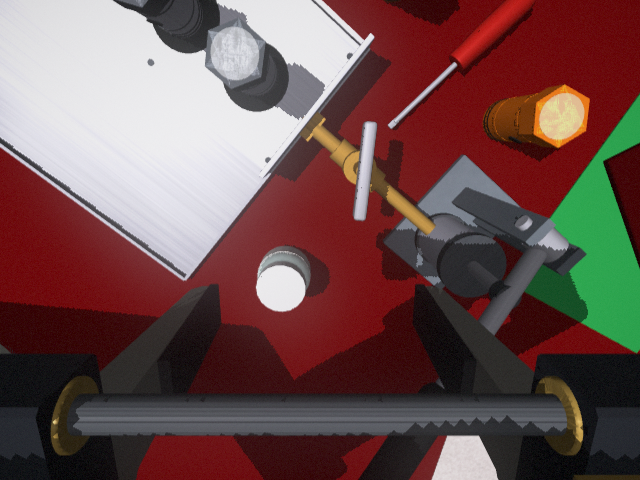

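The handle bar is at (366,170) in the wrist view. Its centre is about (0.619, -0.2235), its angle about 35° and its top at z 0.118.

Run:
```python
from h import *
row([.619,-.2235,.17],Rdir(35,90));row([.619,-.2235,.091],Rdir(35,90))
```

```text
{"dx":4.17,"dy":4.36,"dz":13.82,"wx":-0.2,"wy":-0.3,"wz":5.0}  rows>=3.0
{"dx":4.12,"dy":4.39,"dz":21.72,"wx":-0.2,"wy":-0.3,"wz":5.0}  rows>=4.5
```

```bash
python3 -m jog '[{"gripper":116,"dx":2,"dy":2,"dz":4,"wx":-0.2,"wy":-0.3,"wz":5},{"gripper":116,"dx":4.2,"dy":4.4,"dz":8,"wx":-0.2,"wy":-0.3,"wz":5},{"gripper":116,"dx":4.2,"dy":4.4,"dz":12,"wx":-0.2,"wy":-0.3,"wz":5},{"gripper":116,"dx":4.2,"dy":4.4,"dz":13.8,"wx":-0.2,"wy":-0.3,"wz":5},{"gripper":116,"dx":4.2,"dy":4.4,"dz":13.8,"wx":-0.2,"wy":-0.3,"wz":5},{"gripper":116,"dx":4.2,"dy":4.4,"dz":13.8,"wx":-0.2,"wy":-0.3,"wz":5}]'
python3 - <<'E'
from h import *
c=cap('wrist','w21.png');print(handle(c));row([.619,-.2235,.091],Rdir(35,90))
E
```

```text
clock: 42.65
tcp_pos: [0.6198, -0.2243, 0.1707]
eef_rot: [0.954, 0.3, 0.0, -0.0]
wrist_force: [-0.6, -0.3, -0.2]
finger_gap: 0.543
(2722, 'c', 0.6181350708007812, -0.22390711975097657, 'wh', 89.6280517578125, 11.778635025024414, 'ang', np.float32(35.099712), 'ztop', np.float64(0.1188021736606672), 'mean', array([ 0.62057163, -0.22243793,  0.11772428]))
{"dx":-0.05,"dy":-0.17,"dz":8.06,"wx":0.1,"wy":-0.1,"wz":-0.0}  rows>=1.6
```

View pics/w21.png

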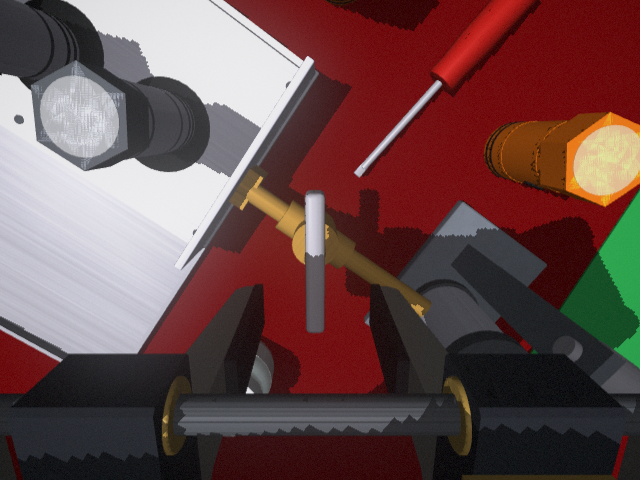

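The bar is between the fingers, at (315,262). I'll lower and grip it.

```bash
python3 -m jog '[{"gripper":116,"dx":0,"dy":-0.1,"dz":3,"wx":0,"wy":0,"wz":0},{"gripper":116,"dx":0,"dy":-0.1,"dz":6,"wx":0,"wy":0,"wz":0},{"gripper":116,"dx":0,"dy":-0.1,"dz":8,"wx":0,"wy":0,"wz":0},{"gripper":116,"dx":0,"dy":-0.1,"dz":8,"wx":0,"wy":0,"wz":0},{"gripper":116,"dx":0,"dy":-0.1,"dz":8,"wx":0,"wy":0,"wz":0},{"gripper":255,"dx":0,"dy":-0.1,"dz":8,"wx":0,"wy":0,"wz":0},{"gripper":255,"dx":0,"dy":-0.1,"dz":8,"wx":0,"wy":0,"wz":0},{"gripper":255,"dx":0,"dy":-0.1,"dz":8,"wx":0,"wy":0,"wz":0},{"gripper":255,"dx":0,"dy":-0.1,"dz":8,"wx":0,"wy":0,"wz":0},{"gripper":255,"dx":0,"dy":-0.1,"dz":8,"wx":0,"wy":0,"wz":0},{"gripper":255,"dx":0,"dy":-0.1,"dz":8,"wx":0,"wy":0,"wz":0}]' 40
python3 - <<'E'
from h import *
p,Rb,s=cur();print(s['qpos'],s['wrist_force'],s['finger_gap']);row([.6185,-.2237,.091],Rdir(91,90))
E
```

```text
clock: 43.8
tcp_pos: [0.6189, -0.2236, 0.0901]
eef_rot: [0.954, 0.3, 0.0, -0.0]
wrist_force: [0.5, 0.3, 2.7]
finger_gap: 0.126
[-3.49442345e-01  5.33177572e-01  1.65465122e+00  1.09729518e-03
  9.53838881e-01  6.10690274e-01] [0.50657502 0.30010705 2.74655256] 0.12559135260113036
{"dx":-0.04,"dy":-0.01,"dz":-0.09,"wx":-0.0,"wy":-0.1,"wz":-56.0}  rows>=6.5
```

```bash
python3 -m jog '[{"gripper":255,"dx":0,"dy":0,"dz":0,"wx":0,"wy":0,"wz":-7},{"gripper":255,"dx":0,"dy":0,"dz":0,"wx":0,"wy":0,"wz":-14},{"gripper":255,"dx":0,"dy":0,"dz":0,"wx":0,"wy":0,"wz":-21},{"gripper":255,"dx":0,"dy":0,"dz":0,"wx":0,"wy":0,"wz":-28},{"gripper":255,"dx":0,"dy":0,"dz":0,"wx":0,"wy":0,"wz":-35},{"gripper":255,"dx":0,"dy":0,"dz":0,"wx":0,"wy":0,"wz":-42},{"gripper":255,"dx":0,"dy":0,"dz":0,"wx":0,"wy":0,"wz":-49},{"gripper":255,"dx":0,"dy":0,"dz":0,"wx":0,"wy":0,"wz":-56},{"gripper":255,"dx":0,"dy":0,"dz":0,"wx":0,"wy":0,"wz":-56},{"gripper":255,"dx":0,"dy":0,"dz":0,"wx":0,"wy":0,"wz":-56}]'
python3 - <<'E'
from h import *
p,Rb,s=cur();print(s['qpos'],s['wrist_force'],s['ft_torque'],s['finger_gap'])
print(np.degrees(np.arctan2(Rb[1,0],Rb[0,0])))
sc=cap('scene');print(handle(sc));c=cap('wrist','w22.png');print(handle(c))
E
```

```text
clock: 44.8
tcp_pos: [0.6185, -0.2234, 0.0901]
eef_rot: [0.703, 0.712, 0.0, -0.001]
wrist_force: [-3.1, 1.1, 4.8]
finger_gap: 0.128
[-3.49398521e-01  5.33030738e-01  1.65494304e+00  1.15624925e-03
  9.54487594e-01 -3.62998373e-01] [-3.13081787  1.05156376  4.77878289] [0.22475091 0.59564144 0.09175401] 0.1283425619379827
90.74088112441541
(42, 'c', 0.6208073120117188, -0.21570114135742188, 'wh', 9.819202423095703, 41.16865539550781, 'ang', np.float32(-0.65366197), 'ztop', np.float64(0.1329164665233229), 'mean', array([ 0.62333173, -0.21578844,  0.13296242]))
(1561, 'c', 0.6180031127929687, -0.2232213134765625, 'wh', 44.86571502685547, 21.793222427368164, 'ang', np.float32(0.7763805), 'ztop', np.float64(0.13376535152645816), 'mean', array([ 0.61790321, -0.21450459,  0.13417832]))
```

View pics/w22.png

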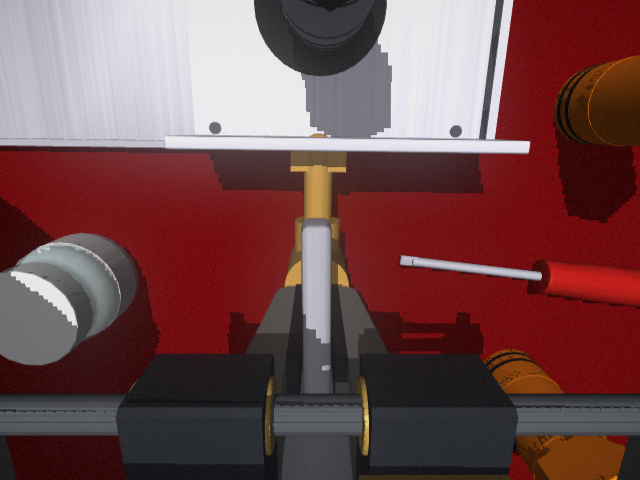

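The handle is in line with the pipe: the bar lies over the brass pipe at (318,300), tool angle 90.7°. I'll release it, rise and go over the lever.

```bash
python3 -m jog '[{"gripper":130,"dx":0,"dy":0,"dz":0,"wx":0,"wy":0,"wz":0},{"gripper":130,"dx":0,"dy":0,"dz":0,"wx":0,"wy":0,"wz":0},{"gripper":130,"dx":0,"dy":0,"dz":0,"wx":0,"wy":0,"wz":0},{"gripper":130,"dx":0,"dy":0,"dz":-3,"wx":0,"wy":0,"wz":0},{"gripper":130,"dx":0,"dy":0,"dz":-8,"wx":0,"wy":0,"wz":0},{"gripper":130,"dx":0,"dy":0,"dz":-13,"wx":0,"wy":0,"wz":0},{"gripper":130,"dx":0,"dy":0,"dz":-18,"wx":0,"wy":0,"wz":0},{"gripper":130,"dx":0,"dy":0,"dz":-21,"wx":0,"wy":0,"wz":0},{"gripper":130,"dx":0,"dy":0,"dz":-21,"wx":0,"wy":0,"wz":0}]'
python3 - <<'E'
from h import *
np.set_printoptions(precision=4,suppress=True)
cs={n:cap(n,n[0]+'23.png') for n in ('wrist','top','scene')}
for n,c in cs.items():
    print(n,handle(c)); tp=manip.tip_of(n,'lever_grip'); cl=cloud(c)
    for d in tp[:2]:
        u,v=np.round(d['pixel']).astype(int);print('  grip',u,v,round(d['score'],2),cl[v,u],at_z(c,d['pixel'],.237))
row([.486,-.36,.34],Rdir(0,90))
E
```

```text
clock: 45.8
tcp_pos: [0.6211, -0.2246, 0.3056]
eef_rot: [0.702, 0.713, 0.002, 0.004]
wrist_force: [0.3, 0.7, -0.3]
finger_gap: 0.488
wrist (1204, 'c', 0.6180263671875, -0.2235354461669922, 'wh', 11.637585639953613, 88.95421600341797, 'ang', np.float32(-89.29118), 'ztop', np.float64(0.11886367154849023), 'mean', array([ 0.6179, -0.2222,  0.1177]))
top (20, 'c', 0.6182225952148438, -0.18428375244140624, 'wh', 10.150800704956055, 10.63526439666748, 'ang', np.float32(-24.120975), 'ztop', np.float64(0.1203308702646746), 'mean', array([ 0.6192, -0.1842,  0.1183]))
  grip 483 292 0.67 [ 0.4235 -0.2151  0.7382] [ 0.4875 -0.3666  0.237 ]
scene (144, 'c', 0.620937744140625, -0.22397752380371094, 'wh', 17.474489212036133, 88.46522521972656, 'ang', np.float32(-89.24876), 'ztop', np.float64(0.11917084076320222), 'mean', array([ 0.6207, -0.2223,  0.1172]))
  grip 196 160 0.57 [ 0.5012 -0.3594  0.2436] [ 0.4914 -0.3643  0.237 ]
{"dx":-13.43,"dy":-13.44,"dz":-4.20,"wx":-0.2,"wy":0.0,"wz":90.9}  rows>=10.6
```

View pics/w23.png

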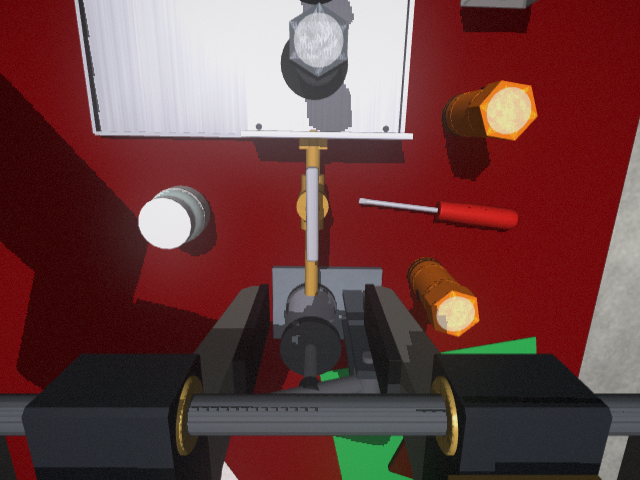

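```bash
python3 -m jog '[{"gripper":255,"dx":-13.4,"dy":-13.4,"dz":-5.5,"wx":-0.2,"wy":0,"wz":90.9},{"gripper":255,"dx":-13.4,"dy":-13.4,"dz":-5.5,"wx":-0.2,"wy":0,"wz":90.9},{"gripper":255,"dx":-13.4,"dy":-13.4,"dz":-5.5,"wx":-0.2,"wy":0,"wz":90.9},{"gripper":255,"dx":-13.4,"dy":-13.4,"dz":-5.5,"wx":-0.2,"wy":0,"wz":90.9},{"gripper":255,"dx":-13.4,"dy":-13.4,"dz":-5.5,"wx":-0.2,"wy":0,"wz":90.9},{"gripper":255,"dx":-13.4,"dy":-13.4,"dz":-5.5,"wx":-0.2,"wy":0,"wz":90.9},{"gripper":255,"dx":-13.4,"dy":-13.4,"dz":-5.5,"wx":-0.2,"wy":0,"wz":90.9},{"gripper":255,"dx":-13.4,"dy":-13.4,"dz":-5.5,"wx":-0.2,"wy":0,"wz":90.9},{"gripper":255,"dx":-13.4,"dy":-13.4,"dz":-5.5,"wx":-0.2,"wy":0,"wz":90.9},{"gripper":255,"dx":-13.4,"dy":-13.4,"dz":-5.5,"wx":-0.2,"wy":0,"wz":90.9},{"gripper":255,"dx":-13.4,"dy":-13.4,"dz":-5.5,"wx":-0.2,"wy":0,"wz":90.9},{"gripper":255,"dx":-13.4,"dy":-13.4,"dz":-5.5,"wx":-0.2,"wy":0,"wz":90.9}]'
python3 - <<'E'
from h import *
np.set_printoptions(precision=4,suppress=True)
p,Rb,s=cur();print(p,s['qpos'],s['finger_gap'])
c=cap('wrist','w24.png');cap('scene','s24.png')
cl=cloud(c);m=(c['depth']>0)&(cl[...,2]>.15)&(cl[...,2]<.29)&(abs(cl[...,1]+.361)<.05)&(cl[...,0]<.56)&(cl[...,0]>.42)
P=cl[m];
for x0 in np.arange(.43,.56,.015):
    Q=P[abs(P[:,0]-x0)<.005]
    if len(Q)>10: print(round(x0,3),len(Q),'y',np.percentile(Q[:,1],[5,95]),'ztop',np.percentile(Q[:,2],95))
row([.486,-.361,.275],Rdir(0,90))
E
```

```text
clock: 47.3
tcp_pos: [0.4868, -0.3598, 0.3535]
eef_rot: [1.0, -0.0, 0.0, 0.0]
wrist_force: [0.2, -0.1, -0.1]
finger_gap: 0.003
[ 0.4868 -0.3598  0.3535] [-0.6392  0.2236  1.5041  0.0003  1.4131  0.9319] 0.0032369523205302993
0.46 407 y [-0.377  -0.3518] ztop 0.26137619471929324
0.475 540 y [-0.377  -0.3519] ztop 0.2572594773605106
0.49 537 y [-0.3771 -0.3518] ztop 0.25205971863563215
0.505 515 y [-0.3763 -0.3518] ztop 0.24653566480374198
0.52 505 y [-0.3764 -0.3518] ztop 0.2409647049816935
0.535 383 y [-0.3735 -0.3548] ztop 0.2353710426735324
0.55 277 y [-0.3708 -0.3576] ztop 0.2236674120136178
{"dx":-0.10,"dy":0.11,"dz":7.89,"wx":0.0,"wy":-0.1,"wz":0.2}  rows>=1.6
```

View pics/w24.png

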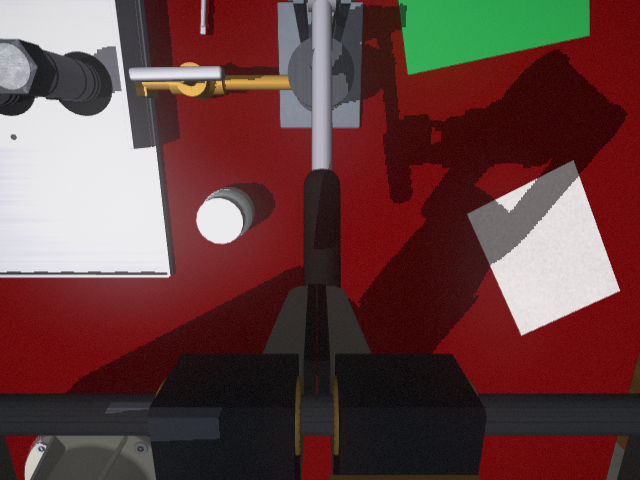

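View pics/s24.png

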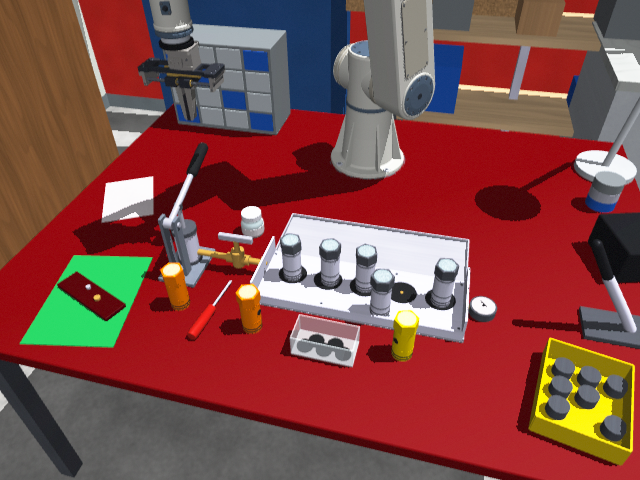

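The scene view shows that the barrel from pad4 has been knocked aside. It is still upright, but at (381,292), off pad4 and towards the rear lip. The valve bar is in line and the lever is up. I'll fix the barrel before pumping.

Run:
```python
from h import *
np.set_printoptions(precision=4,suppress=True)
t=cap('top','t25.png');sc=cap('scene')
for n,c in (('top',t),('scene',sc)):
    cl=cloud(c);m=(c['depth']>0)&(cl[...,2]>.125)&(cl[...,2]<.142)&(cl[...,0]>.56)&(cl[...,0]<.73)&(cl[...,1]>-.13)&(cl[...,1]<.34)
    nn,l,st,ct=cv2.connectedComponentsWithStats(m.astype(np.uint8))
    for k in range(1,nn):
        if st[k,4]>30: print(n,st[k,4],ct[k],np.median(cl[l==k],0),cl[l==k].min(0),cl[l==k].max(0))
im=t['pixels'][200:320,160:400];cv2.imwrite('pics/t25c.png',cv2.resize(im,None,fx=3,fy=3,interpolation=cv2.INTER_CUBIC))
im=sc['pixels'][220:330,250:490];cv2.imwrite('pics/s25c.png',cv2.resize(im,None,fx=3,fy=3,interpolation=cv2.INTER_CUBIC))
```

```text
top 332 [243.8434 223.8434] [0.6905 0.154  0.1353] [0.6656 0.1296 0.1256] [0.7158 0.1804 0.1416]
top 330 [342.7152 247.2818] [ 0.622  -0.0781  0.1349] [ 0.5987 -0.103   0.125 ] [ 0.6455 -0.0528  0.1414]
top 332 [301.9458 251.    ] [0.6174 0.0183 0.1353] [ 0.5931 -0.0036  0.1254] [0.6451 0.0425 0.1416]
top 332 [265.1777 252.503 ] [0.6182 0.1054 0.1355] [0.5944 0.0797 0.1252] [0.6441 0.1296 0.1419]
top 341 [187.4751 254.3167] [0.6226 0.2889 0.135 ] [0.5988 0.2636 0.1253] [0.6476 0.3145 0.1416]
scene 273 [290.0952 240.8059] [ 0.6267 -0.0777  0.1347] [ 0.5968 -0.104   0.1252] [ 0.6499 -0.0531  0.1392]
scene 286 [329.7727 245.9825] [0.6226 0.019  0.1348] [ 0.5926 -0.0067  0.125 ] [0.6457 0.0411 0.1397]
scene 292 [366.1473 251.8288] [0.6227 0.1056 0.135 ] [0.5906 0.0795 0.1253] [0.6453 0.1296 0.1394]
scene 330 [446.7091 266.097 ] [0.6267 0.2886 0.1348] [0.5968 0.2631 0.1251] [0.6501 0.314  0.1402]
scene 347 [382.4006 277.049 ] [0.6953 0.155  0.1347] [0.6673 0.129  0.1253] [0.7164 0.1799 0.1406]
```

View pics/t25c.png

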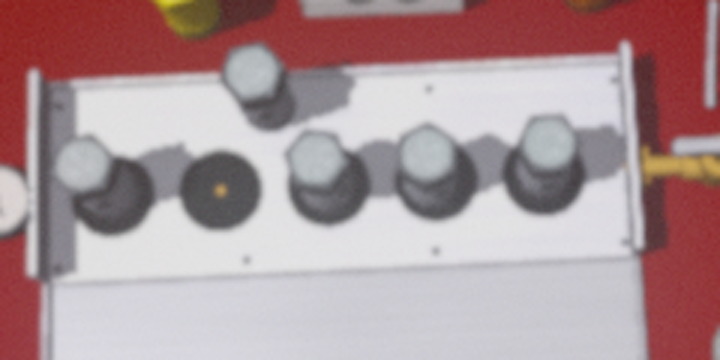

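View pics/s25c.png

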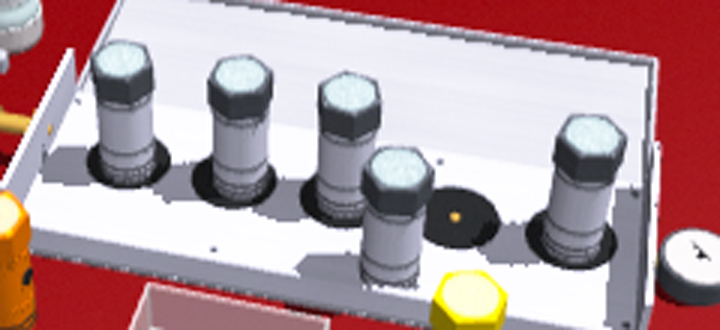

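Run:
```python
from h import *
row([.66,.154,.33],Rdir(0,90))
```

```text
{"dx":17.45,"dy":-51.34,"dz":2.42,"wx":0.0,"wy":-0.1,"wz":0.2}  rows>=10.9
```

```bash
python3 -m jog '[{"gripper":90,"dx":0,"dy":-4,"dz":0,"wx":0,"wy":0,"wz":0},{"gripper":90,"dx":17.5,"dy":-51.3,"dz":2,"wx":0,"wy":0,"wz":0},{"gripper":90,"dx":17.5,"dy":-51.3,"dz":2,"wx":0,"wy":0,"wz":0},{"gripper":90,"dx":17.5,"dy":-51.3,"dz":2,"wx":0,"wy":0,"wz":0},{"gripper":90,"dx":17.5,"dy":-51.3,"dz":2,"wx":0,"wy":0,"wz":0},{"gripper":90,"dx":17.5,"dy":-51.3,"dz":2,"wx":0,"wy":0,"wz":0},{"gripper":90,"dx":17.5,"dy":-51.3,"dz":2,"wx":0,"wy":0,"wz":0},{"gripper":90,"dx":17.5,"dy":-51.3,"dz":2,"wx":0,"wy":0,"wz":0},{"gripper":90,"dx":17.5,"dy":-51.3,"dz":2,"wx":0,"wy":0,"wz":0},{"gripper":90,"dx":17.5,"dy":-51.3,"dz":2,"wx":0,"wy":0,"wz":0},{"gripper":90,"dx":17.5,"dy":-51.3,"dz":2,"wx":0,"wy":0,"wz":0},{"gripper":90,"dx":17.5,"dy":-51.3,"dz":2,"wx":0,"wy":0,"wz":0}]'
python3 - <<'E'
from h import *
np.set_printoptions(precision=4,suppress=True)
p,Rb,s=cur();print(p,s['qpos'])
c=cap('wrist','w26.png');cl=cloud(c)
print(headtop(c,.125,(.69,.154),.04))
m=(c['depth']>0)&(cl[...,2]>.128)&(cl[...,2]<.145)&(np.hypot(cl[...,0]-.69,cl[...,1]-.154)<.045)
Q=cl[m][:,:2]; hull=cv2.convexHull((Q*1000).astype(np.float32)); ap=cv2.approxPolyDP(hull,3.5,True).reshape(-1,2); ctr=Q.mean(0)*1000
print(ctr,[(np.round(v,1),round(float(np.degrees(np.arctan2(*(v-ctr)[::-1]))),0)) for v in ap])
E
```

```text
clock: 48.7
tcp_pos: [0.6624, 0.1583, 0.3332]
eef_rot: [1.0, 0.003, 0.001, -0.0]
wrist_force: [0.5, -0.2, -1.4]
finger_gap: 0.651
[0.6624 0.1583 0.3332] [ 0.2325  0.3612  1.3619 -0.0002  1.4168  1.7969]
(868, array([0.6884, 0.15  , 0.1356]), 'circ', 0.6894749755859375, 0.15714703369140626, 22.37923240661621, 'slope deg', array([-0.0136, -0.1523]))
[690.7363 154.0967] [(array([714.9, 145.5], dtype=float32), -20.0), (array([710.7, 170.5], dtype=float32), 40.0), (array([686.2, 180.2], dtype=float32), 100.0), (array([665.5, 163.1], dtype=float32), 160.0), (array([669.6, 138.3], dtype=float32), -143.0), (array([693.3, 128.4], dtype=float32), -84.0)]
```

View pics/w26.png

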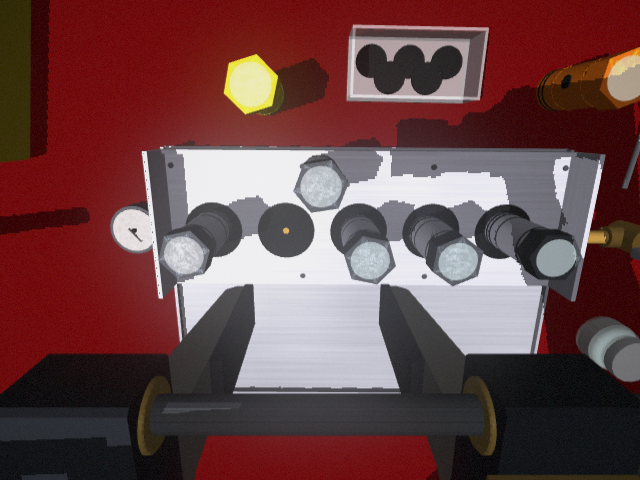

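Its hex head is at (321,186) in the wrist view. The centre is about (0.6905, 0.154), with flats facing 70°. I'll take it from above with the jaws on those flats.

Run:
```python
from h import *
row([.6905,.154,.17],Rdir(-20,90));row([.6905,.154,.060],Rdir(-20,90))
```

```text
{"dx":2.83,"dy":0.24,"dz":16.34,"wx":0.0,"wy":-0.1,"wz":20.3}  rows>=3.3
{"dx":2.82,"dy":0.23,"dz":27.34,"wx":0.0,"wy":-0.1,"wz":20.3}  rows>=5.5
```

```bash
python3 -m jog '[{"gripper":70,"dx":2.8,"dy":0.24,"dz":4,"wx":0,"wy":-0.1,"wz":20.3},{"gripper":70,"dx":2.8,"dy":0.24,"dz":8,"wx":0,"wy":-0.1,"wz":20.3},{"gripper":70,"dx":2.8,"dy":0.24,"dz":12,"wx":0,"wy":-0.1,"wz":20.3},{"gripper":70,"dx":2.8,"dy":0.24,"dz":16.3,"wx":0,"wy":-0.1,"wz":20.3},{"gripper":70,"dx":2.8,"dy":0.24,"dz":16.3,"wx":0,"wy":-0.1,"wz":20.3},{"gripper":70,"dx":2.8,"dy":0.24,"dz":16.3,"wx":0,"wy":-0.1,"wz":20.3}]'
python3 - <<'E'
from h import *
np.set_printoptions(precision=4,suppress=True)
c=cap('wrist','w27.png');cl=cloud(c)
m=(c['depth']>0)&(cl[...,2]>.128)&(cl[...,2]<.145)&(np.hypot(cl[...,0]-.69,cl[...,1]-.154)<.035)
Q=cl[m];print(len(Q),Q.min(0),Q.max(0))
row([.6905,.154,.060],Rdir(-20,90))
E
```

```text
clock: 49.35
tcp_pos: [0.6899, 0.1494, 0.1722]
eef_rot: [0.984, -0.176, -0.0, 0.001]
wrist_force: [0.3, -0.1, 0.4]
finger_gap: 0.73
5601 [0.6652 0.128  0.128 ] [0.7149 0.1798 0.1379]
{"dx":-0.23,"dy":-0.36,"dz":11.39,"wx":-0.0,"wy":-0.2,"wz":-0.3}  rows>=2.3
```

View pics/w27.png

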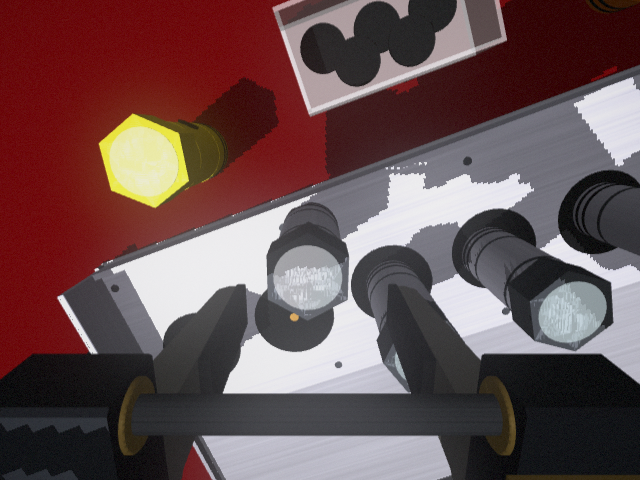

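```bash
python3 -m jog '[{"gripper":70,"dx":-0.2,"dy":-0.4,"dz":0,"wx":0,"wy":0,"wz":0},{"gripper":70,"dx":-0.2,"dy":-0.4,"dz":0,"wx":0,"wy":0,"wz":0}]'
python3 - <<'E'
from h import *
row([.6905,.154,.060],Rdir(-20,90))
E
```

```text
clock: 49.6
tcp_pos: [0.6907, 0.1556, 0.1743]
eef_rot: [0.984, -0.176, 0.002, -0.0]
wrist_force: [-0.8, 0.1, 0.8]
finger_gap: 0.725
{"dx":-0.01,"dy":0.18,"dz":11.43,"wx":-0.1,"wy":-0.2,"wz":-0.2}  rows>=2.3
```

```bash
python3 -m jog '[{"gripper":70,"dx":0,"dy":0.1,"dz":3,"wx":0,"wy":0,"wz":0},{"gripper":70,"dx":0,"dy":0.1,"dz":6,"wx":0,"wy":0,"wz":0},{"gripper":70,"dx":0,"dy":0.1,"dz":9,"wx":0,"wy":0,"wz":0},{"gripper":70,"dx":0,"dy":0.1,"dz":11.3,"wx":0,"wy":0,"wz":0},{"gripper":70,"dx":0,"dy":0.1,"dz":11.3,"wx":0,"wy":0,"wz":0},{"gripper":70,"dx":0,"dy":0.1,"dz":11.3,"wx":0,"wy":0,"wz":0}]'
python3 -m jog '[{"gripper":255,"dx":0,"dy":0,"dz":0,"wx":0,"wy":0,"wz":0},{"gripper":255,"dx":0,"dy":0,"dz":0,"wx":0,"wy":0,"wz":0},{"gripper":255,"dx":0,"dy":0,"dz":0,"wx":0,"wy":0,"wz":0},{"gripper":255,"dx":0,"dy":0,"dz":0,"wx":0,"wy":0,"wz":0},{"gripper":255,"dx":0,"dy":0,"dz":0,"wx":0,"wy":0,"wz":0},{"gripper":255,"dx":0,"dy":0,"dz":0,"wx":0,"wy":0,"wz":0}]' 40
python3 - <<'E'
from h import *
print(cur()[2]['qpos']);cap('scene','s28.png');cap('wrist','w28.png')
E
```

```text
clock: 50.2
tcp_pos: [0.6899, 0.1542, 0.0598]
eef_rot: [0.984, -0.176, 0.001, 0.0]
wrist_force: [0.4, 0.2, 0.9]
finger_gap: 0.728
clock: 50.8
tcp_pos: [0.6902, 0.1541, 0.0601]
eef_rot: [0.984, -0.176, 0.001, 0.0]
wrist_force: [-0.7, 0.2, 6.4]
finger_gap: 0.502
[ 2.18187838e-01  6.32777793e-01  1.55209308e+00 -1.48898438e-03
  9.54231270e-01  2.14314598e+00]
```

View pics/s28.png

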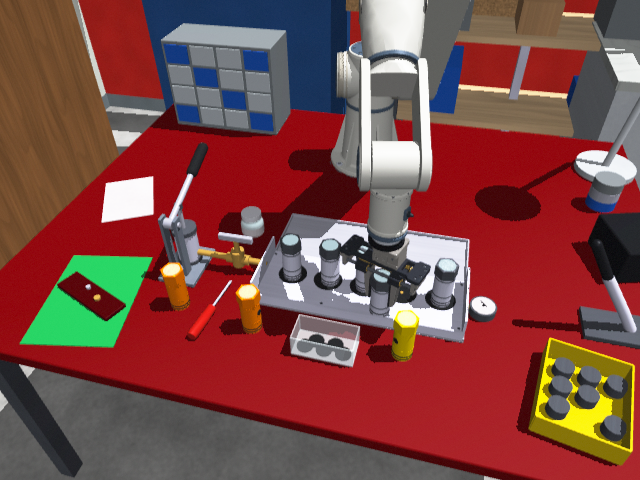

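Run:
```python
from h import *
row([.6902,.1541,.09],Rdir(-20,90));row([.618,.197,.09],Rdir(-20,90));row([.618,.197,.0625],Rdir(-20,90))
```

```text
{"dx":0.02,"dy":-0.00,"dz":-2.99,"wx":-0.0,"wy":-0.2,"wz":-0.2}  rows>=0.6
{"dx":-8.24,"dy":-1.53,"dz":-3.01,"wx":-0.0,"wy":-0.2,"wz":-0.2}  rows>=1.8
{"dx":-8.25,"dy":-1.53,"dz":-0.26,"wx":-0.0,"wy":-0.2,"wz":-0.2}  rows>=1.7
```

```bash
python3 -m jog '[{"gripper":255,"dx":0,"dy":0,"dz":-1.5,"wx":0,"wy":0,"wz":0},{"gripper":255,"dx":0,"dy":0,"dz":-3,"wx":0,"wy":0,"wz":0},{"gripper":255,"dx":-2,"dy":-0.4,"dz":-3,"wx":0,"wy":0,"wz":0},{"gripper":255,"dx":-4,"dy":-0.8,"dz":-3,"wx":0,"wy":0,"wz":0},{"gripper":255,"dx":-6,"dy":-1.1,"dz":-3,"wx":0,"wy":0,"wz":0},{"gripper":255,"dx":-8.25,"dy":-1.5,"dz":-3,"wx":0,"wy":0,"wz":0},{"gripper":255,"dx":-8.25,"dy":-1.5,"dz":-3,"wx":0,"wy":0,"wz":0},{"gripper":255,"dx":-8.25,"dy":-1.5,"dz":-3,"wx":0,"wy":0,"wz":0}]'
python3 - <<'E'
from h import *
np.set_printoptions(precision=4,suppress=True)
c=cap('scene','s29.png');w=cap('wrist','w29.png');print(headtop(c,.15,(.62,.197)))
row([.618,.197,.0625],Rdir(-20,90))
E
```

```text
clock: 51.7
tcp_pos: [0.6175, 0.1969, 0.0897]
eef_rot: [0.985, -0.175, 0.001, 0.0]
wrist_force: [0.2, -1.2, -2.9]
finger_gap: 0.501
(109, array([0.6221, 0.1945, 0.1657]), 'circ', 0.61737646484375, 0.19721792602539062, 22.46353530883789, 'slope deg', array([0.3831, 0.1308]))
{"dx":-0.03,"dy":-0.05,"dz":2.68,"wx":-0.0,"wy":-0.1,"wz":-0.3}  rows>=0.5
```

View pics/s29.png

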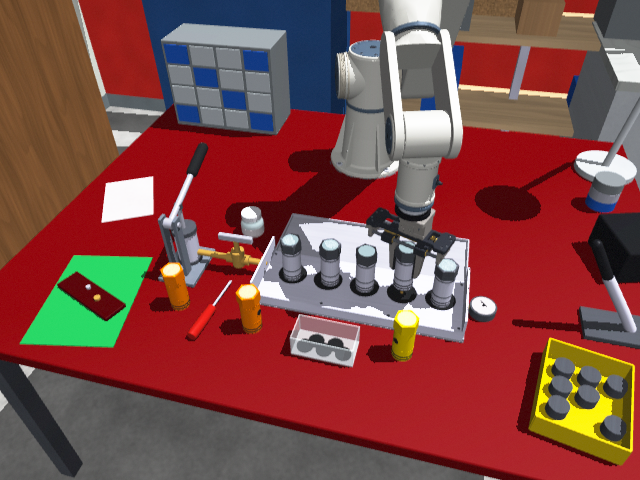

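View pics/w29.png

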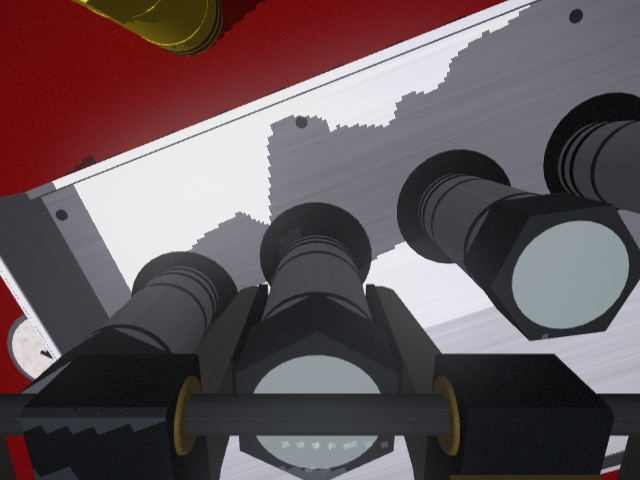

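```bash
python3 -m jog '[{"gripper":255,"dx":0,"dy":0,"dz":1.5,"wx":0,"wy":0,"wz":0},{"gripper":255,"dx":0,"dy":0,"dz":2.5,"wx":0,"wy":0,"wz":0},{"gripper":255,"dx":0,"dy":0,"dz":2.9,"wx":0,"wy":0,"wz":0},{"gripper":255,"dx":0,"dy":0,"dz":3.0,"wx":0,"wy":0,"wz":0},{"gripper":255,"dx":0,"dy":0,"dz":3.0,"wx":0,"wy":0,"wz":0},{"gripper":255,"dx":0,"dy":0,"dz":3.0,"wx":0,"wy":0,"wz":0}]'
```

```text
clock: 52.4
tcp_pos: [0.617, 0.196, 0.0597]
eef_rot: [0.984, -0.176, 0.0, 0.001]
wrist_force: [-5.9, -3.0, 21.1]
finger_gap: 0.498
```

```bash
python3 -m jog '[{"gripper":255,"dx":0,"dy":0,"dz":-0.05,"wx":0,"wy":0,"wz":0},{"gripper":255,"dx":0,"dy":0,"dz":-0.05,"wx":0,"wy":0,"wz":0},{"gripper":90,"dx":0,"dy":0,"dz":-0.05,"wx":0,"wy":0,"wz":0},{"gripper":90,"dx":0,"dy":0,"dz":-0.05,"wx":0,"wy":0,"wz":0},{"gripper":90,"dx":0,"dy":0,"dz":-0.05,"wx":0,"wy":0,"wz":0},{"gripper":90,"dx":0,"dy":0,"dz":-0.05,"wx":0,"wy":0,"wz":0},{"gripper":90,"dx":0,"dy":0,"dz":-2,"wx":0,"wy":0,"wz":0},{"gripper":90,"dx":0,"dy":0,"dz":-5,"wx":0,"wy":0,"wz":0},{"gripper":90,"dx":0,"dy":0,"dz":-10,"wx":0,"wy":0,"wz":0},{"gripper":90,"dx":0,"dy":0,"dz":-15,"wx":0,"wy":0,"wz":0},{"gripper":90,"dx":0,"dy":0,"dz":-20,"wx":0,"wy":0,"wz":0},{"gripper":90,"dx":0,"dy":0,"dz":-25,"wx":0,"wy":0,"wz":0}]'
python3 - <<'E'
from h import *
np.set_printoptions(precision=4,suppress=True)
c=cap('scene','s30.png');w=cap('wrist','w30.png');t=cap('top')
for y in (-.078,.0175,.1055,.197,.289): print(y,headtop(w,.125,(.62,y),.04)[1],headtop(c,.125,(.62,y),.04)[1],headtop(t,.125,(.62,y),.04)[1])
row([.486,-.363,.33],Rdir(0,90))
E
```

```text
clock: 53.6
tcp_pos: [0.6165, 0.1967, 0.3104]
eef_rot: [0.984, -0.176, 0.0, 0.0]
wrist_force: [1.2, 1.3, -0.1]
finger_gap: 0.649
-0.078 [ 0.6212 -0.0782  0.1357] [ 0.6226 -0.0782  0.1356] [ 0.621  -0.0773  0.1357]
0.0175 [0.6166 0.0177 0.1357] [0.6182 0.0179 0.1356] [0.619  0.0178 0.1359]
0.1055 [0.6173 0.1049 0.1357] [0.6191 0.1049 0.1357] [0.6152 0.107  0.136 ]
0.197 [0.616  0.1858 0.1355] [0.6185 0.1951 0.1356] None
0.289 None [0.6238 0.2885 0.1354] None
{"dx":6.96,"dy":57.16,"dz":-1.91,"wx":-0.1,"wy":-0.4,"wz":-20.3}  rows>=11.5
```

View pics/w30.png

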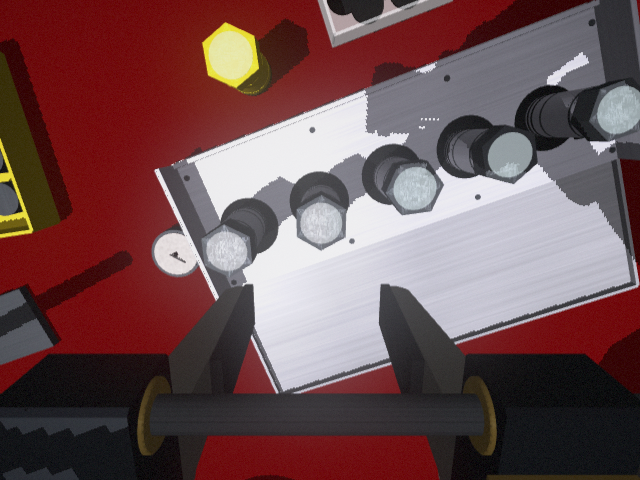

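All five are back on their pads, with heads from (228,248) to (612,112) in the wrist view. Now the pump lever, whose grip centre is at y ≈ -0.3645.

```bash
python3 -m jog '[{"gripper":255,"dx":0,"dy":3,"dz":-2,"wx":0,"wy":0,"wz":0},{"gripper":255,"dx":7,"dy":57.3,"dz":-2,"wx":0,"wy":0,"wz":-20.3},{"gripper":255,"dx":7,"dy":57.3,"dz":-2,"wx":0,"wy":0,"wz":-20.3},{"gripper":255,"dx":7,"dy":57.3,"dz":-2,"wx":0,"wy":0,"wz":-20.3},{"gripper":255,"dx":7,"dy":57.3,"dz":-2,"wx":0,"wy":0,"wz":-20.3},{"gripper":255,"dx":7,"dy":57.3,"dz":-2,"wx":0,"wy":0,"wz":-20.3},{"gripper":255,"dx":7,"dy":57.3,"dz":-2,"wx":0,"wy":0,"wz":-20.3},{"gripper":255,"dx":7,"dy":57.3,"dz":-2,"wx":0,"wy":0,"wz":-20.3},{"gripper":255,"dx":7,"dy":57.3,"dz":-2,"wx":0,"wy":0,"wz":-20.3},{"gripper":255,"dx":7,"dy":57.3,"dz":-2,"wx":0,"wy":0,"wz":-20.3},{"gripper":255,"dx":7,"dy":57.3,"dz":-2,"wx":0,"wy":0,"wz":-20.3},{"gripper":255,"dx":7,"dy":57.3,"dz":-2,"wx":0,"wy":0,"wz":-20.3}]'
python3 -m jog '[{"gripper":255,"dx":0,"dy":0,"dz":0,"wx":0,"wy":0,"wz":0},{"gripper":255,"dx":0,"dy":0,"dz":0,"wx":0,"wy":0,"wz":0},{"gripper":255,"dx":0,"dy":0,"dz":0,"wx":0,"wy":0,"wz":0}]'
python3 - <<'E'
from h import *
row([.486,-.3645,.28],Rdir(0,90));c=cap('scene','s31.png');print(handle(c))
E
```

```text
clock: 54.95
tcp_pos: [0.4829, -0.3666, 0.3272]
eef_rot: [1.0, 0.0, -0.001, -0.0]
wrist_force: [-0.3, -0.2, 0.7]
finger_gap: 0.005
clock: 55.25
tcp_pos: [0.4842, -0.3638, 0.3279]
eef_rot: [1.0, 0.001, -0.0, -0.0]
wrist_force: [0.7, 0.1, 0.3]
finger_gap: 0.002
{"dx":0.19,"dy":0.07,"dz":4.79,"wx":-0.0,"wy":0.0,"wz":0.1}  rows>=1.0
(141, 'c', 0.6201831665039063, -0.22340081787109375, 'wh', 15.448663711547852, 87.89907836914062, 'ang', np.float32(-88.93265), 'ztop', np.float64(0.11914644032763846), 'mean', array([ 0.62066681, -0.22201711,  0.11714996]))
```

View pics/s31.png

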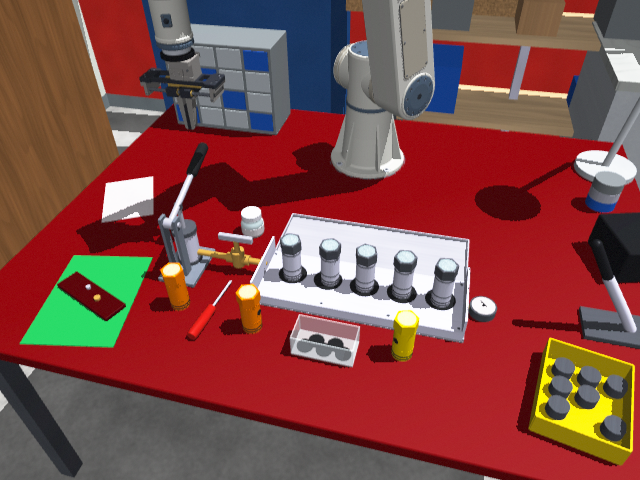

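```bash
python3 -m jog '[{"gripper":255,"dx":0.2,"dy":0.05,"dz":5,"wx":0,"wy":0,"wz":0},{"gripper":255,"dx":0.2,"dy":0.05,"dz":7,"wx":0,"wy":0,"wz":0},{"gripper":255,"dx":0.2,"dy":0.05,"dz":9,"wx":0,"wy":0,"wz":0},{"gripper":255,"dx":0.2,"dy":0.05,"dz":11,"wx":0,"wy":0,"wz":0},{"gripper":255,"dx":0.2,"dy":0.05,"dz":13,"wx":0,"wy":0,"wz":0},{"gripper":255,"dx":0.2,"dy":0.05,"dz":15,"wx":0,"wy":0,"wz":0},{"gripper":255,"dx":0.2,"dy":0.05,"dz":17,"wx":0,"wy":0,"wz":0},{"gripper":255,"dx":0.2,"dy":0.05,"dz":18.5,"wx":0,"wy":0,"wz":0},{"gripper":255,"dx":0.2,"dy":0.05,"dz":19.5,"wx":0,"wy":0,"wz":0},{"gripper":255,"dx":0.2,"dy":0.05,"dz":20,"wx":0,"wy":0,"wz":0},{"gripper":255,"dx":0.2,"dy":0.05,"dz":20,"wx":0,"wy":0,"wz":0}]'
python3 - <<'E'
from h import *
cap('scene','s32.png')
E
```

```text
clock: 56.4
tcp_pos: [0.489, -0.3646, 0.1302]
eef_rot: [1.0, 0.001, 0.002, 0.001]
wrist_force: [1.8, 1.5, 9.7]
finger_gap: 0.006
```

View pics/s32.png

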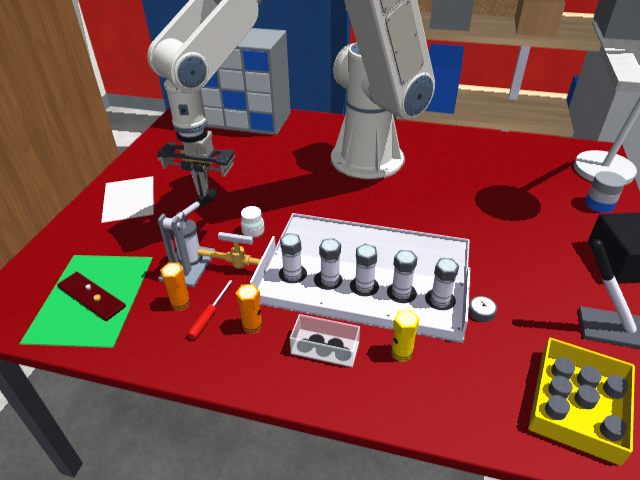

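Force is 9.7 N at z 0.130, so the lever isn't on its stop yet. I'll step down until the force jumps.

```bash
python3 -m jog '[{"gripper":255,"dx":0,"dy":0,"dz":0.4,"wx":0,"wy":0,"wz":0},{"gripper":255,"dx":0,"dy":0,"dz":0.7,"wx":0,"wy":0,"wz":0},{"gripper":255,"dx":0,"dy":0,"dz":0.7,"wx":0,"wy":0,"wz":0}]'
python3 -m jog '[{"gripper":255,"dx":0,"dy":0,"dz":0.3,"wx":0,"wy":0,"wz":0},{"gripper":255,"dx":0,"dy":0,"dz":0.3,"wx":0,"wy":0,"wz":0}]'
```

```text
clock: 56.75
tcp_pos: [0.4895, -0.3649, 0.124]
eef_rot: [1.0, 0.001, 0.003, 0.002]
wrist_force: [3.6, 1.9, 11.4]
finger_gap: 0.003
clock: 56.95
tcp_pos: [0.4898, -0.365, 0.1214]
eef_rot: [1.0, 0.001, 0.003, 0.002]
wrist_force: [1.9, 2.2, 13.2]
finger_gap: 0.004
```

```bash
python3 -m jog '[{"gripper":255,"dx":0,"dy":0,"dz":0.2,"wx":0,"wy":0,"wz":0},{"gripper":255,"dx":0,"dy":0,"dz":0.2,"wx":0,"wy":0,"wz":0}]'
python3 -m jog '[{"gripper":255,"dx":0,"dy":0,"dz":0.2,"wx":0,"wy":0,"wz":0},{"gripper":255,"dx":0,"dy":0,"dz":0.2,"wx":0,"wy":0,"wz":0}]'
```

```text
clock: 57.15
tcp_pos: [0.4901, -0.3651, 0.1207]
eef_rot: [1.0, 0.001, 0.003, 0.002]
wrist_force: [1.0, 4.1, 22.7]
finger_gap: 0.005
clock: 57.35
tcp_pos: [0.4904, -0.3651, 0.1199]
eef_rot: [1.0, 0.001, 0.004, 0.002]
wrist_force: [-2.2, 7.4, 33.7]
finger_gap: 0.008
```

On the stop: the force jumped to 34 N at z 0.120. Now right back up.

```bash
python3 -m jog '[{"gripper":255,"dx":0,"dy":0,"dz":-3,"wx":0,"wy":0,"wz":0},{"gripper":255,"dx":0,"dy":0,"dz":-6,"wx":0,"wy":0,"wz":0},{"gripper":255,"dx":0,"dy":0,"dz":-9,"wx":0,"wy":0,"wz":0},{"gripper":255,"dx":0,"dy":0,"dz":-12,"wx":0,"wy":0,"wz":0},{"gripper":255,"dx":0,"dy":0,"dz":-15,"wx":0,"wy":0,"wz":0},{"gripper":255,"dx":0,"dy":0,"dz":-16.5,"wx":0,"wy":0,"wz":0},{"gripper":255,"dx":0,"dy":0,"dz":-16.5,"wx":0,"wy":0,"wz":0},{"gripper":255,"dx":0,"dy":0,"dz":-16.5,"wx":0,"wy":0,"wz":0}]'
python3 - <<'E'
from h import *
c=cap('scene','s33.png')
im=c['pixels'];a=cv2.imread('pics/s31.png');print('lever diff',np.abs(im[140:220,160:215].astype(int)-a[140:220,160:215]).mean())
row([.487,-.3645,.119],Rdir(0,90))
E
```

```text
clock: 58.15
tcp_pos: [0.4861, -0.3646, 0.2788]
eef_rot: [1.0, 0.001, -0.0, 0.0]
wrist_force: [-0.1, 0.4, -0.3]
finger_gap: 0.001
lever diff 4.139090909090909
{"dx":0.15,"dy":-0.00,"dz":15.92,"wx":-0.0,"wy":0.1,"wz":0.1}  rows>=3.2
```

View pics/s33.png

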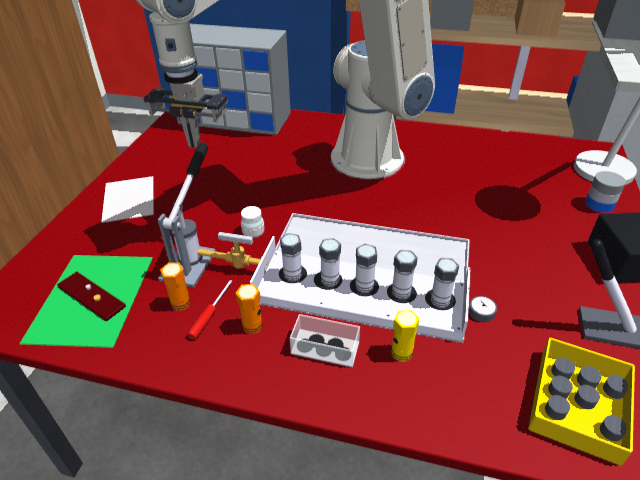

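The lever is fully back up. Strokes two to four follow.

```bash
python3 -m jog '[{"gripper":255,"dx":0.1,"dy":0,"dz":3,"wx":0,"wy":0,"wz":0},{"gripper":255,"dx":0.1,"dy":0,"dz":5.5,"wx":0,"wy":0,"wz":0},{"gripper":255,"dx":0.1,"dy":0,"dz":8,"wx":0,"wy":0,"wz":0},{"gripper":255,"dx":0.1,"dy":0,"dz":10.5,"wx":0,"wy":0,"wz":0},{"gripper":255,"dx":0.1,"dy":0,"dz":13,"wx":0,"wy":0,"wz":0},{"gripper":255,"dx":0.1,"dy":0,"dz":15,"wx":0,"wy":0,"wz":0},{"gripper":255,"dx":0.1,"dy":0,"dz":16,"wx":0,"wy":0,"wz":0},{"gripper":255,"dx":0.1,"dy":0,"dz":16.4,"wx":0,"wy":0,"wz":0},{"gripper":255,"dx":0.1,"dy":0,"dz":16.4,"wx":0,"wy":0,"wz":0},{"gripper":255,"dx":0.1,"dy":0,"dz":16.4,"wx":0,"wy":0,"wz":0}]'
python3 -m jog '[{"gripper":255,"dx":0,"dy":0,"dz":-3,"wx":0,"wy":0,"wz":0},{"gripper":255,"dx":0,"dy":0,"dz":-6,"wx":0,"wy":0,"wz":0},{"gripper":255,"dx":0,"dy":0,"dz":-9,"wx":0,"wy":0,"wz":0},{"gripper":255,"dx":0,"dy":0,"dz":-12,"wx":0,"wy":0,"wz":0},{"gripper":255,"dx":0,"dy":0,"dz":-15,"wx":0,"wy":0,"wz":0},{"gripper":255,"dx":0,"dy":0,"dz":-16.4,"wx":0,"wy":0,"wz":0},{"gripper":255,"dx":0,"dy":0,"dz":-16.4,"wx":0,"wy":0,"wz":0},{"gripper":255,"dx":0,"dy":0,"dz":-16.4,"wx":0,"wy":0,"wz":0},{"gripper":255,"dx":0,"dy":0,"dz":-16.4,"wx":0,"wy":0,"wz":0}]'
```

```text
clock: 59.2
tcp_pos: [0.4886, -0.3657, 0.1189]
eef_rot: [1.0, 0.0, 0.002, 0.001]
wrist_force: [-5.2, 7.6, 40.2]
finger_gap: 0.003
clock: 60.1
tcp_pos: [0.4864, -0.3649, 0.2776]
eef_rot: [1.0, 0.0, -0.001, -0.001]
wrist_force: [0.1, 0.1, 0.1]
finger_gap: 0.004
```

```bash
python3 -m jog '[{"gripper":255,"dx":0,"dy":0,"dz":3,"wx":0,"wy":0,"wz":0},{"gripper":255,"dx":0,"dy":0,"dz":5.5,"wx":0,"wy":0,"wz":0},{"gripper":255,"dx":0,"dy":0,"dz":8,"wx":0,"wy":0,"wz":0},{"gripper":255,"dx":0,"dy":0,"dz":10.5,"wx":0,"wy":0,"wz":0},{"gripper":255,"dx":0,"dy":0,"dz":13,"wx":0,"wy":0,"wz":0},{"gripper":255,"dx":0,"dy":0,"dz":15,"wx":0,"wy":0,"wz":0},{"gripper":255,"dx":0,"dy":0,"dz":16,"wx":0,"wy":0,"wz":0},{"gripper":255,"dx":0,"dy":0,"dz":16.4,"wx":0,"wy":0,"wz":0},{"gripper":255,"dx":0,"dy":0,"dz":16.4,"wx":0,"wy":0,"wz":0},{"gripper":255,"dx":0,"dy":0,"dz":16.4,"wx":0,"wy":0,"wz":0}]'
python3 -m jog '[{"gripper":255,"dx":0,"dy":0,"dz":-3,"wx":0,"wy":0,"wz":0},{"gripper":255,"dx":0,"dy":0,"dz":-6,"wx":0,"wy":0,"wz":0},{"gripper":255,"dx":0,"dy":0,"dz":-9,"wx":0,"wy":0,"wz":0},{"gripper":255,"dx":0,"dy":0,"dz":-12,"wx":0,"wy":0,"wz":0},{"gripper":255,"dx":0,"dy":0,"dz":-15,"wx":0,"wy":0,"wz":0},{"gripper":255,"dx":0,"dy":0,"dz":-16.4,"wx":0,"wy":0,"wz":0},{"gripper":255,"dx":0,"dy":0,"dz":-16.4,"wx":0,"wy":0,"wz":0},{"gripper":255,"dx":0,"dy":0,"dz":-16.4,"wx":0,"wy":0,"wz":0},{"gripper":255,"dx":0,"dy":0,"dz":-16.4,"wx":0,"wy":0,"wz":0}]'
python3 - <<'E'
from h import *
c=cap('scene','s34.png');print(handle(c)); cl=cloud(c)
for y in (-.078,.0175,.1055,.197,.289): print(headtop(c,.125,(.62,y),.04)[1])
E
```

```text
clock: 61.1
tcp_pos: [0.4889, -0.3659, 0.1191]
eef_rot: [1.0, 0.0, 0.002, 0.001]
wrist_force: [-5.6, 8.2, 37.0]
finger_gap: 0.004
clock: 62.0
tcp_pos: [0.4864, -0.365, 0.2777]
eef_rot: [1.0, 0.0, -0.001, -0.0]
wrist_force: [-0.4, -0.4, -0.5]
finger_gap: 0.003
(145, 'c', 0.6207211303710938, -0.22304042053222656, 'wh', 89.56300354003906, 15.752692222595215, 'ang', np.float32(89.826454), 'ztop', np.float64(0.11923550242463263), 'mean', array([ 0.62088701, -0.22294295,  0.11716666]))
[ 0.62316679 -0.07907409  0.13541519]
[0.61903325 0.01763681 0.13561731]
[0.61945723 0.10442154 0.13544579]
[0.61830426 0.19512789 0.13529524]
[0.62396501 0.28850681 0.13545197]
```

```bash
python3 -m jog '[{"gripper":255,"dx":0,"dy":0,"dz":3,"wx":0,"wy":0,"wz":0},{"gripper":255,"dx":0,"dy":0,"dz":5.5,"wx":0,"wy":0,"wz":0},{"gripper":255,"dx":0,"dy":0,"dz":8,"wx":0,"wy":0,"wz":0},{"gripper":255,"dx":0,"dy":0,"dz":10.5,"wx":0,"wy":0,"wz":0},{"gripper":255,"dx":0,"dy":0,"dz":13,"wx":0,"wy":0,"wz":0},{"gripper":255,"dx":0,"dy":0,"dz":15,"wx":0,"wy":0,"wz":0},{"gripper":255,"dx":0,"dy":0,"dz":16,"wx":0,"wy":0,"wz":0},{"gripper":255,"dx":0,"dy":0,"dz":16.4,"wx":0,"wy":0,"wz":0},{"gripper":255,"dx":0,"dy":0,"dz":16.4,"wx":0,"wy":0,"wz":0},{"gripper":255,"dx":0,"dy":0,"dz":16.4,"wx":0,"wy":0,"wz":0}]'
python3 -m jog '[{"gripper":255,"dx":0,"dy":0,"dz":-3,"wx":0,"wy":0,"wz":0},{"gripper":255,"dx":0,"dy":0,"dz":-6,"wx":0,"wy":0,"wz":0},{"gripper":255,"dx":0,"dy":0,"dz":-9,"wx":0,"wy":0,"wz":0},{"gripper":255,"dx":0,"dy":0,"dz":-12,"wx":0,"wy":0,"wz":0},{"gripper":255,"dx":0,"dy":0,"dz":-15,"wx":0,"wy":0,"wz":0},{"gripper":255,"dx":0,"dy":0,"dz":-18,"wx":0,"wy":0,"wz":0},{"gripper":255,"dx":0,"dy":0,"dz":-20,"wx":0,"wy":0,"wz":0},{"gripper":255,"dx":0,"dy":0,"dz":-20,"wx":0,"wy":0,"wz":0},{"gripper":255,"dx":0,"dy":0,"dz":-20,"wx":0,"wy":0,"wz":0}]'
python3 - <<'E'
from h import *
c=cap('scene','s35.png');print(handle(c)); 
p,Rb,s=cur();print(s['qpos'])
row([.60,-.26,.32],Rdir(90,90))
E
```

```text
clock: 63.05
tcp_pos: [0.4891, -0.3661, 0.1193]
eef_rot: [1.0, 0.0, 0.002, 0.001]
wrist_force: [-4.4, 7.6, 34.4]
finger_gap: 0.001
clock: 63.95
tcp_pos: [0.4869, -0.3653, 0.3147]
eef_rot: [1.0, 0.0, -0.0, 0.0]
wrist_force: [-0.1, 0.2, -0.7]
finger_gap: 0.009
(148, 'c', 0.6197174072265625, -0.22323281860351563, 'wh', 17.894451141357422, 87.97248840332031, 'ang', np.float32(-88.560165), 'ztop', np.float64(0.1191136431427237), 'mean', array([ 0.62099953, -0.2224908 ,  0.11713207]))
[-6.45854654e-01  2.51363285e-01  1.55193215e+00 -4.25922172e-04
  1.33963663e+00  9.24175682e-01]
{"dx":11.35,"dy":-10.50,"dz":-0.61,"wx":-0.1,"wy":0.0,"wz":-90.0}  rows>=10.5
```

View pics/s35.png

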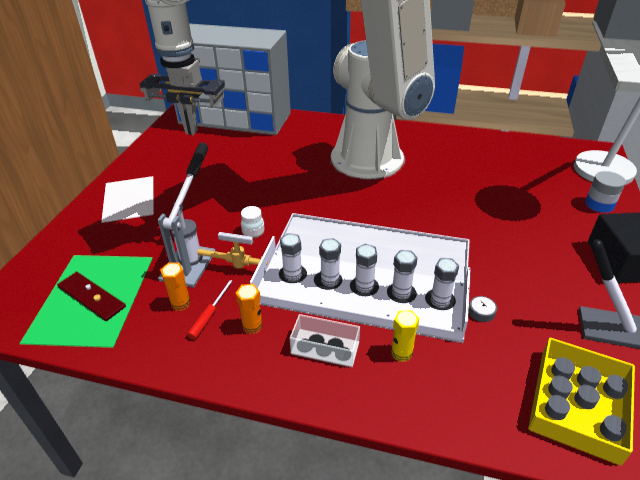

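Four full strokes are done, each on the stop at 34–40 N and right back up. The lever is up and the bar is still in line at (236,238). Now I'll shut the valve.

```bash
python3 -m jog '[{"gripper":116,"dx":13,"dy":-14.2,"dz":0,"wx":0,"wy":0,"wz":-90},{"gripper":116,"dx":13,"dy":-14.2,"dz":0,"wx":0,"wy":0,"wz":-90},{"gripper":116,"dx":13,"dy":-14.2,"dz":0,"wx":0,"wy":0,"wz":-90},{"gripper":116,"dx":13,"dy":-14.2,"dz":0,"wx":0,"wy":0,"wz":-90},{"gripper":116,"dx":13,"dy":-14.2,"dz":0,"wx":0,"wy":0,"wz":-90},{"gripper":116,"dx":13,"dy":-14.2,"dz":0,"wx":0,"wy":0,"wz":-90},{"gripper":116,"dx":13,"dy":-14.2,"dz":0,"wx":0,"wy":0,"wz":-90},{"gripper":116,"dx":13,"dy":-14.2,"dz":0,"wx":0,"wy":0,"wz":-90},{"gripper":116,"dx":13,"dy":-14.2,"dz":0,"wx":0,"wy":0,"wz":-90},{"gripper":116,"dx":13,"dy":-14.2,"dz":0,"wx":0,"wy":0,"wz":-90},{"gripper":116,"dx":13,"dy":-14.2,"dz":0,"wx":0,"wy":0,"wz":-90},{"gripper":116,"dx":13,"dy":-14.2,"dz":0,"wx":0,"wy":0,"wz":-90}]'
python3 - <<'E'
from h import *
c=cap('wrist','w36.png');print(handle(c));row([.6185,-.2235,.17],Rdir(90.5,90));row([.6185,-.2235,.091],Rdir(90.5,90))
E
```

```text
clock: 65.2
tcp_pos: [0.6164, -0.2231, 0.3137]
eef_rot: [0.706, 0.708, -0.001, -0.001]
wrist_force: [-0.6, 0.1, 0.8]
finger_gap: 0.545
(1139, 'c', 0.6177404174804687, -0.22403622436523438, 'wh', 11.564041137695312, 89.17265319824219, 'ang', np.float32(-89.606895), 'ztop', np.float64(0.11895428032955215), 'mean', array([ 0.6179253 , -0.2217732 ,  0.11769965]))
{"dx":-0.03,"dy":0.23,"dz":14.40,"wx":-0.1,"wy":0.0,"wz":-0.6}  rows>=2.9
{"dx":-0.03,"dy":0.24,"dz":22.30,"wx":-0.1,"wy":0.0,"wz":-0.6}  rows>=4.5
```

```bash
python3 -m jog '[{"gripper":116,"dx":0,"dy":0.2,"dz":5,"wx":0,"wy":0,"wz":-0.6},{"gripper":116,"dx":0,"dy":0.2,"dz":10,"wx":0,"wy":0,"wz":-0.6},{"gripper":116,"dx":0,"dy":0.2,"dz":15,"wx":0,"wy":0,"wz":-0.6},{"gripper":116,"dx":0,"dy":0.2,"dz":19,"wx":0,"wy":0,"wz":-0.6},{"gripper":116,"dx":0,"dy":0.2,"dz":22.2,"wx":0,"wy":0,"wz":-0.6},{"gripper":116,"dx":0,"dy":0.2,"dz":22.2,"wx":0,"wy":0,"wz":-0.6},{"gripper":116,"dx":0,"dy":0.2,"dz":22.2,"wx":0,"wy":0,"wz":-0.6}]'
python3 -m jog '[{"gripper":255,"dx":0,"dy":0,"dz":0,"wx":0,"wy":0,"wz":0},{"gripper":255,"dx":0,"dy":0,"dz":0,"wx":0,"wy":0,"wz":0},{"gripper":255,"dx":0,"dy":0,"dz":0,"wx":0,"wy":0,"wz":0},{"gripper":255,"dx":0,"dy":0,"dz":0,"wx":0,"wy":0,"wz":0},{"gripper":255,"dx":0,"dy":0,"dz":0,"wx":0,"wy":0,"wz":0},{"gripper":255,"dx":0,"dy":0,"dz":0,"wx":0,"wy":0,"wz":0}]' 40
python3 - <<'E'
from h import *
p,Rb,s=cur();print(p,s['qpos']);row([.6185,-.2235,.091],Rdir(0,90))
E
```

```text
clock: 65.95
tcp_pos: [0.619, -0.2235, 0.0937]
eef_rot: [0.704, 0.711, -0.0, -0.0]
wrist_force: [0.6, 0.4, 1.0]
finger_gap: 0.547
clock: 66.55
tcp_pos: [0.6185, -0.2237, 0.0945]
eef_rot: [0.703, 0.711, -0.001, 0.0]
wrist_force: [-3.8, -0.4, 6.3]
finger_gap: 0.129
[ 0.61854086 -0.22369441  0.09445394] [-3.48609192e-01  5.27682732e-01  1.65272468e+00 -1.53006769e-03
  9.61403046e-01 -3.59271753e-01]
{"dx":0.02,"dy":-0.00,"dz":0.35,"wx":0.0,"wy":0.1,"wz":90.7}  rows>=10.6
```

```bash
python3 -m jog '[{"gripper":255,"dx":0,"dy":0,"dz":0,"wx":0,"wy":0,"wz":8},{"gripper":255,"dx":0,"dy":0,"dz":0,"wx":0,"wy":0,"wz":16},{"gripper":255,"dx":0,"dy":0,"dz":0,"wx":0,"wy":0,"wz":24},{"gripper":255,"dx":0,"dy":0,"dz":0,"wx":0,"wy":0,"wz":32},{"gripper":255,"dx":0,"dy":0,"dz":0,"wx":0,"wy":0,"wz":40},{"gripper":255,"dx":0,"dy":0,"dz":0,"wx":0,"wy":0,"wz":48},{"gripper":255,"dx":0,"dy":0,"dz":0,"wx":0,"wy":0,"wz":56},{"gripper":255,"dx":0,"dy":0,"dz":0,"wx":0,"wy":0,"wz":64},{"gripper":255,"dx":0,"dy":0,"dz":0,"wx":0,"wy":0,"wz":72},{"gripper":255,"dx":0,"dy":0,"dz":0,"wx":0,"wy":0,"wz":80},{"gripper":255,"dx":0,"dy":0,"dz":0,"wx":0,"wy":0,"wz":86},{"gripper":255,"dx":0,"dy":0,"dz":0,"wx":0,"wy":0,"wz":91}]'
python3 -m jog '[{"gripper":255,"dx":0,"dy":0,"dz":0,"wx":0,"wy":0,"wz":0},{"gripper":255,"dx":0,"dy":0,"dz":0,"wx":0,"wy":0,"wz":0}]'
python3 - <<'E'
from h import *
p,Rb,s=cur();print(p,s['qpos'],np.degrees(np.arctan2(Rb[1,0],Rb[0,0])));cap('wrist','w37.png');cap('scene','s37.png')
E
```

```text
clock: 67.75
tcp_pos: [0.6187, -0.2239, 0.0945]
eef_rot: [1.0, -0.005, -0.0, 0.001]
wrist_force: [-3.3, -0.1, 4.8]
finger_gap: 0.13
clock: 67.95
tcp_pos: [0.6187, -0.2239, 0.0945]
eef_rot: [1.0, -0.003, -0.0, 0.001]
wrist_force: [-3.9, -1.0, 4.8]
finger_gap: 0.127
[ 0.61872969 -0.22385363  0.09450199] [-3.48753117e-01  5.27709288e-01  1.65254843e+00 -1.49798206e-03
  9.61082094e-01  1.22936439e+00] -0.37033976903591936
```

View pics/w37.png

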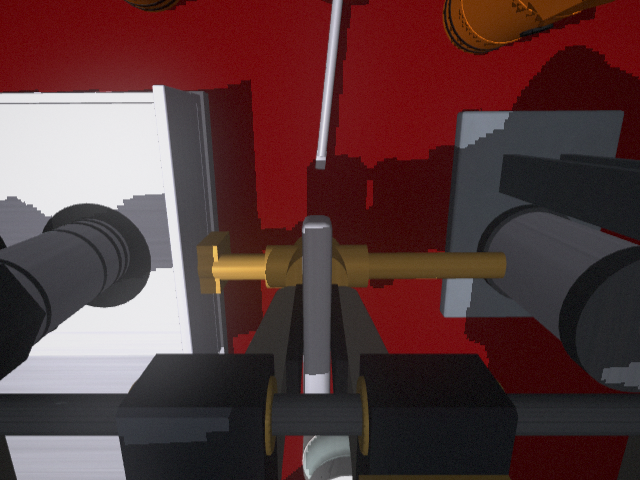

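The bar, at (316,300), is square across the pipe. I'll release, rise and check everything.

```bash
python3 -m jog '[{"gripper":130,"dx":0,"dy":0,"dz":0,"wx":0,"wy":0,"wz":0},{"gripper":130,"dx":0,"dy":0,"dz":0,"wx":0,"wy":0,"wz":0},{"gripper":130,"dx":0,"dy":0,"dz":0,"wx":0,"wy":0,"wz":0},{"gripper":130,"dx":0,"dy":0,"dz":-3,"wx":0,"wy":0,"wz":0},{"gripper":130,"dx":0,"dy":0,"dz":-8,"wx":0,"wy":0,"wz":0},{"gripper":130,"dx":0,"dy":0,"dz":-13,"wx":0,"wy":0,"wz":0},{"gripper":130,"dx":0,"dy":0,"dz":-18,"wx":0,"wy":0,"wz":0},{"gripper":130,"dx":-2,"dy":0,"dz":-23,"wx":0,"wy":0,"wz":0},{"gripper":130,"dx":-6,"dy":0,"dz":-25,"wx":0,"wy":0,"wz":0},{"gripper":130,"dx":-10,"dy":0,"dz":-25,"wx":0,"wy":0,"wz":0},{"gripper":130,"dx":-10,"dy":0,"dz":-25,"wx":0,"wy":0,"wz":0}]'
python3 - <<'E'
from h import *
np.set_printoptions(precision=4,suppress=True)
cs={n:cap(n,n[0]+'38.png') for n in ('wrist','top','scene')}
for n,c in cs.items():
    print(n,handle(c))
    for y in (-.078,.0175,.1055,.197,.289):
        r=headtop(c,.125,(.62,y),.04); print('  ',r[1] if r[1] is None else (r[1],r[-1]))
E
```

```text
clock: 69.15
tcp_pos: [0.5157, -0.2226, 0.3452]
eef_rot: [1.0, -0.004, 0.001, 0.001]
wrist_force: [-0.0, 0.7, -0.6]
finger_gap: 0.491
wrist (1187, 'c', 0.61846435546875, -0.2246961212158203, 'wh', 11.338092803955078, 89.10236358642578, 'ang', np.float32(-0.98414576), 'ztop', np.float64(0.11895336745842718), 'mean', array([ 0.6195, -0.2244,  0.1177]))
   (array([ 0.6243, -0.0637,  0.1351]), array([-0.4333, -0.9237]))
   (array([0.6172, 0.0293, 0.1354]), array([ 0.6272, -0.8677]))
   None
   None
   None
top (79, 'c', 0.6193226928710938, -0.22278276062011718, 'wh', 12.237292289733887, 89.05413818359375, 'ang', np.float32(-4.6752353), 'ztop', np.float64(0.12168737350443162), 'mean', array([ 0.6329, -0.2219,  0.1191]))
   (array([ 0.6211, -0.0772,  0.135 ]), array([-0.0314, -0.2487]))
   (array([0.6206, 0.0166, 0.1351]), array([-1.9759, -2.5657]))
   (array([0.6142, 0.1061, 0.1354]), array([-2.6204, -0.4929]))
   None
   None
scene (127, 'c', 0.6207734375, -0.2229232177734375, 'wh', 14.75922966003418, 90.49459075927734, 'ang', np.float32(-0.5174341), 'ztop', np.float64(0.119201891311245), 'mean', array([ 0.6228, -0.2229,  0.1173]))
   (array([ 0.6232, -0.079 ,  0.136 ]), array([1.0027, 0.6274]))
   (array([0.6187, 0.0174, 0.1353]), array([0.6283, 0.2361]))
   (array([0.6193, 0.1047, 0.1353]), array([0.4828, 0.3445]))
   (array([0.6183, 0.1952, 0.1352]), array([0.9663, 0.681 ]))
   (array([0.6238, 0.2883, 0.1352]), array([0.8064, 0.0359]))
```

View pics/s38.png

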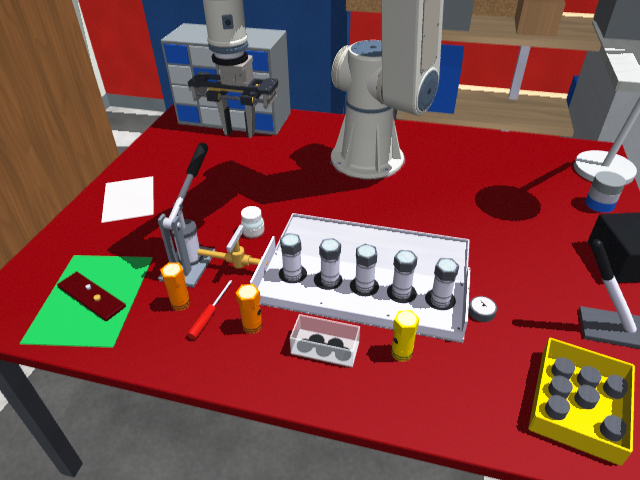

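View pics/t38.png

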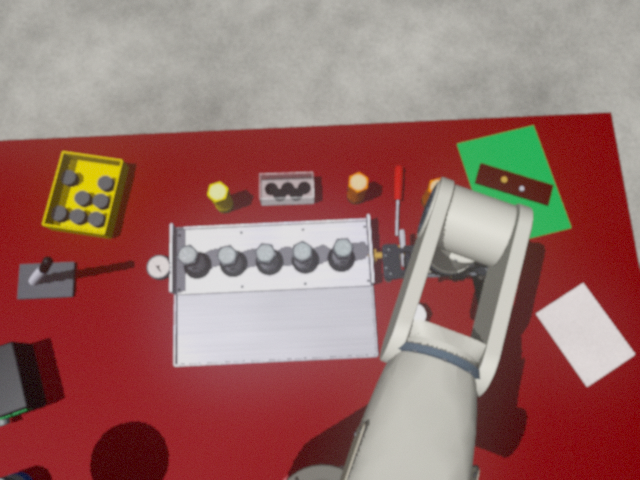

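View pics/w38.png

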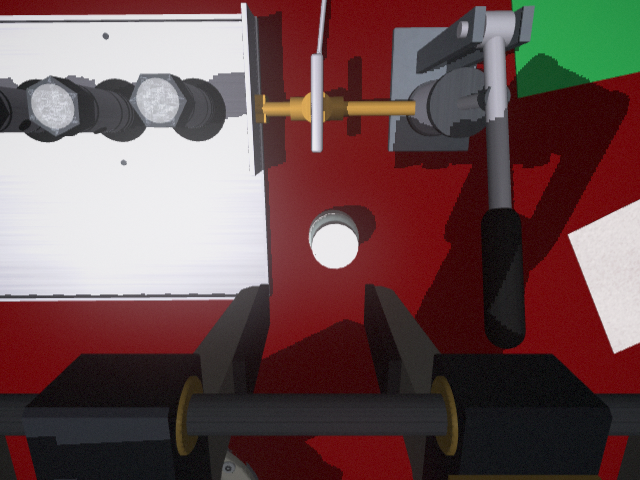

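The bar at (317,103) is square across the pipe, within about 1°. The lever is up, all five barrels stand level on their pads, and the tub, grease jar and driver have not moved. The robot touches nothing, so I'm handing in.

Run:
```python
from cell import manip
print(manip.sign_off(), manip.get_state()['clock'])
```

```text
the job is handed in; nothing more can be done
the job is handed in; nothing more can be done
```

The job is done and handed in at about 69 s on the robot clock. All five barrels stand on their pads, and the cock is shut after four full pump strokes.

- **Barrels:** I stood the three fallen ones on pads 1, 5 and 4, beside those already on pads 2 and 3. The pad 4 barrel was later knocked about 8 cm to the rear lip, still upright. I put it back on pad 4 before pumping.
- **Pumping:** I turned the handle in line with the pipe (about 90.7°), then worked the lever four times. Each stroke reached the stop (34–40 N, tip at z 0.12) and the tool then rose clear above the lever's rest height. Pictures after strokes one and four showed the lever right up.
- **Shut-off:** I turned the handle square across the pipe.

**Last checks:**
- **Barrels:** the scene camera read all five head tops at z 0.135–0.136, level within about 1°. The placed barrels are within about 2–4 mm of their pad centres.
- **Handle:** it read –0.5° (scene camera) and –1.0° (wrist camera), which is square. The top camera read –4.7°, but the arm partly hid the bar there.
- **Bystanders:** by eye, the tub, grease jar, driver and look-alikes had not moved.

**What did not go cleanly:**
- On the way to the last tray barrel, the wrist got stuck near a singular pose and a fingertip touched the front rim of the tray. The wrist force was about 47 N. I backed off, and nothing had moved.
- The pad 2 barrel sits about 4 mm off its pad centre, as I found it. I left it there.

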